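# Bring the drain rail forward, clamp it and hang up the blanching baskets

### The job

The hanging rail of the drain rack is parked at the back: flip its cam lever up to free it, slide the rail forward until it stands over the middle of the drip tray, and flip the lever fully down again to lock it there. Only then hang every wire basket by its hook on the rail, between the two posts, so that each hangs upright and still over the tray. Leave the sauce bottle, the bowl and the spice jar where they are.

Things in the scene. Friction and masses are not known exactly. Their poses are not given: they have to be found in the camera images.
- rack: the drain rack's fixed frame: two square steel slide bars (20 mm square, tops 46 mm above the bench) along its x axis at its y = +215 and -215 mm, on four feet at x = -165 and +145 mm. Origin on the bench top midway between the slide bars; x points away from the robot (turned by up to 0.1 rad), z up
- rail_slide (a joint): travel of the hanging rail along the slide bars, in m: 0 = at the back stop (far from the robot), grows towards the robot to 0.14 at the front stop. The rail stands at rack x = 85 mm minus this. Stiff by 2 N when freed; with the lever down the clamp holds it against 35 N or more
- rail_mid (a point): middle of the hanging rail: a round steel bar, diameter 12 mm, 430 mm long along its y axis, its axis 250 mm above the bench, carried by a round post (diameter 16 mm) at each end on a carriage (50 x 48 mm, top at 72 mm); axes as the rack's. The rail can be pulled along by its bar from above
- cam_lever (a joint): angle of the clamp's cam lever in rad: 0 = standing straight up (clamp free), 1.1 = swung down towards the robot to its stop, 27 degrees above level (clamp locked). The cam bites from about 0.5 upwards, so below 0.4 the rail runs free. It stays where it is left; while the cam bites, moving it either way takes about 0.5 N m (7 N square to the lever at its grip, up to 15 N if pushed level), below that hardly 0.1 N m
- lever_knob (a point): centre of the black barrel grip (diameter 22 mm, 28 mm long along the rack's y axis, flat ends) across the end of the cam lever, which is a flat bar 9 x 14 mm. The lever sits on top of the rack's right-hand slide bar (its y = -215 mm), 70 mm on the robot's side of the rail, and moves with the rail. Its pivot lies along the rack's y axis, 70 mm from the grip's centre, 71 mm above the bench; the clamp's cheeks beside the pivot rise to 80 mm
- drip_tray: the shallow open white plastic drip tray between the slide bars, 140 mm along its x by 370 mm along its y, 30 mm high, fixed. Origin at the centre of its underside; axes as the rack's
- mat: the black rubber draining mat on which the baskets stand, 300 x 300 x 4 mm, fixed; origin at the centre of its underside
- basket1: a square steel wire basket, 76 x 76 mm, 80 mm high, 260 g or so, some 2 to 3 mm thick. On its -x side a rod handle rises to a black flat-sided sleeve and then curls over to the +x side as a hook (rod 8 mm thick, top at 201 mm) that opens downwards: its mouth spans x = -28 to +24 mm, its free end hangs down to 166 mm. Origin at the centre of its underside, z up; may be absent
- basket1_hook (a point): inside top of basket1's hook, where the rail lies when it hangs: 193 mm above the basket's underside, over its middle (x = y = 0). Hung, the rail's axis is 6 mm below it; the basket then leans some 2 degrees
- basket1_grip (a point): a good place to grip basket1, high on the sleeve (18 mm along x, 15 mm along y, 107 to 173 mm above the underside): x = -32, y = 0, z = 160 mm in the basket's frame
- basket2: another basket, the same as basket1; may be absent
- basket2_hook (a point): inside top of basket2's hook, where the rail lies when it hangs: 193 mm above the basket's underside, over its middle (x = y = 0). Hung, the rail's axis is 6 mm below it; the basket then leans some 2 degrees
- basket2_grip (a point): a good place to grip basket2, high on the sleeve (18 mm along x, 15 mm along y, 107 to 173 mm above the underside): x = -32, y = 0, z = 160 mm in the basket's frame
- basket3: another basket, the same as basket1; may be absent
- basket3_hook (a point): inside top of basket3's hook, where the rail lies when it hangs: 193 mm above the basket's underside, over its middle (x = y = 0). Hung, the rail's axis is 6 mm below it; the basket then leans some 2 degrees
- basket3_grip (a point): a good place to grip basket3, high on the sleeve (18 mm along x, 15 mm along y, 107 to 173 mm above the underside): x = -32, y = 0, z = 160 mm in the basket's frame
- basket4: another basket, the same as basket1; may be absent
- basket4_hook (a point): inside top of basket4's hook, where the rail lies when it hangs: 193 mm above the basket's underside, over its middle (x = y = 0). Hung, the rail's axis is 6 mm below it; the basket then leans some 2 degrees
- basket4_grip (a point): a good place to grip basket4, high on the sleeve (18 mm along x, 15 mm along y, 107 to 173 mm above the underside): x = -32, y = 0, z = 160 mm in the basket's frame
- sauce_bottle: bystander: an amber glass sauce bottle, diameter 56, height 190 mm; origin at the centre of its underside
- bowl: bystander: an empty steel mixing bowl, diameter 130, height 50 mm; origin at the centre of its underside
- spice_jar: bystander: a white spice jar with a black cap, diameter 60, height 85 mm; origin at the centre of its underside
Things that resemble listed ones, but are neither listed nor needed, are in the scene too. What is shaped like the basket3 but green is not meant. What is shaped like the basket2 but purple is not meant.

How it is judged:
By the outcome, as a careful person would: the job done as asked, in the order asked, and still so for the second after the job is handed in, with the robot touching nothing.
Of basket1, basket2, basket3, basket4 only 3 to 4 are there at a start; the rules pass over those that are not, and their reading is None.
At some moment in a run one of basket1, basket2, basket3, basket4 may be knocked a few centimetres aside while the robot is not near it.
It also fails if it takes over 210 s, if anything falls off the work surface, if the arm or the gripper's body presses on something with over 40 N, if the wrist force passes 120 N, or if a joint passes its speed limit or range.

### The arm

A 7-joint arm with a two-finger parallel gripper is mounted at the origin on the work surface. World frame = base frame: x ahead of the robot, y to its left, z up, the work surface at z = 0. Lengths are in m, angles in degrees, forces in N, time in s.
With the tool pointing down it reaches from about 0.375 to 0.925 m from the base axis. Payload 3.1 kg.
Tool frame: the origin (TCP) lies on the centre line of the jaws, within the pads' length; the fingertips stand 14 mm ahead of it and the grasp point (between the pads) lies 5 mm behind it; z points along the fingers, y is the direction in which the jaws open and shut (so a half turn about z gives the same grasp; the last joint's range is limited). The gripper opens to 85 mm and grips with 20 to 120 N. Pads are 22 mm wide; open, the fingers measure 114 mm over their backs; the gripper's body (76 mm by 85 mm) begins 54 mm behind the grasp point. The pads swing forward as they close: fully open they stand 13 mm farther back than shut.
Start: joints at [-81.291, 21.939, 2.515, 91.553, -1.026, 66.532, -2.859], TCP at [0.161, 0.63, 0.245] pointing down, gripper open.
Joint ranges: [-149.38, 149.38], [-23.57, 123.04], [-84.95, 90], [0, 143.3], [-89.99, 269.99], [3.08, 112.72], [-163.45, 163.45]. Speed limits (degrees/s): [159.86, 159.86, 180, 180, 180, 180, 180].

### API

Orientations are given as [roll, pitch, yaw] about the fixed x, y, z axes, in that order (R = Rz(yaw) Ry(pitch) Rx(roll)).
In Python, from plant import manip gives the robot as it stands.
- The arm moves only by the tool send_rows, never from a script. Its argument "steps" is a list of rows, each a list of 6 numbers: the shift along the tool's x, y, z scaled (see below), then the turn, a rotation vector about the tool's x, y, z scaled (see below). In form: [[tx, ty, tz, ax, ay, az], ...]. A call has 1 to 20 rows; each row is the pose to reach, as a shift and turn from the pose measured when the call began, along the tool's axes at that moment, turning the shorter way round; what a row does not reach only later rows make up. The controller multiplies each number of a shift by 0.2 m and each number of a turn by pi rad. A row lasts 1/8 s, in which the tool goes at most 62.5 mm and 10.7 degrees, less where a joint would pass 70% of its speed; a pose out of reach is approached as far as the arm can. A call with a number of a shift or a turn outside -1 to 1 is refused whole. A call with a gripper value outside its range is refused whole. "hand" is the opening, from -1 (shut) to 1 (fully open), set as the call begins (left out, the last holds). The fingers move at their own pace and stop on an object; "grip_force" is the grip in N (left out, the last holds). Time passes only in rows, so rows that repeat a pose let the fingers close. It gives the time, the measured TCP pose, the force and the opening at its end, in the units of the state.
- manip.observe(): the state, without advancing time (a new reading comes with each control period).
- manip.camera(name): name is "scene" or "top" or "wrist"; returns a dict with "img" (480x640x3 uint8, blue, green, red), "K" (3x3 intrinsics, pixels), "rvec" (rotation vector, rad) and "tvec" (3), from world to camera coordinates, as OpenCV has them; the wrist camera has in their place "hand_eye" (4x4, takes a point from camera to tool coordinates, whose origin is the TCP and whose axes are the flange's). Camera axes: x right, y down, z forward; pixel columns grow to the right and rows downward; lengths in m; the calibration is good to about 2 mm. A picture is of the moment at which its call begins: read the wrist's pose just before it. There is no depth.
- manip.sign_off(): hands the job in, once; it reports no verdict.
Trained networks look in a picture, given as the dict that the camera call returned (one of the last four; its "shot" number tells which), for a name from the list of things; names that differ only in an ending like _2 or _b are one class to them, and where a whole thing is asked for, a point or a joint stands for the part that bears it (a point fixed in the world has none). Each returns a list of dicts, best first, with "conf" (0 to 1); they miss things now and then, are a little off and sometimes report something else, mostly with a low value. They report only what shows in the picture. A call takes as long as a camera call. They do not tell look-alikes from the thing itself.
- manip.recognise(picture, thing): "box" ([left, top, width, height] as shares, 0 to 1, of the picture: columns of its width, rows of its height, round what is visible of it).
- manip.masks_of(picture, thing): "mask" (480x640 bool, what is visible of it) and "box" ([left, top, width, height] as shares, 0 to 1, of the picture: columns of its width, rows of its height, round what is visible of it).
- manip.spot_point(picture, thing): "centre" ([column, row] as shares, 0 to 1, of the picture: columns of its width, rows of its height: a listed point, or the origin of a listed thing).
The state is a dict: "t": time; "joints": joint angles; "qvel": joint speeds; "joint_efforts": joint torques, N m; "tcp_pos": TCP position; "tcp_rot": TCP orientation; "contact_force": force on the tool from outside, world axes, zero at the start; "moment": the same for the moment, N m; "finger_gap": opening from 0.0 (shut) to 1.0 (fully open).
Only numpy, scipy, OpenCV 4.12 (cv2) and the standard library are available. Lean on these libraries where they do the work, as an engineer would, in place of code of your own. Each camera call takes 0.05 s, during which the arm holds its last target.

## Working session

There is one attempt and no reset: what is moved stays moved. The work goes in short steps, Python scripts to look and compute and a tool call to move; the robot and the scene stay as the last step left them, time stands still between calls to the robot, and variables do not carry over. Pictures are saved under pics/ and viewed, and the job is handed in when it is done.

Besides the shell and the picture viewer there is one more tool, called after "Call:" as a command line: name --pt "numbers of a row" for each row, then --argument value for the rest. send_rows: Moves the arm, as the interface text tells. Its arguments: {"type":"object","properties":{"steps":{"type":"array"},"hand":{"type":"number"},"grip_force":{"type":"number"}},"required":["steps"]}

```bash
ls; mkdir -p pics; cat > h.py <<'E'
import numpy as np, cv2
from plant import manip
from scipy.spatial.transform import Rotation as R
def snap(name,fn):
    c=manip.camera(name); cv2.imwrite('pics/'+fn,c['img']); return c
def cam(c,st=None):
    """returns K, Rcw, tcw (world->cam)"""
    K=np.array(c['K'])
    if 'rvec' in c:
        return K,cv2.Rodrigues(np.array(c['rvec'],float))[0],np.array(c['tvec'],float).ravel()
    H=np.array(c['hand_eye']); T=np.eye(4); T[:3,:3]=R.from_euler('xyz',st['tcp_rot'],degrees=True).as_matrix(); T[:3,3]=st['tcp_pos']
    W=np.linalg.inv(T@H); return K,W[:3,:3],W[:3,3]
def proj(C,P):
    K,Rm,t=C; p=(Rm@np.atleast_2d(P).T).T+t; q=(K@p.T).T; return q[:,:2]/q[:,2:]
def onz(C,uv,z):
    K,Rm,t=C; d=Rm.T@np.linalg.solve(K,[uv[0],uv[1],1]); o=-Rm.T@t; return o+d*(z-o[2])/d[2]
def tri(obs):
    A=[];b=[]
    M=np.zeros((3,3));v=np.zeros(3)
    for C,uv in obs:
        K,Rm,t=C; d=Rm.T@np.linalg.solve(K,[uv[0],uv[1],1]); d/=np.linalg.norm(d); o=-Rm.T@t
        Q=np.eye(3)-np.outer(d,d); M+=Q; v+=Q@o
    return np.linalg.solve(M,v)
def rows(targets,st=None):
    """targets list of (pos,rpy deg) -> rows"""
    st=st or manip.observe()
    R0=R.from_euler('xyz',st['tcp_rot'],degrees=True); p0=np.array(st['tcp_pos'])
    out=[]
    for p,r in targets:
        d=R0.inv().apply(np.array(p)-p0)/0.2
        w=(R0.inv()*R.from_euler('xyz',r,degrees=True)).as_rotvec()/np.pi
        out.append([round(float(x),3) for x in list(d)+list(w)])
    return out
E
python3 - <<'E'
from h import *
print(manip.observe())
for n in ['scene','top','wrist']:
    c=snap(n,n+'0.png'); print({k:v for k,v in c.items() if k!='img'})
E
```

```text
pics
{'t': 0.0, 'joints': array([-81.29323641,  21.99428027,   2.51209574,  91.649455  ,
        -1.02804544,  66.53219271,  -2.85796151]), 'qvel': array([-0.04061486, -0.05603281, -0.02293834,  0.08581291, -0.05807289,
        0.04929386, -0.02859014]), 'joint_efforts': array([-4.73171531e-04, -4.33454382e+01,  1.02424800e+00, -2.49519145e+01,
        1.05915990e-02,  1.11618146e-02,  1.25738975e-05]), 'tcp_pos': array([0.16043519, 0.62894496, 0.24385799]), 'tcp_rot': array([-1.79846696e+02,  6.30572692e-03,  1.65693844e+02]), 'contact_force': array([-0.48163286,  0.04642627, -0.55674776]), 'moment': array([ 0.00845039,  0.0014599 , -0.03358631]), 'finger_gap': 1.0033904016210267}
{'K': array([[612.71454285,   0.        , 322.22669728],
       [  0.        , 612.71454285, 238.83437119],
       [  0.        ,   0.        ,   1.        ]]), 'rvec': array([ 2.24940142,  0.79207855, -0.34787759]), 'tvec': array([-0.44505083, -0.13532983,  2.14794622]), 'shot': 1}
{'K': array([[457.98263781,   0.        , 315.66130212],
       [  0.        , 457.98263781, 233.94706022],
       [  0.        ,   0.        ,   1.        ]]), 'rvec': array([ 2.24812358, -1.95893969,  0.2068366 ]), 'tvec': array([-0.07202254,  0.60524558,  1.43004937]), 'shot': 2}
{'K': array([[410.19993595,   0.        , 318.55047107],
       [  0.        , 410.19993595, 240.42781421],
       [  0.        ,   0.        ,   1.        ]]), 'hand_eye': array([[ 6.98988635e-04, -9.61025632e-01, -2.76458398e-01,
         7.01726377e-02],
       [ 9.99999736e-01,  7.26075220e-04,  4.38240756e-06,
        -8.86438011e-04],
       [ 1.96517986e-04, -2.76458328e-01,  9.61025886e-01,
        -1.27079010e-01],
       [ 0.00000000e+00,  0.00000000e+00,  0.00000000e+00,
         1.00000000e+00]]), 'shot': 3}
```

View pics/scene0.png

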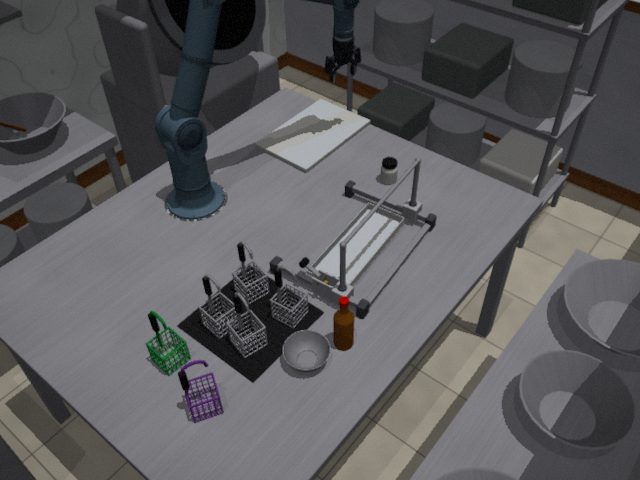

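View pics/top0.png

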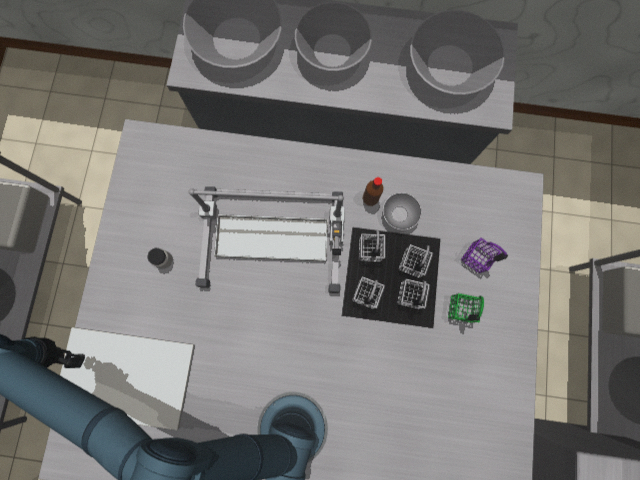

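View pics/wrist0.png

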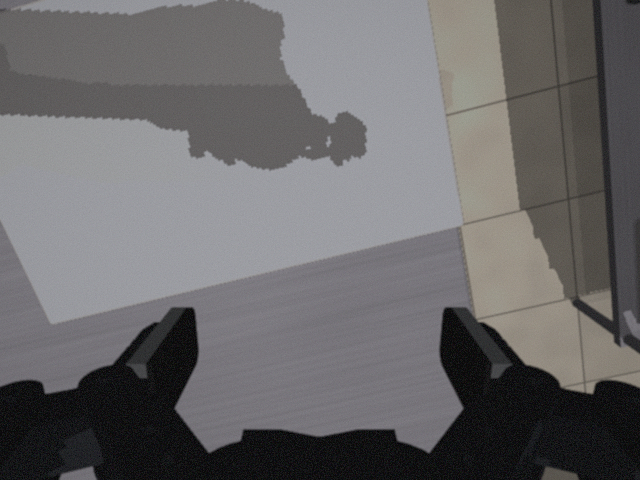

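```bash
python3 - <<'E'
from h import *
cs=manip.camera('scene'); ct=manip.camera('top')
for th in ['rack','rail_mid','lever_knob','drip_tray','mat','basket1','basket1_hook','basket1_grip','sauce_bottle','bowl','spice_jar']:
    a=manip.spot_point(cs,th); b=manip.spot_point(ct,th)
    print(th,[ (np.round(np.array(x['centre'])*[640,480],1).tolist(),round(x['conf'],2)) for x in a],'|',[ (np.round(np.array(x['centre'])*[640,480],1).tolist(),round(x['conf'],2)) for x in b])
    if th in('rack','rail_mid','lever_knob','drip_tray','mat','sauce_bottle','bowl','spice_jar') and a and b:
        f=lambda x:np.array(x[0]['centre'])*[640,480]
        print('   tri',np.round(tri([(cam(cs),f(a)),(cam(ct),f(b))]),4))
print(manip.observe()['t'])
im=ct['img'];cv2.imwrite('pics/topz1.png',cv2.resize(im[170:310,180:350],None,fx=4,fy=4,interpolation=cv2.INTER_CUBIC))
cv2.imwrite('pics/topz2.png',cv2.resize(im[170:335,335:525],None,fx=4,fy=3.6,interpolation=cv2.INTER_CUBIC))
im=cs['img'];cv2.imwrite('pics/scz1.png',cv2.resize(im[150:320,260:450],None,fx=4,fy=3.5,interpolation=cv2.INTER_CUBIC))
cv2.imwrite('pics/scz2.png',cv2.resize(im[235:385,170:330],None,fx=5,fy=4,interpolation=cv2.INTER_CUBIC))
E
```

```text
rack [([287.7, 268.9], 0.47)] | [([408.1, 293.9], 0.55)]
   tri [ 0.514  -0.2194  0.1833]
rail_mid [([240.6, 297.9], 0.73), ([382.1, 194.8], 0.62), ([356.9, 253.5], 0.62)] | [([263.8, 194.9], 0.75), ([274.7, 242.3], 0.69)]
   tri [ 0.5878 -0.046   0.1568]
lever_knob [([302.5, 262.1], 0.72)] | [([364.4, 295.1], 0.72), ([338.4, 252.0], 0.44)]
   tri [ 0.4897 -0.1114  0.0976]
drip_tray [([357.5, 251.1], 0.75), ([209.8, 276.6], 0.56)] | [([339.8, 247.7], 0.35)]
   tri [ 0.6201 -0.0171  0.143 ]
mat [([253.2, 318.5], 0.69)] | [([389.7, 277.6], 0.71), ([336.8, 248.1], 0.17)]
   tri [ 0.5125 -0.2496 -0.0061]
basket1 [([205.2, 405.0], 0.91), ([253.3, 288.3], 0.84), ([220.6, 325.4], 0.82), ([171.7, 359.1], 0.73), ([289.8, 313.4], 0.72), ([249.3, 341.6], 0.59)] | [([371.3, 251.6], 0.97), ([409.0, 295.3], 0.79), ([367.6, 292.3], 0.74), ([461.7, 309.3], 0.66), ([473.9, 257.0], 0.59), ([411.2, 263.1], 0.56)]
basket1_hook [([242.9, 246.0], 0.81)] | [([374.4, 283.6], 0.74)]
basket1_grip [([239.7, 246.3], 0.67)] | [([367.3, 298.4], 0.56), ([422.3, 289.5], 0.24)]
sauce_bottle [([338.4, 343.5], 0.81), ([292.5, 312.7], 0.57)] | [([371.7, 198.5], 0.87), ([411.3, 294.8], 0.58)]
   tri [ 0.7697 -0.1639  0.0036]
bowl [([306.9, 360.4], 0.74)] | [([396.4, 212.4], 0.97), ([391.9, 273.1], 0.59)]
   tri [ 0.7338 -0.2557 -0.0053]
spice_jar [([392.6, 183.8], 0.95), ([239.1, 299.3], 0.46), ([236.2, 299.0], 0.18)] | [([163.5, 260.3], 0.87)]
   tri [ 0.4707  0.5221 -0.0289]
1.35
```

View pics/topz1.png

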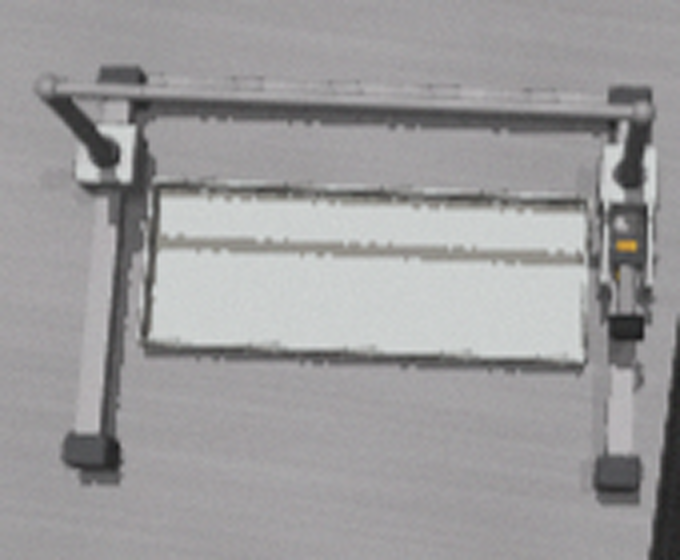

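View pics/topz2.png

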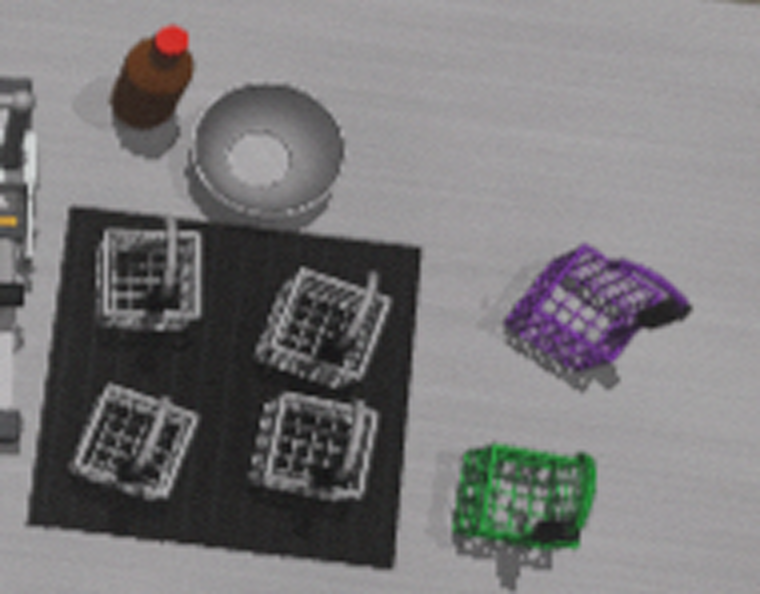

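View pics/scz1.png

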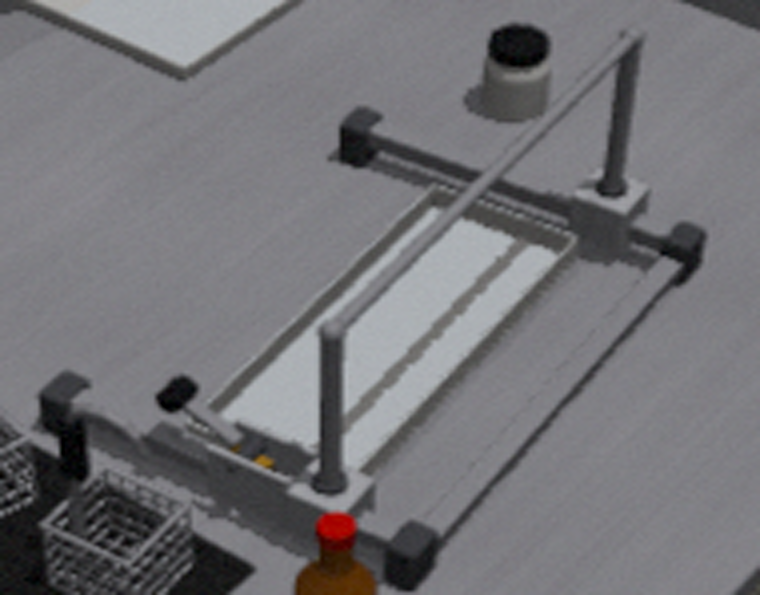

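View pics/scz2.png

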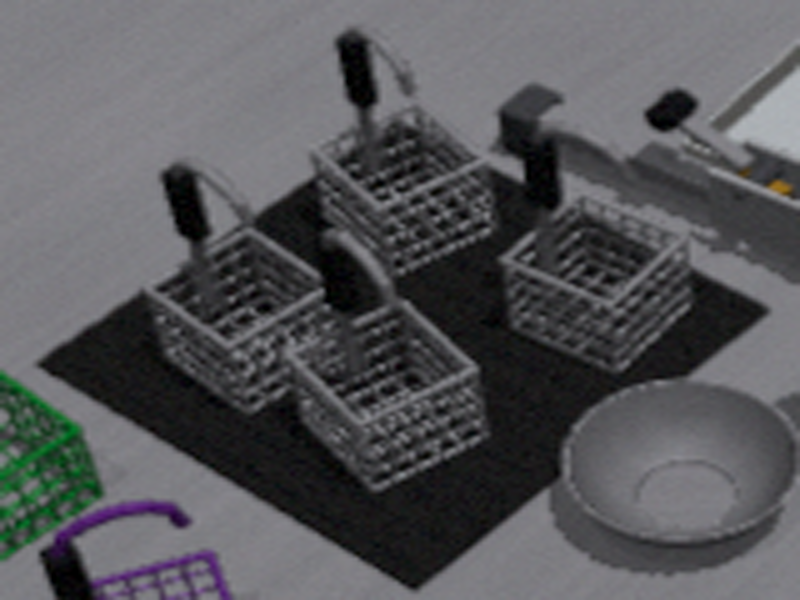

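```bash
cat >> h.py <<'E'
E
python3 - <<'E'
from h import *
cs=cam(manip.camera('scene')); ct=cam(manip.camera('top'))
T=lambda u,v:(180+u/4,170+v/4); S=lambda u,v:(260+u/4,150+v/3.5)
print('L',tri([(ct,T(47,87)),(cs,S(632,37))]),'R',tri([(ct,T(642,110)),(cs,S(332,328))]))
for n,a in dict(L=(47,87),R=(642,110)).items(): print(n,onz(ct,T(*a),.254))
for n,a in dict(L=(632,37),R=(332,328)).items(): print(n,'scene',onz(cs,S(*a),.254))
for a in [(155,187),(587,200),(585,363),(146,350)]: print('tray top',onz(ct,T(*a),.03))
for a in [(435,187),(577,238)]: print('tray sc',onz(cs,S(*a),.03))
print('knob',tri([(ct,T(628,325)),(cs,S(177,393))]))
E
```

```text
L [0.64636798 0.3806851  0.2497705 ] R [ 0.68718429 -0.04810568  0.25393612]
L [0.64385895 0.37783018 0.254     ]
R [ 0.68580763 -0.0494969   0.254     ]
L scene [0.6497615  0.37795353 0.254     ]
R scene [ 0.68826947 -0.04648499  0.254     ]
tray top [0.6299614  0.34245625 0.03      ]
tray top [ 0.66863274 -0.01804389  0.03      ]
tray top [ 0.53166713 -0.03455532  0.03      ]
tray top [0.49284331 0.32501604 0.03      ]
tray sc [0.50619099 0.33383564 0.03      ]
tray sc [0.64074921 0.3478639  0.03      ]
knob [ 0.556255   -0.06193869  0.10511908]
```

```bash
cat >> h.py <<'E'
def plan(wps,ns,hold=2,st=None):
    """wps: list of (pos,rpy), ns rows for each; linear/slerp interpolation"""
    st=st or manip.observe()
    from scipy.spatial.transform import Slerp
    p=np.array(st['tcp_pos']); r=R.from_euler('xyz',st['tcp_rot'],degrees=True)
    T=[]
    for (q,e),n in zip(wps,ns):
        e=R.from_euler('xyz',e,degrees=True); s=Slerp([0,1],R.concatenate([r,e]))
        for k in range(1,n+1):
            f=k/n; T.append((p+(np.array(q)-p)*f, s(f).as_euler('xyz',degrees=True)))
        p=np.array(q); r=e
    T+= [T[-1]]*hold
    o=rows(T,st); print(len(o)); print('['+','.join(str(x) for x in o)+']')
E
python3 - <<'E'
from h import *
plan([((.2,.5,.34),(180,0,172)),((.53,-.06,.34),(180,0,185.4))],[4,12],3)
E
```

```text
19
[[-0.088, -0.145, -0.118, -0.0, -0.0, -0.009],[-0.176, -0.29, -0.237, -0.0, -0.0, -0.018],[-0.263, -0.435, -0.355, -0.0, -0.0, -0.026],[-0.351, -0.58, -0.474, -0.0, -0.0, -0.035],[-0.542, -0.773, -0.474, -0.0, -0.0, -0.041],[-0.733, -0.965, -0.474, -0.0, -0.0, -0.047],[-0.924, -1.157, -0.474, -0.0, -0.0, -0.054],[-1.115, -1.349, -0.474, -0.0, -0.0, -0.06],[-1.306, -1.541, -0.474, -0.0, -0.0, -0.066],[-1.496, -1.733, -0.474, -0.0, -0.0, -0.072],[-1.687, -1.925, -0.474, -0.0, -0.0, -0.078],[-1.878, -2.117, -0.474, -0.0, -0.0, -0.085],[-2.069, -2.309, -0.474, -0.0, -0.0, -0.091],[-2.26, -2.502, -0.474, -0.0, -0.0, -0.097],[-2.451, -2.694, -0.474, -0.0, -0.0, -0.103],[-2.642, -2.886, -0.474, -0.0, -0.0, -0.11],[-2.642, -2.886, -0.474, -0.0, -0.0, -0.11],[-2.642, -2.886, -0.474, -0.0, -0.0, -0.11],[-2.642, -2.886, -0.474, -0.0, -0.0, -0.11]]
```

Call:
send_rows --pt "-0.18 -0.29 -0.237 0 0 -0.02" --pt "-0.35 -0.58 -0.474 0 0 -0.035" --pt "-0.54 -0.78 -0.474 0 0 -0.04" --pt "-0.73 -0.97 -0.474 0 0 -0.05" --pt "-0.76 -1 -0.474 0 0 -0.05" --hand 1 --grip_force 30

```text
t: 2.08
tcp_pos: [0.2612, 0.3951, 0.3412]
tcp_rot: [179.9, 0.1, 174.4]
contact_force: [-0.4, 0.4, 0.3]
finger_gap: 1.0
```

```bash
python3 - <<'E'
from h import *
print(manip.observe()['tcp_pos'])
plan([((.53,-.06,.34),(180,0,185.4))],[10],3)
E
```

```text
[0.26122967 0.39509187 0.34118499]
13
[[-0.156, -0.213, 0.0, 0.0, 0.0, -0.006],[-0.312, -0.427, 0.001, 0.0, 0.0, -0.012],[-0.468, -0.64, 0.001, 0.0, 0.0, -0.018],[-0.624, -0.853, 0.002, 0.0, 0.0, -0.024],[-0.78, -1.066, 0.002, 0.0, 0.0, -0.031],[-0.936, -1.28, 0.003, 0.0, 0.0, -0.037],[-1.092, -1.493, 0.003, 0.0, 0.0, -0.043],[-1.248, -1.706, 0.003, 0.0, 0.0, -0.049],[-1.404, -1.92, 0.004, 0.0, 0.0, -0.055],[-1.56, -2.133, 0.004, 0.0, 0.0, -0.061],[-1.56, -2.133, 0.004, 0.0, 0.0, -0.061],[-1.56, -2.133, 0.004, 0.0, 0.0, -0.061],[-1.56, -2.133, 0.004, 0.0, 0.0, -0.061]]
```

Call:
send_rows --pt "-0.2 -0.27 0 0 0 -0.01" --pt "-0.38 -0.52 0 0 0 -0.02" --pt "-0.56 -0.77 0 0 0 -0.03" --pt "-0.73 -1 0 0 0 -0.04" --pt "-0.73 -1 0 0 0 -0.04"

```text
t: 2.7
tcp_pos: [0.3895, 0.1766, 0.3416]
tcp_rot: [179.9, 0.1, -179.1]
contact_force: [-0.6, 0.9, 0.4]
finger_gap: 1.004
```

Call:
send_rows --pt "-0.2 -0.27 0 0 0 -0.01" --pt "-0.38 -0.52 0 0 0 -0.02" --pt "-0.56 -0.77 0 0 0 -0.02" --pt "-0.73 -1 0 0 0 -0.02" --pt "-0.73 -1 0 0 0 -0.02" --pt "-0.73 -1 0 0 0 -0.02"

```text
t: 3.45
tcp_pos: [0.5386, -0.0198, 0.341]
tcp_rot: [179.8, 0.1, -175.4]
contact_force: [-0.0, 0.1, 0.0]
finger_gap: 1.0
```

```bash
python3 - <<'E'
from h import *
st=manip.observe();print(st['tcp_pos'],st['tcp_rot'])
c=snap('wrist','w1.png')
C=cam(c,st)
for z in ['lever_knob','rail_mid']: print([(np.array(x['centre'])*[640,480],x['conf']) for x in manip.spot_point(c,z)])
print(proj(C,[.556,-.061,.103]))
plan([((.55,-.06,.34),(180,0,185.4))],[2],3)
E
```

```text
[ 0.53859402 -0.01981935  0.34101348] [ 1.79841753e+02  6.94417843e-02 -1.75430817e+02]
[(array([270.016, 218.784]), 0.74)]
[]
[[272.22066629 218.54852293]]
5
[[-0.021, -0.106, 0.003, 0.001, 0.0, -0.002],[-0.042, -0.212, 0.005, 0.001, 0.001, -0.003],[-0.042, -0.212, 0.005, 0.001, 0.001, -0.003],[-0.042, -0.212, 0.005, 0.001, 0.001, -0.003],[-0.042, -0.212, 0.005, 0.001, 0.001, -0.003]]
```

View pics/w1.png

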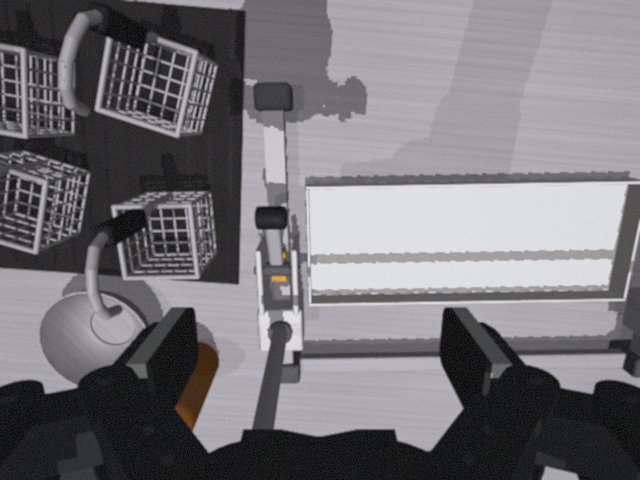

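```bash
python3 - <<'E'
from h import *
st=manip.observe()
c=manip.camera('wrist');C=cam(c,st)
for uv in [(306,185),(639,180),(309,305),(626,300)]: print(onz(C,uv,.03)[:2])
print('knob',onz(C,(271,217),.103)[:2])
print('barfront',onz(C,(265,112),.046),onz(C,(287,112),.046),onz(C,(268,175),.046),onz(C,(288,175),.046))
cv2.imwrite('pics/w1z.png',cv2.resize(c['img'][160:320,230:640],None,fx=1.95,fy=1.95*1.5,interpolation=cv2.INTER_CUBIC))
E
```

```text
[ 0.53370002 -0.03197839]
[0.49868125 0.32253935]
[ 0.67308327 -0.01793565]
[0.63643686 0.3494076 ]
knob [ 0.55451752 -0.06050769]
barfront [ 0.46303516 -0.07727784  0.046     ] [ 0.46122208 -0.05575726  0.046     ] [ 0.52430842 -0.07128212  0.046     ] [ 0.52260116 -0.05088532  0.046     ]
```

View pics/w1z.png

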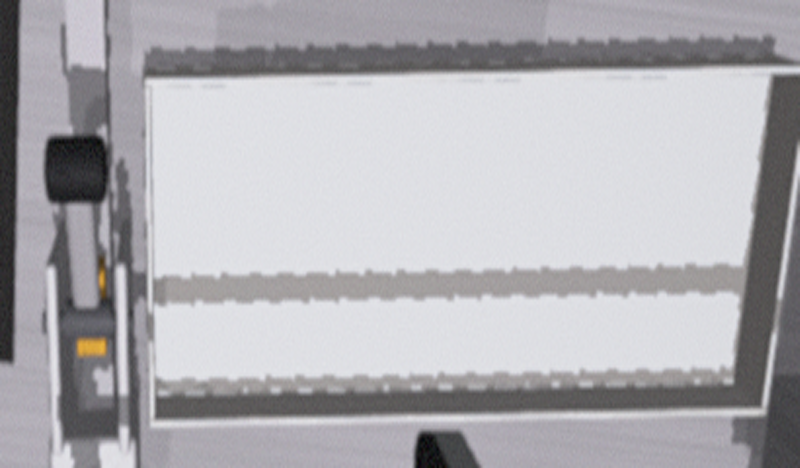

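```bash
python3 - <<'E'
from h import *
plan([((.5555,-.0608,.20),(180,0,185.4)),((.5555,-.0608,.098),(180,0,185.4))],[5,5],2)
E
```

```text
12
[[-0.013, -0.044, 0.141, 0.0, 0.0, -0.001],[-0.027, -0.088, 0.282, 0.0, 0.0, -0.001],[-0.04, -0.132, 0.424, 0.001, 0.0, -0.002],[-0.054, -0.176, 0.565, 0.001, 0.001, -0.003],[-0.067, -0.22, 0.706, 0.001, 0.001, -0.004],[-0.067, -0.22, 0.808, 0.001, 0.001, -0.004],[-0.067, -0.22, 0.91, 0.001, 0.001, -0.004],[-0.067, -0.221, 1.012, 0.001, 0.001, -0.004],[-0.066, -0.221, 1.114, 0.001, 0.001, -0.004],[-0.066, -0.222, 1.216, 0.001, 0.001, -0.004],[-0.066, -0.222, 1.216, 0.001, 0.001, -0.004],[-0.066, -0.222, 1.216, 0.001, 0.001, -0.004]]
```

Call:
send_rows --pt "-0.027 -0.088 0.2 0 0 0" --pt "-0.05 -0.17 0.4 0 0 -0.002" --pt "-0.067 -0.22 0.6 0.001 0.001 -0.004" --pt "-0.067 -0.22 0.8 0.001 0.001 -0.004" --pt "-0.067 -0.22 0.9 0.001 0.001 -0.004" --pt "-0.067 -0.22 0.9 0.001 0.001 -0.004" --hand 0.3

```text
t: 4.4
tcp_pos: [0.5545, -0.0595, 0.1601]
tcp_rot: [179.9, -0.2, -174.4]
contact_force: [-0.4, 1.4, 0.3]
finger_gap: 0.648
```

```bash
python3 - <<'E'
from h import *
st=manip.observe();print(st['finger_gap'])
c=snap('wrist','w2.png'); C=cam(c,st); print(proj(C,[.5555,-.0605,.103]))
plan([((.5555,-.0608,.098),(180,0,185.4))],[4],2)
E
```

```text
0.6478234846397768
[[317.77305543 277.80842719]]
6
[[0.0, -0.001, 0.08, 0.0, -0.0, 0.0],[0.001, -0.002, 0.159, 0.0, -0.0, 0.0],[0.001, -0.003, 0.239, 0.0, -0.0, 0.001],[0.002, -0.004, 0.318, 0.0, -0.0, 0.001],[0.002, -0.004, 0.318, 0.0, -0.0, 0.001],[0.002, -0.004, 0.318, 0.0, -0.0, 0.001]]
```

View pics/w2.png

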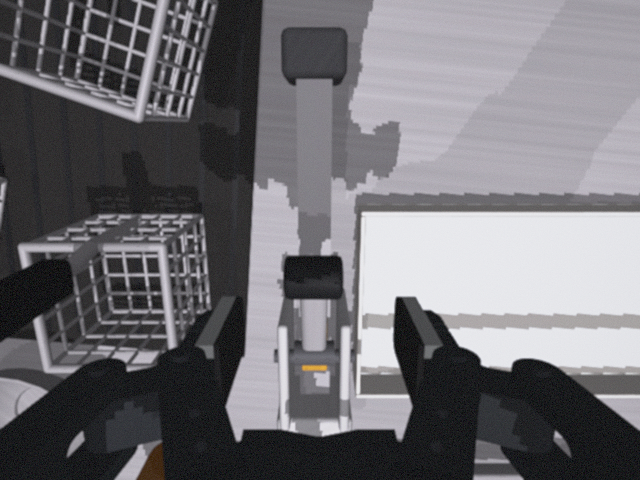

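Call:
send_rows --pt "0 -0.009 0.1 0 0 0" --pt "0 -0.009 0.2 0 0 0" --pt "0 -0.009 0.3 0 0 0" --pt "0 -0.009 0.32 0 0 0" --pt "0 -0.009 0.32 0 0 0"

```text
t: 5.08
tcp_pos: [0.5556, -0.0619, 0.097]
tcp_rot: [180.0, -0.1, -174.5]
contact_force: [0.5, -0.1, 0.1]
finger_gap: 0.649
```

Call:
send_rows --pt "0 0 0 0 0 0" --pt "0 0 0 0 0 0" --pt "0 0 0 0 0 0" --pt "0 0 0 0 0 0" --pt "0 0 0 0 0 0" --hand -1 --grip_force 50

```text
t: 5.7
tcp_pos: [0.5561, -0.0619, 0.0977]
tcp_rot: [179.9, -0.0, -174.5]
contact_force: [-1.5, 0.2, 5.4]
finger_gap: 0.322
```

```bash
python3 - <<'E'
from h import *
st=manip.observe();print(st['finger_gap'],st['contact_force'],st['moment'],st['tcp_pos'])
c=snap('wrist','w3.png')
y=np.radians(5.4); X=np.array([np.cos(y),np.sin(y),0]);p=np.array(st['tcp_pos'])
T=[]
for a in np.linspace(1.1,-0.02,12)[1:]:
    d=X*(-.07*(np.sin(a)-np.sin(1.1)))+np.array([0,0,.07*(np.cos(a)-np.cos(1.1))]); T.append((p+d,(180,0,185.4)))
print(rows(T))
E
```

```text
0.32185786746452993 [-1.46032356  0.22292312  5.35270635] [ 0.0248374   0.1961185  -0.05863997] [ 0.55611047 -0.06188739  0.09773825]
[[-0.017, 0.0, -0.031, 0.0, -0.0, 0.001], [-0.038, 0.0, -0.06, 0.0, -0.0, 0.001], [-0.062, 0.0, -0.086, 0.0, -0.0, 0.001], [-0.088, -0.0, -0.11, 0.0, -0.0, 0.001], [-0.117, -0.0, -0.132, 0.0, -0.0, 0.001], [-0.147, -0.0, -0.15, 0.0, -0.0, 0.001], [-0.179, -0.0, -0.165, 0.0, -0.0, 0.001], [-0.213, -0.0, -0.177, 0.0, -0.0, 0.001], [-0.248, -0.0, -0.185, 0.0, -0.0, 0.001], [-0.283, -0.0, -0.19, 0.0, -0.0, 0.001], [-0.319, -0.001, -0.191, 0.0, -0.0, 0.001]]
```

View pics/w3.png

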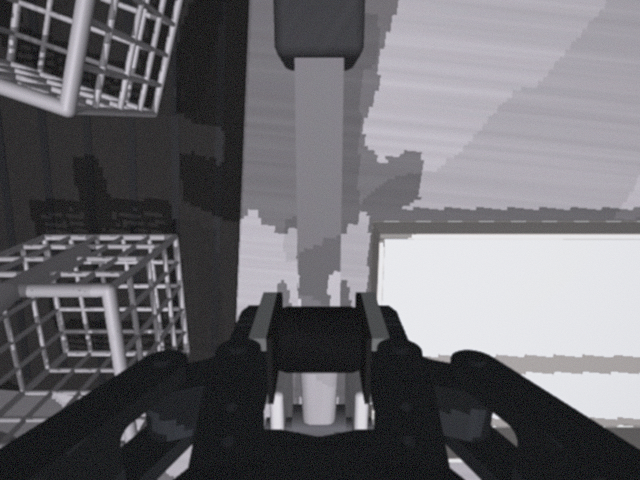

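The jaws hold the knob by its flat ends (gap 0.32 ≈ 27 mm). Swinging the lever up along its arc.

Call:
send_rows --pt "-0.017 0 -0.031 0 0 0" --pt "-0.038 0 -0.06 0 0 0" --pt "-0.062 0 -0.086 0 0 0" --pt "-0.088 0 -0.11 0 0 0" --pt "-0.117 0 -0.132 0 0 0" --pt "-0.147 0 -0.15 0 0 0" --pt "-0.179 0 -0.165 0 0 0" --pt "-0.213 0 -0.177 0 0 0" --pt "-0.248 0 -0.185 0 0 0" --pt "-0.283 0 -0.19 0 0 0" --pt "-0.312 0 -0.191 0 0 0" --pt "-0.312 0 -0.191 0 0 0" --pt "-0.312 0 -0.191 0 0 0"

```text
t: 7.38
tcp_pos: [0.6193, -0.0558, 0.1373]
tcp_rot: [179.9, 0.0, -174.5]
contact_force: [-4.5, -1.4, -2.6]
finger_gap: 0.317
```

```bash
python3 - <<'E'
from h import *
st=manip.observe();print(st['finger_gap'],st['contact_force'],st['moment'],st['tcp_pos'])
c=snap('wrist','w4.png')
E
```

```text
0.3169658410034601 [-4.5352165  -1.4066658  -2.56180191] [-0.10501773  1.4040322  -0.07644121] [ 0.61930812 -0.05576528  0.13727511]
```

View pics/w4.png

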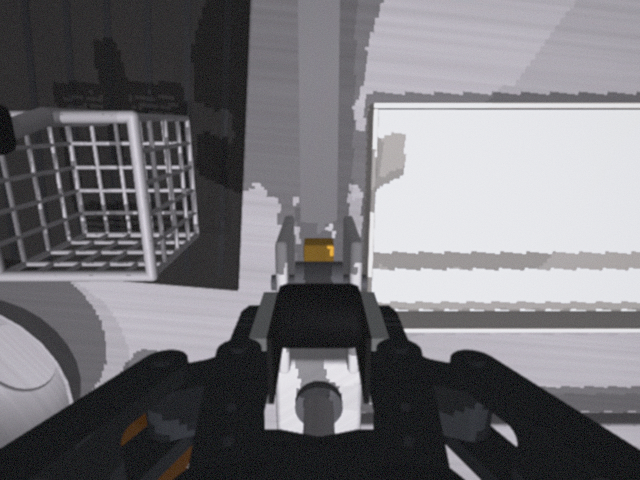

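Call:
send_rows --pt "0 0 0 0 0 0" --pt "0 0 0 0 0 0" --pt "0 0 0 0 0 0" --pt "0 0 -0.1 0 0 0" --pt "0 0 -0.3 0 0 0" --pt "0.05 0 -0.55 0 0 0" --pt "0.1 0 -0.8 0 0 0" --pt "0.1 0 -1 0 0 0" --pt "0.1 0 -1 0 0 0" --hand 0.3

```text
t: 8.55
tcp_pos: [0.6018, -0.0594, 0.3434]
tcp_rot: [179.9, 0.7, -174.5]
contact_force: [0.0, -0.6, -0.7]
finger_gap: 0.652
```

```bash
python3 - <<'E'
from h import *
st=manip.observe();print(st['finger_gap'],st['contact_force'],st['joints'],st['tcp_pos'])
plan([((.64,.10,.34),(180,0,120)),((.6668,.1655,.34),(180,0,95.4))],[8,3],3)
E
```

```text
0.6518885877724296 [ 0.00411775 -0.60088496 -0.69684006] [-36.77173923  16.05279862  47.27326307  93.39653997 -12.39145656
  75.23515936 107.90488103] [ 0.6018222  -0.05936066  0.34341715]
14
[[-0.033, 0.097, 0.003, 0.0, 0.0, 0.045],[-0.066, 0.194, 0.005, 0.001, 0.001, 0.091],[-0.1, 0.291, 0.008, 0.001, 0.001, 0.136],[-0.133, 0.387, 0.011, 0.001, 0.002, 0.182],[-0.166, 0.484, 0.013, 0.002, 0.002, 0.227],[-0.199, 0.581, 0.016, 0.002, 0.002, 0.273],[-0.233, 0.678, 0.019, 0.002, 0.003, 0.318],[-0.266, 0.775, 0.021, 0.003, 0.003, 0.364],[-0.321, 0.879, 0.022, 0.003, 0.003, 0.409],[-0.375, 0.984, 0.023, 0.003, 0.003, 0.455],[-0.43, 1.088, 0.024, 0.003, 0.003, 0.5],[-0.43, 1.088, 0.024, 0.003, 0.003, 0.5],[-0.43, 1.088, 0.024, 0.003, 0.003, 0.5],[-0.43, 1.088, 0.024, 0.003, 0.003, 0.5]]
```

Call:
send_rows --pt "-0.04 0.1 0 0 0 -0.05" --pt "-0.08 0.2 0 0 0 -0.1" --pt "-0.12 0.3 0 0 0 -0.15" --pt "-0.16 0.4 0.01 0 0 -0.2" --pt "-0.2 0.5 0.01 0 0 -0.25" --pt "-0.24 0.6 0.01 0 0 -0.3" --pt "-0.28 0.7 0.02 0 0 -0.35" --pt "-0.32 0.8 0.02 0 0 -0.4" --pt "-0.36 0.9 0.02 0 0 -0.45" --pt "-0.41 1 0.02 0 0 -0.5" --pt "-0.41 1 0.02 0 0 -0.5" --pt "-0.41 1 0.02 0 0 -0.5"

```text
t: 10.05
tcp_pos: [0.664, 0.1487, 0.3405]
tcp_rot: [-179.3, 0.2, -84.4]
contact_force: [-0.6, -0.2, 0.3]
finger_gap: 0.654
```

```bash
python3 - <<'E'
from h import *
st=manip.observe();print(st['tcp_rot'],st['joints'],st['tcp_pos'])
c=snap('wrist','w5.png'); C=cam(c,st)
print(proj(C,[[.6668,.1655,.25],[.6852,-.03,.25],[.6668,.1655,.256]]))
snap('top','top5.png')
E
```

```text
[-179.34811789    0.21385527  -84.3700977 ] [  0.51056661  23.28443394 -22.74745626  79.73608045   8.94757712
  78.06680828 163.31694629] [0.66403594 0.14866753 0.34046041]
[[ 311.91935997  281.96032826]
 [ 312.16679945 -138.96242225]
 [ 311.63092663  286.04139099]]
```

View pics/w5.png

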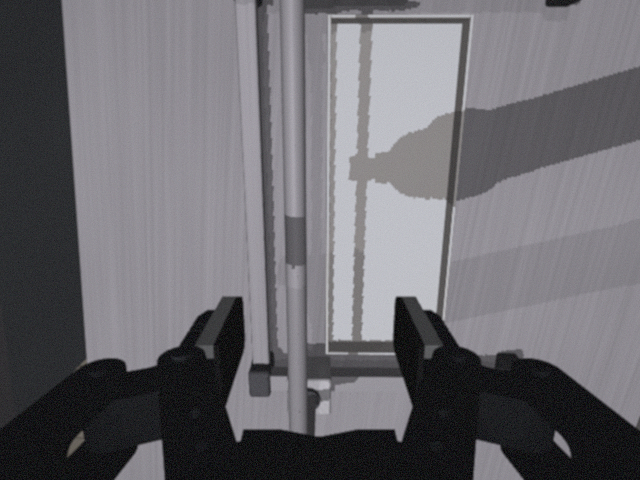

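Call:
send_rows --pt "0 0 0 0 0 0.05" --pt "0 0 0 0 0 0.1" --pt "0 0 0 0 0 0.15" --pt "0 0 0 0 0 0.2" --pt "0 0 0 0 0 0.25" --pt "0 0 0 0 0 0.3" --pt "0 0 0 0 0 0.35" --pt "0 0 0 0 0 0.4" --pt "0 0 0 0 0 0.45" --pt "0 0 0 0 0 0.5" --pt "0 0 0 0 0 0.5"

```text
t: 11.52
tcp_pos: [0.6644, 0.1468, 0.3406]
tcp_rot: [179.9, 0.7, -174.5]
contact_force: [-0.2, -0.4, 0.3]
finger_gap: 0.648
```

```bash
python3 - <<'E'
from h import *
st=manip.observe();print(st['tcp_rot'],st['joints'],st['tcp_pos'])
E
```

```text
[ 179.90803662    0.66728834 -174.51147617] [-10.15596414  21.85226088  -7.85118446  80.36217233   3.03674256
  77.31585126  77.40683637] [0.66436108 0.14680794 0.34055401]
```

Call:
send_rows --pt "0 0 0 0 0 0.05" --pt "0 0 0 0 0 0.1" --pt "0 0 0 0 0 0.15" --pt "0 0 0 0 0 0.2" --pt "0 0 0 0 0 0.25" --pt "0 0 0 0 0 0.3" --pt "0 0 0 0 0 0.35" --pt "0 0 0 0 0 0.4" --pt "0 0 0 0 0 0.45" --pt "0 0 0 0 0 0.5" --pt "0 0 0 0 0 0.5"

```text
t: 12.9
tcp_pos: [0.6642, 0.1466, 0.3404]
tcp_rot: [179.4, -0.1, 95.7]
contact_force: [-0.1, -0.3, -0.2]
finger_gap: 0.651
```

```bash
python3 - <<'E'
from h import *
st=manip.observe();print(st['tcp_rot'],st['joints'],st['tcp_pos'])
c=snap('wrist','w6.png'); C=cam(c,st)
c=snap('top','top6.png');cv2.imwrite('pics/top6z.png',cv2.resize(c['img'][170:310,180:350],None,fx=4,fy=4,interpolation=cv2.INTER_CUBIC))
E
```

```text
[ 1.79350045e+02 -5.43722409e-02  9.56855847e+01] [-20.2616903   21.5005791    5.81997768  80.97174095  -2.13485053
  76.98644029  -8.70188934] [0.66421798 0.14661877 0.34037565]
```

View pics/w6.png

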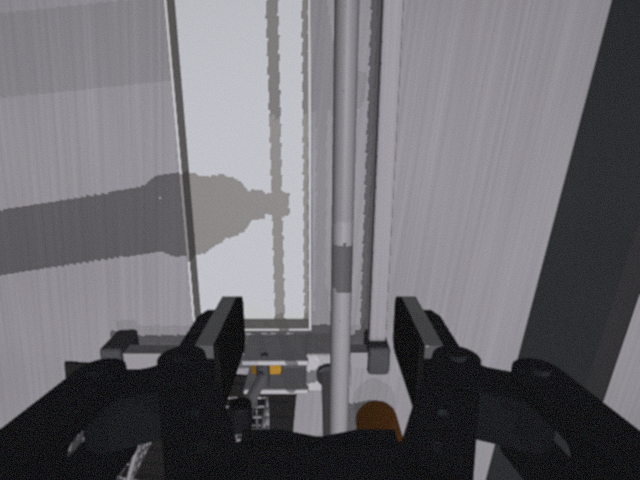

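View pics/top6z.png

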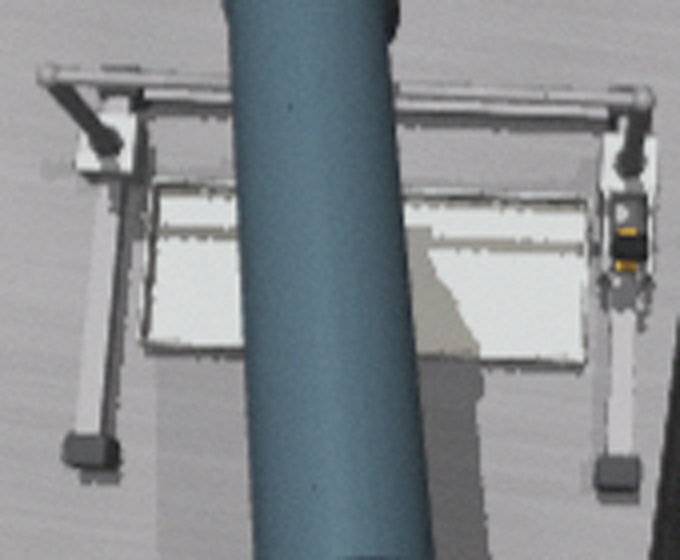

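```bash
python3 - <<'E'
from h import *
st=manip.observe()
c=manip.camera('wrist'); C=cam(c,st)
y=np.radians(5.4); X=np.array([np.cos(y),np.sin(y)]);Y=np.array([-np.sin(y),np.cos(y)])
f=lambda p:(p[:2]-[.582,.157]) @ np.array([X,Y]).T
for uv in [(346,60),(343,200),(341,290)]: p=onz(C,uv,.25); print(p, f(p))
print('tray back R',f(onz(C,(311,327),.03)),'back edge', f(onz(C,(312,20),.03)),'front R',f(onz(C,(197,331),.03)), f(onz(C,(173,40),.03)))
print(np.array(st['tcp_pos']),f(np.array(st['tcp_pos'])))
E
```

```text
[0.66850988 0.24648654 0.25      ] [0.09454738 0.0809481 ]
[0.67511726 0.17734189 0.25      ] [0.09461835 0.01148851]
[0.68003126 0.12548818 0.25      ] [ 0.09463067 -0.04059753]
tray back R [ 0.0761421  -0.18057114] back edge [0.07687168 0.14627496] front R [-0.05840744 -0.1857792 ] [-0.05790974  0.12768085]
[0.66424433 0.14673636 0.34043546] [ 0.08091344 -0.01795796]
```

Call:
send_rows --pt "0 0.03 0 0.002 0 -0.001" --pt "0 0.06 0.1 0.0035 0 -0.002" --pt "0 0.068 0.2 0.0035 0 -0.002" --pt "0 0.068 0.3 0.0035 0 -0.002" --pt "0 0.068 0.4 0.0035 0 -0.002" --pt "0 0.068 0.477 0.0035 0 -0.002" --pt "0 0.068 0.477 0.0035 0 -0.002" --pt "0 0.068 0.477 0.0035 0 -0.002"

```text
t: 14.05
tcp_pos: [0.6794, 0.1485, 0.2461]
tcp_rot: [179.9, -0.1, 96.0]
contact_force: [-0.6, -0.3, -0.2]
finger_gap: 0.652
```

Call:
send_rows --pt "0 0 0 0 0 0" --pt "0 0 0 0 0 0" --pt "0 0 0 0 0 0" --pt "0 0 0 0 0 0" --pt "0 0 0 0 0 0" --pt "0 0 0 0 0 0" --hand -1 --grip_force 30

```text
t: 14.8
tcp_pos: [0.6781, 0.1484, 0.247]
tcp_rot: [-180.0, -0.1, 96.0]
contact_force: [-4.9, -0.7, 5.1]
finger_gap: 0.131
```

Call:
send_rows --pt "0 0 0 0 0 0" --pt "0 0.01 0 0 0 0" --pt "0 0.02 0 0 0 0" --pt "0 0.03 0 0 0 0" --pt "0 0.03 0 0 0 0"

```text
t: 15.42
tcp_pos: [0.6782, 0.1484, 0.247]
tcp_rot: [-179.1, -0.1, 96.0]
contact_force: [-15.3, -3.6, 9.5]
finger_gap: 0.126
```

```bash
python3 - <<'E'
from h import *
st=manip.observe();print(st['finger_gap'],st['contact_force'],st['moment'],st['tcp_pos'],st['tcp_rot'],st['joints'])
E
```

```text
0.12610229775779142 [-15.28920146  -3.63516762   9.48362392] [-0.50960481  3.26114132 -0.08395749] [0.67824053 0.14839786 0.24702074] [-1.79073939e+02 -6.81914175e-02  9.60107795e+01] [-19.49078682  27.22252857   5.32688225  83.91788479  -2.81346952
  69.88856341  -7.73153946]
```

Call:
send_rows --pt "0 -0.03 0 -0.003 0 0" --pt "0.001 -0.08 0 -0.005 0 0" --pt "0.002 -0.13 0 -0.005 0 0" --pt "0.002 -0.18 0 -0.005 0 0" --pt "0.003 -0.23 0 -0.005 0 0" --pt "0.003 -0.28 0 -0.005 0 0" --pt "0.004 -0.33 0 -0.005 0 0" --pt "0.004 -0.38 0 -0.005 0 0" --pt "0.004 -0.41 0 -0.005 0 0" --pt "0.004 -0.425 0 -0.005 0 0" --pt "0.004 -0.425 0 -0.005 0 0" --pt "0.004 -0.425 0 -0.005 0 0"

```text
t: 16.92
tcp_pos: [0.592, 0.1401, 0.2472]
tcp_rot: [-179.7, -0.0, 96.0]
contact_force: [-2.8, 0.2, -10.1]
finger_gap: 0.125
```

```bash
python3 - <<'E'
from h import *
st=manip.observe();print(st['finger_gap'],st['contact_force'],st['moment'],st['tcp_pos'],st['tcp_rot'])
print((np.array(st['tcp_pos'])-[.6782,.1484,.247])[:2]@[.9956,.0941])
snap('top','top7.png');snap('scene','sc7.png')
E
```

```text
0.12511306771316222 [ -2.75087945   0.1879243  -10.05690608] [-0.0012025   0.36595879 -0.06757136] [0.59200039 0.14010299 0.24718256] [-1.79707004e+02 -4.09362168e-02  9.60176963e+01]
-0.08660107912525007
```

View pics/sc7.png

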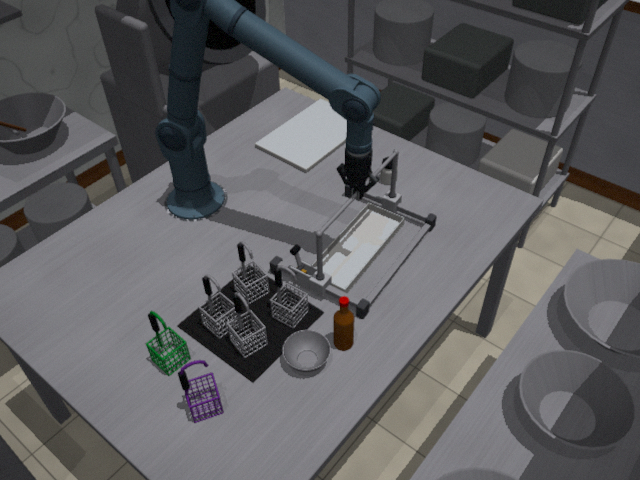

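Call:
send_rows --pt "0 0 0 0 0 0" --pt "0 0 0 0 0 0" --pt "0 0 0 0 0 0" --pt "0 0 -0.1 0 0 0" --pt "0 0 -0.25 0 0 0" --pt "0 0 -0.4 0 0 0" --pt "0 0 -0.5 0 0 0" --pt "0 0 -0.5 0 0 0" --pt "0 0 -0.5 0 0 0" --hand 0.3

```text
t: 18.15
tcp_pos: [0.5924, 0.14, 0.3467]
tcp_rot: [-179.7, -0.0, 96.0]
contact_force: [0.1, -0.2, 0.1]
finger_gap: 0.655
```

```bash
python3 - <<'E'
from h import *
st=manip.observe();print(st['tcp_rot'],st['joints'],st['tcp_pos'])
c=snap('wrist','w8.png'); C=cam(c,st)
E
```

```text
[-1.79702309e+02 -3.62768749e-02  9.60194428e+01] [-21.35202191  13.69567842   5.06474487  90.29574394  -1.32455815
  76.34986683 -10.09218224] [0.59242453 0.14003301 0.34670883]
```

View pics/w8.png

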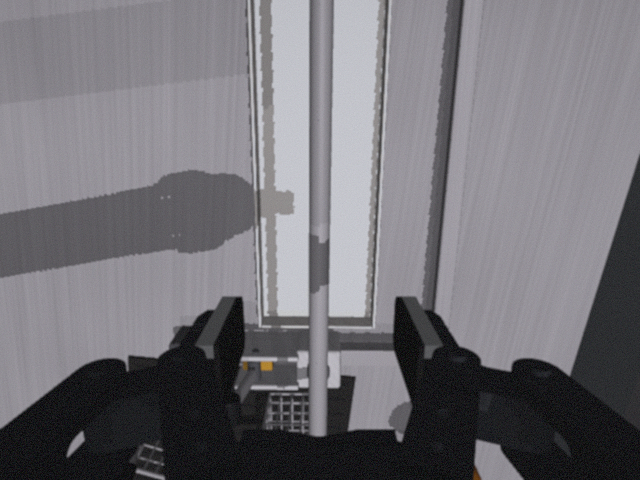

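```bash
python3 - <<'E'
from h import *
plan([((.53,-.045,.347),(180,0,185.4))],[11],2)
E
```

```text
13
[[-0.081, -0.037, -0.0, -0.0, -0.0, -0.045],[-0.161, -0.074, -0.0, -0.0, -0.0, -0.09],[-0.242, -0.111, -0.001, -0.0, -0.0, -0.135],[-0.323, -0.148, -0.001, -0.001, -0.001, -0.181],[-0.403, -0.184, -0.001, -0.001, -0.001, -0.226],[-0.484, -0.221, -0.001, -0.001, -0.001, -0.271],[-0.564, -0.258, -0.002, -0.001, -0.001, -0.316],[-0.645, -0.295, -0.002, -0.001, -0.001, -0.361],[-0.726, -0.332, -0.002, -0.001, -0.001, -0.406],[-0.806, -0.369, -0.002, -0.001, -0.002, -0.451],[-0.887, -0.406, -0.003, -0.002, -0.002, -0.497],[-0.887, -0.406, -0.003, -0.002, -0.002, -0.497],[-0.887, -0.406, -0.003, -0.002, -0.002, -0.497]]
```

Call:
send_rows --pt "-0.08 -0.04 0 0 0 -0.045" --pt "-0.16 -0.08 0 0 0 -0.09" --pt "-0.24 -0.11 0 0 0 -0.135" --pt "-0.32 -0.15 0 0 0 -0.18" --pt "-0.4 -0.18 0 0 0 -0.225" --pt "-0.48 -0.22 0 0 0 -0.27" --pt "-0.56 -0.26 0 0 0 -0.315" --pt "-0.64 -0.3 0 0 0 -0.36" --pt "-0.72 -0.33 0 0 0 -0.405" --pt "-0.8 -0.37 0 0 0 -0.45" --pt "-0.887 -0.406 -0.003 -0.002 -0.002 -0.497" --pt "-0.887 -0.406 -0.003 -0.002 -0.002 -0.497" --pt "-0.887 -0.406 -0.003 -0.002 -0.002 -0.497"

```text
t: 19.82
tcp_pos: [0.5298, -0.044, 0.3464]
tcp_rot: [179.9, 0.0, -174.6]
contact_force: [-0.6, -0.1, 0.1]
finger_gap: 0.647
```

```bash
python3 - <<'E'
from h import *
st=manip.observe();print(st['tcp_rot'],st['joints'],st['tcp_pos'])
c=snap('wrist','w9.png'); C=cam(c,st); print(proj(C,[.5415,-.0625,.141]))
E
```

```text
[ 1.79932183e+02  2.21273242e-02 -1.74590338e+02] [ -4.19755608   4.68551173   4.82040702 100.71828295  -0.4803129
  74.59832238  96.14394669] [ 0.52983707 -0.04397326  0.34635427]
[[295.79865712 222.70631976]]
```

View pics/w9.png

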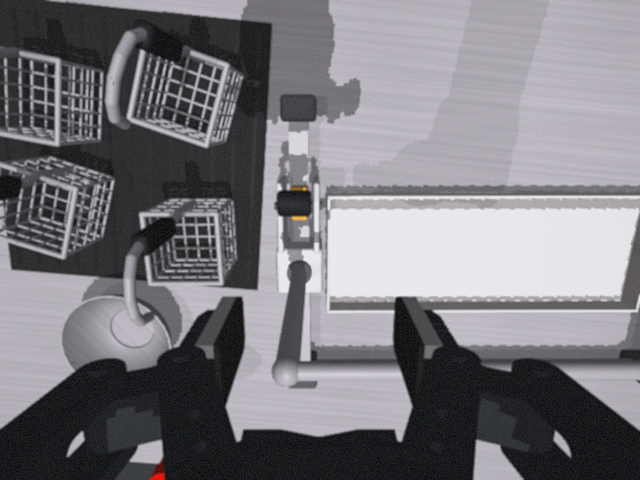

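```bash
python3 - <<'E'
from h import *
st=manip.observe()
c=manip.camera('wrist'); C=cam(c,st)
y=np.radians(5.4); X=np.array([np.cos(y),np.sin(y)]);Y=np.array([-np.sin(y),np.cos(y)])
f=lambda p:(p[:2]-[.592,.158]) @ np.array([X,Y]).T
for n,uv,z in [('post',(286,372),.254),('rail',(385,369),.25),('rail',(620,370),.25),('postbase',(299,270),.08),('knob',(294,203),.139),('pivotbox yellow',(299,203),.08),('trayFR',(328,196),.03),('trayBR',(328,310),.03),('trayBL',(637,309),.03),('cariage front', (298,250),.072),('carriage rear',(298,291),.072),('foot',(298,106),.05)]:
    print(n,f(onz(C,uv,z)))
E
```

```text
post [-0.00389091 -0.21543717]
rail [-0.00344473 -0.1540146 ]
rail [-0.00295306 -0.00719631]
postbase [-0.00639011 -0.21523407]
knob [-0.08699135 -0.2158321 ]
pivotbox yellow [-0.07566715 -0.21446825]
trayFR [-0.07387226 -0.18508465]
trayBR [ 0.06225621 -0.1839238 ]
trayBL [0.06034396 0.18170724]
cariage front [-0.0252451  -0.21640994]
carriage rear [ 0.02013218 -0.2169422 ]
foot [-0.16647852 -0.21579138]
```

```bash
python3 - <<'E'
from h import *
plan([((.5267,-.0640,.22),(180,0,185.4)),((.5267,-.064,.135),(180,0,185.4))],[5,5],2)
E
```

```text
12
[[0.005, -0.02, 0.127, 0.0, 0.0, 0.0],[0.011, -0.04, 0.253, 0.0, 0.0, 0.0],[0.016, -0.06, 0.38, 0.0, 0.0, 0.0],[0.022, -0.08, 0.506, 0.0, 0.0, 0.001],[0.027, -0.101, 0.633, 0.0, 0.0, 0.001],[0.027, -0.101, 0.718, 0.0, 0.0, 0.001],[0.027, -0.101, 0.803, 0.0, 0.0, 0.001],[0.027, -0.101, 0.888, 0.0, 0.0, 0.001],[0.027, -0.101, 0.973, 0.0, 0.0, 0.001],[0.027, -0.101, 1.058, 0.0, 0.0, 0.001],[0.027, -0.101, 1.058, 0.0, 0.0, 0.001],[0.027, -0.101, 1.058, 0.0, 0.0, 0.001]]
```

Call:
send_rows --pt "0.005 -0.02 0.13 0 0 0" --pt "0.011 -0.04 0.25 0 0 0" --pt "0.016 -0.06 0.38 0 0 0" --pt "0.022 -0.08 0.5 0 0 0" --pt "0.027 -0.1 0.63 0 0 0" --pt "0.027 -0.1 0.72 0 0 0" --pt "0.027 -0.1 0.8 0 0 0" --pt "0.027 -0.1 0.8 0 0 0"

```text
t: 20.92
tcp_pos: [0.5259, -0.0632, 0.1853]
tcp_rot: [179.9, -0.1, -174.4]
contact_force: [0.8, -0.3, -0.8]
finger_gap: 0.65
```

```bash
python3 - <<'E'
from h import *
st=manip.observe();print(st['tcp_rot'],st['tcp_pos'])
c=snap('wrist','w10.png'); C=cam(c,st); print(proj(C,[.5267,-.0640,.1397]))
plan([((.5267,-.064,.135),(180,0,185.4))],[3],2)
E
```

```text
[ 1.79918426e+02 -1.09361060e-01 -1.74438607e+02] [ 0.52594378 -0.06323104  0.18531907]
[[318.37279166 286.2292285 ]]
5
[[0.0, -0.001, 0.086, 0.0, 0.0, 0.0],[0.0, -0.002, 0.171, 0.0, 0.0, 0.001],[0.001, -0.003, 0.257, 0.0, 0.0, 0.001],[0.001, -0.003, 0.257, 0.0, 0.0, 0.001],[0.001, -0.003, 0.257, 0.0, 0.0, 0.001]]
```

View pics/w10.png

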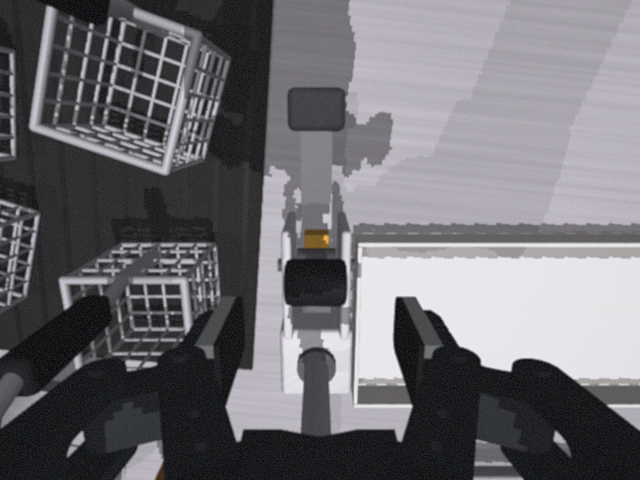

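Call:
send_rows --pt "0.005 -0.005 0.09 0 0 0" --pt "0.005 -0.007 0.17 0 0 0" --pt "0.005 -0.007 0.257 0 0 0" --pt "0.005 -0.007 0.257 0 0 0" --pt "0.005 -0.007 0.257 0 0 0"

```text
t: 21.6
tcp_pos: [0.5261, -0.0649, 0.1349]
tcp_rot: [179.9, 0.0, -174.5]
contact_force: [0.3, 0.0, -0.7]
finger_gap: 0.65
```

Call:
send_rows --pt "0 0 0 0 0 0" --pt "0 0 0 0 0 0" --pt "0 0 0 0 0 0" --pt "0 0 0 0 0 0" --pt "0 0 0 0 0 0" --hand -1 --grip_force 60

```text
t: 22.22
tcp_pos: [0.5268, -0.0647, 0.1358]
tcp_rot: [179.9, 0.1, -174.4]
contact_force: [-1.9, 0.8, 5.6]
finger_gap: 0.315
```

```bash
python3 - <<'E'
from h import *
st=manip.observe();print(st['finger_gap'],st['contact_force'],st['moment'],st['tcp_pos'])
y=np.radians(5.4); X=np.array([np.cos(y),np.sin(y),0]);p=np.array(st['tcp_pos'])
T=[];a0=.2
for a in np.linspace(a0,1.1,13)[1:]:
    d=X*(-.07*(np.sin(a)-np.sin(a0)))+np.array([0,0,.07*(np.cos(a)-np.cos(a0))]); T.append((p+d,(180,0,185.4)))
print(rows(T))
E
```

```text
0.3149123210657226 [-1.93624054  0.83853981  5.55566211] [ 0.1154356   0.20793716 -0.06971229] [ 0.52678073 -0.06473055  0.13581786]
[[0.026, 0.0, 0.006, 0.0, 0.001, 0.001], [0.051, 0.0, 0.014, 0.0, 0.001, 0.001], [0.075, 0.0, 0.024, 0.0, 0.001, 0.001], [0.098, 0.0, 0.036, 0.0, 0.001, 0.001], [0.121, 0.0, 0.049, 0.0, 0.001, 0.001], [0.142, 0.0, 0.064, 0.0, 0.001, 0.001], [0.163, 0.0, 0.081, 0.0, 0.001, 0.001], [0.182, 0.0, 0.099, 0.0, 0.001, 0.001], [0.199, 0.0, 0.118, 0.0, 0.001, 0.001], [0.215, 0.0, 0.139, 0.0, 0.001, 0.001], [0.23, 0.0, 0.161, 0.0, 0.001, 0.001], [0.243, 0.0, 0.184, 0.0, 0.001, 0.001]]
```

Call:
send_rows --pt "0.026 0 0.006 0 0 0" --pt "0.051 0 0.014 0 0 0" --pt "0.075 0 0.025 0 0 0" --pt "0.098 0 0.038 0 0 0" --pt "0.12 0 0.054 0 0 0" --pt "0.141 0 0.071 0 0 0" --pt "0.162 0 0.09 0 0 0" --pt "0.181 0 0.11 0 0 0" --pt "0.198 0 0.13 0 0 0" --pt "0.214 0 0.153 0 0 0" --pt "0.229 0 0.178 0 0 0" --pt "0.242 0 0.204 0 0 0" --pt "0.244 0 0.215 0 0 0" --pt "0.244 0 0.22 0 0 0"

```text
t: 23.98
tcp_pos: [0.479, -0.0694, 0.0939]
tcp_rot: [179.9, 0.2, -174.4]
contact_force: [-6.2, -0.3, 17.7]
finger_gap: 0.317
```

```bash
python3 - <<'E'
from h import *
st=manip.observe();print(st['finger_gap'],st['contact_force'],st['moment'],st['tcp_pos'],st['tcp_rot'])
snap('wrist','w11.png')
E
```

```text
0.31662228817276006 [-6.22428967 -0.33069619 17.70170071] [0.44854451 0.349646   0.13372289] [ 0.47904756 -0.06937242  0.09393698] [ 179.92515746    0.20253435 -174.44648756]
```

View pics/w11.png

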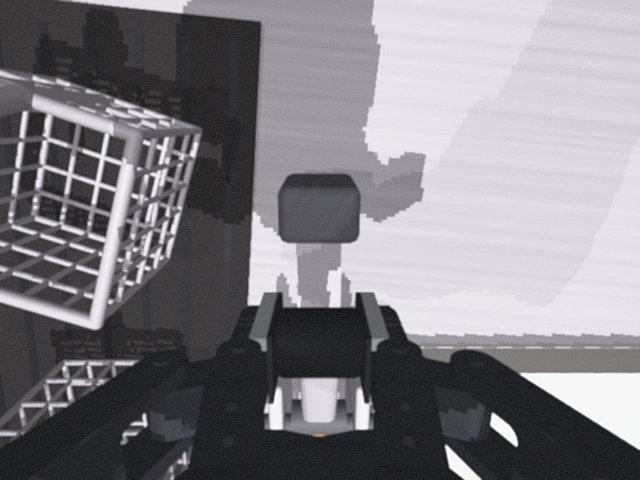

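Call:
send_rows --pt "0 0 0 0 0 0" --pt "0 0 0 0 0 0" --pt "0 0 0 0 0 0" --pt "0 0 -0.1 0 0 0" --pt "0 0 -0.25 0 0 0" --pt "0 0 -0.5 0 0 0" --pt "0 0 -0.75 0 0 0" --pt "0 0 -1 0 0 0" --pt "0 0 -1 0 0 0" --pt "0 0 -1 0 0 0" --hand 0.3

```text
t: 25.28
tcp_pos: [0.4777, -0.0696, 0.293]
tcp_rot: [179.9, 0.1, -174.4]
contact_force: [-0.4, 0.4, 0.1]
finger_gap: 0.653
```

```bash
python3 - <<'E'
from h import *
st=manip.observe();print(st['tcp_rot'],st['joints'],st['tcp_pos'])
c=snap('wrist','w12.png')
c=snap('scene','sc12.png'); cv2.imwrite('pics/sc12z.png',cv2.resize(c['img'][150:320,260:450],None,fx=4,fy=3.5,interpolation=cv2.INTER_CUBIC))
E
```

```text
[ 1.79906302e+02  1.11121927e-01 -1.74440944e+02] [ -2.22642131   0.99739142   5.76281164 110.94512792  -0.22678964
  67.9677613   99.17948864] [ 0.47766606 -0.0696095   0.29298035]
```

View pics/w12.png

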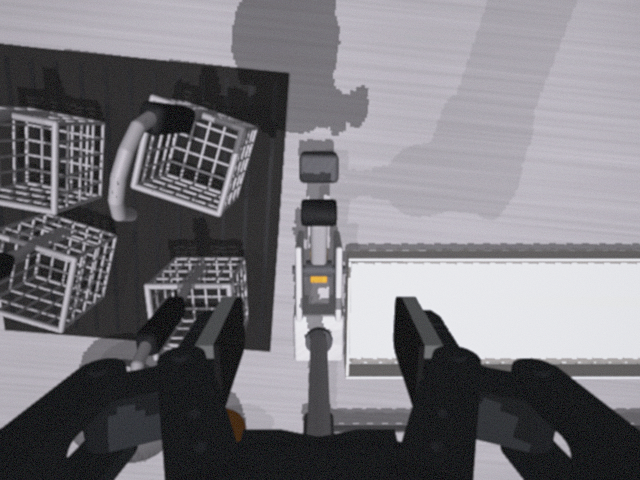

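View pics/sc12z.png

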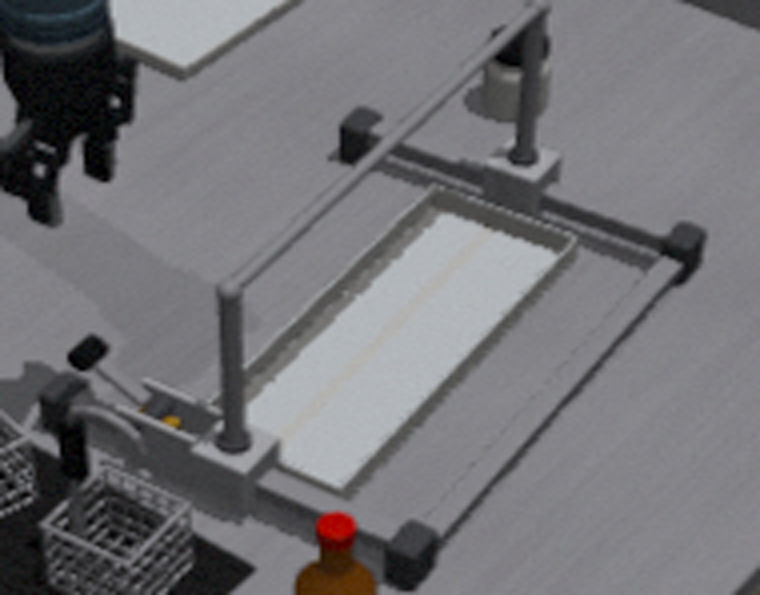

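```bash
python3 - <<'E'
from h import *
st=manip.observe()
cw=manip.camera('wrist');C=cam(cw,st); cs=manip.camera('scene'); S=cam(cs)
y=np.radians(5.4); X=np.array([np.cos(y),np.sin(y)]);Y=np.array([-np.sin(y),np.cos(y)])
f=lambda p:((p[:2]-[.592,.158]) @ np.array([X,Y]).T).round(4)
q=lambda u,v:(260+u/4,150+v/3.5)
for a in [(543,8),(230,288)]: print('sc now',f(onz(S,q(*a),.254)))
for a in [(632,37),(332,328)]: print('sc before',f(onz(S,q(*a),.254)))
for a in [(435,187),(577,238),(345,493)]: print('sc tray',f(onz(S,q(*a),.03)))
print('sc lever grip',f(onz(S,q(88,352),.103)),f(onz(S,q(177,393),.103)))
for n,uv,z in [('knob',(319,212),.103),('carF',(318,318),.072),('carB',(318,360),.072),('trayFR',(348,259),.03),('trayBR',(348,377),.03),('foot',(319,166),.05)]: print(n,f(onz(C,uv,z)))
snap('top','top12.png')
E
```

```text
sc now [0.0007 0.2135]
sc now [-0.0047 -0.2135]
sc before [0.0782 0.2135]
sc before [ 0.0766 -0.2126]
sc tray [-0.0689  0.1831]
sc tray [0.0664 0.1844]
sc tray [ 0.0728 -0.1851]
sc lever grip [-0.1389 -0.2096] [-0.056  -0.2124]
knob [-0.139  -0.2158]
carF [-0.0318 -0.2163]
carB [ 0.0126 -0.2161]
trayFR [-0.0756 -0.1864]
trayBR [ 0.0601 -0.1832]
foot [-0.1694 -0.2158]
```

View pics/top12.png

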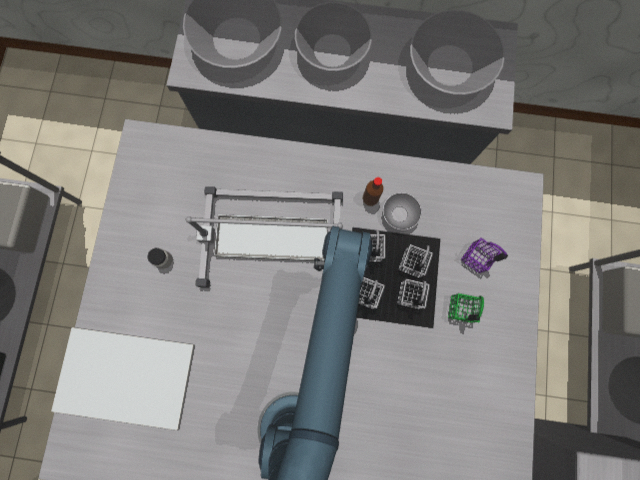

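```bash
python3 - <<'E'
from h import *
st=manip.observe()
cw=manip.camera('wrist');C=cam(cw,st); cs=manip.camera('scene'); S=cam(cs)
q=lambda u,v:(260+u/4,150+v/3.5)
p=tri([(C,(319,212)),(S,q(88,352))]);print(p)
y=np.radians(5.4); X=np.array([np.cos(y),np.sin(y)]);Y=np.array([-np.sin(y),np.cos(y)])
print((p[:2]-[.592,.158]) @ np.array([X,Y]).T)
print(C[1].T@-C[2],S[1].T@-S[2])
cv2.imwrite('pics/k.png',cv2.resize(cs['img'][225:290,265:345],None,fx=8,fy=8,interpolation=cv2.INTER_CUBIC))
cv2.imwrite('pics/k2.png',cv2.resize(cw['img'][100:400,240:420],None,fx=3,fy=2,interpolation=cv2.INTER_CUBIC))
E
```

```text
[ 0.47511395 -0.06832193  0.10695982]
[-0.13766608 -0.21431756]
[ 0.40733099 -0.07743898  0.4192327 ] [ 1.38070596 -0.95572916  1.41784703]
```

View pics/k.png

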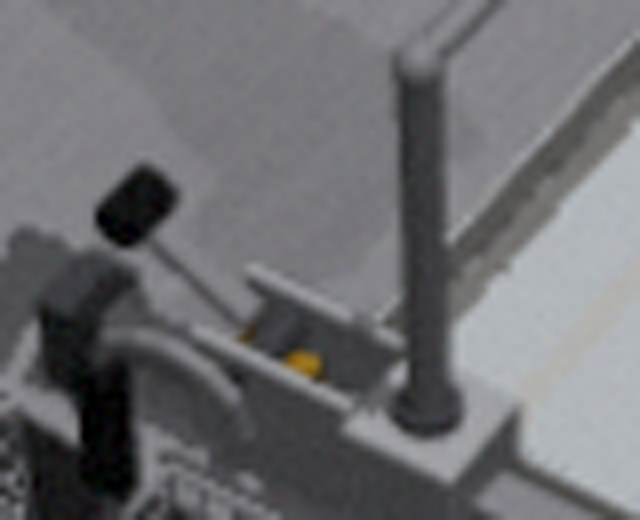

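Call:
send_rows --pt "0 0 0.2 0 0 0" --pt "0.01 0.005 0.4 0 0 0" --pt "0.01 0.005 0.6 0 0 0" --pt "0.01 0.005 0.72 0 0 0" --pt "0.01 0.005 0.72 0 0 0" --hand -1

```text
t: 26.25
tcp_pos: [0.4737, -0.0683, 0.1465]
tcp_rot: [179.9, -0.3, -174.4]
contact_force: [0.8, -0.1, 0.2]
finger_gap: -0.001
```

Call:
send_rows --pt "0 0 0.04 0 0 0" --pt "0 0 0.07 0 0 0" --pt "0 0 0.1 0 0 0" --pt "0 0 0.12 0 0 0" --pt "0 0 0.12 0 0 0"

```text
t: 26.88
tcp_pos: [0.4735, -0.0686, 0.1272]
tcp_rot: [179.8, -0.4, -174.5]
contact_force: [-12.3, -0.3, 30.7]
finger_gap: 0.002
```

```bash
python3 - <<'E'
from h import *
plan([((.4735,-.0686,.30),(180,0,180)),((.485,-.235,.42),(180,0,180))],[4,6],2)
E
```

```text
12
[[0.002, 0.001, -0.216, 0.0, -0.001, 0.008],[0.003, 0.002, -0.432, 0.0, -0.001, 0.015],[0.005, 0.002, -0.648, 0.001, -0.002, 0.023],[0.006, 0.003, -0.864, 0.001, -0.002, 0.031],[0.011, -0.136, -0.964, 0.001, -0.002, 0.031],[0.015, -0.274, -1.065, 0.001, -0.002, 0.031],[0.02, -0.413, -1.165, 0.001, -0.002, 0.031],[0.024, -0.551, -1.266, 0.001, -0.002, 0.031],[0.029, -0.69, -1.366, 0.001, -0.002, 0.031],[0.033, -0.829, -1.467, 0.001, -0.002, 0.031],[0.033, -0.829, -1.467, 0.001, -0.002, 0.031],[0.033, -0.829, -1.467, 0.001, -0.002, 0.031]]
```

Call:
send_rows --pt "0 0 -0.2 0 0 0" --pt "0 0 -0.45 0 0 0.01" --pt "0 0 -0.7 0 0 0.02" --pt "0 -0.05 -0.9 0 0 0.03" --pt "0.01 -0.2 -1 0 0 0.03" --pt "0.01 -0.4 -1 0 0 0.03" --pt "0.02 -0.6 -1 0 0 0.03" --pt "0.03 -0.83 -1 0 0 0.03" --pt "0.03 -0.83 -1 0 0 0.03" --hand 0 --grip_force 60

```text
t: 28.0
tcp_pos: [0.4838, -0.2402, 0.3269]
tcp_rot: [-180.0, -0.4, 179.6]
contact_force: [-0.7, 0.6, -0.1]
finger_gap: 0.5
```

Call:
send_rows --pt "0 0 -0.2 0 0 0" --pt "0 0 -0.4 0 0 0" --pt "0 0 -0.5 0 0 0" --pt "0 0 -0.5 0 0 0"

```text
t: 28.5
tcp_pos: [0.4857, -0.2396, 0.4291]
tcp_rot: [-179.9, -0.1, 179.7]
contact_force: [0.0, -0.1, -0.6]
finger_gap: 0.499
```

```bash
python3 - <<'E'
from h import *
st=manip.observe();print(st['tcp_rot'],st['joints'],st['tcp_pos'])
c=snap('wrist','w13.png')
for th in ['basket1_hook','basket1_grip','basket1']: print(th,[((np.array(x['centre'])*[640,480]).round(0).tolist(),round(x['conf'],2)) for x in manip.spot_point(c,th)])
E
```

```text
[-1.79942508e+02 -1.09871427e-01  1.79716062e+02] [  6.879942     3.80298177  15.92164706  92.29119851  -0.95238635
  84.13165565 112.58318349] [ 0.48568305 -0.23961752  0.42906082]
basket1_hook [([389.0, 160.0], 0.86)]
basket1_grip [([390.0, 123.0], 0.84)]
basket1 [([366.0, 252.0], 0.98), ([365.0, 147.0], 0.96), ([253.0, 159.0], 0.78), ([117.0, 270.0], 0.65), ([129.0, 143.0], 0.64), ([261.0, 236.0], 0.57)]
```

View pics/w13.png

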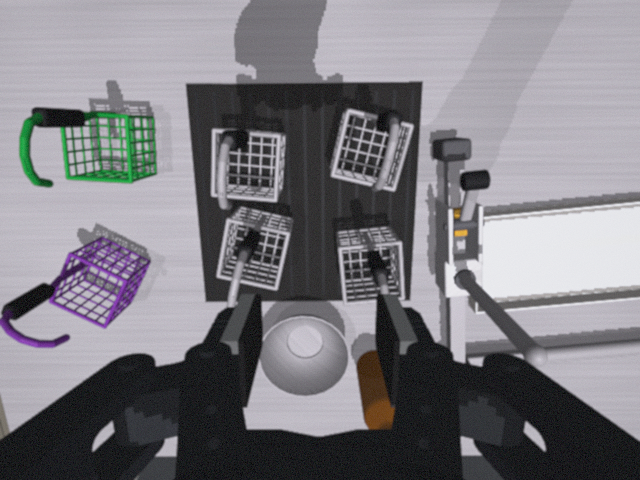

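```bash
python3 - <<'E'
import cv2
im=cv2.imread('pics/w13.png')
cv2.imwrite('pics/w13z.png',cv2.resize(im[90:310,195:420],None,fx=3.5,fy=2.7,interpolation=cv2.INTER_CUBIC))
E
```

```text
(no output)
```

View pics/w13z.png

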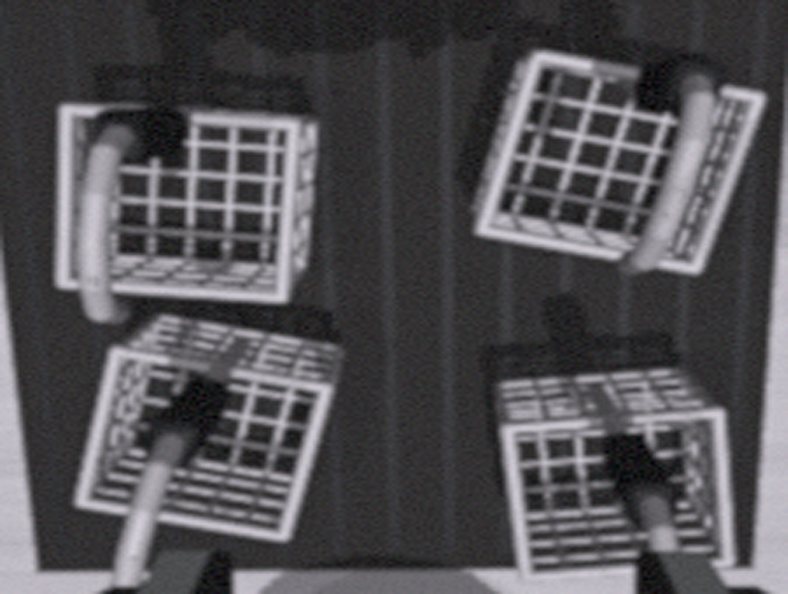

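```bash
cat >> h.py <<'E'
from scipy.optimize import least_squares
def fitbasket(C,uv4,zr=.083,h=.038,guess=(.5,-.25,0)):
    """uv4: near(-x) -y, near +y, far +y, far -y corners in basket frame"""
    L=np.array([[-h,-h],[-h,h],[h,h],[h,-h]])
    def P(v):
        c,s=np.cos(v[2]),np.sin(v[2]); xy=L@np.array([[c,s],[-s,c]])+v[:2]
        return np.c_[xy,np.full(4,zr)]
    r=least_squares(lambda v:(proj(C,P(v))-uv4).ravel(),guess)
    return r.x, np.sqrt((r.fun**2).mean())
def bpt(v,p,z0=.004):
    c,s=np.cos(v[2]),np.sin(v[2]); return np.array([v[0]+c*p[0]-s*p[1],v[1]+s*p[0]+c*p[1],z0+p[2]])
E
python3 - <<'E'
from h import *
st=manip.observe(); c=manip.camera('wrist'); C=cam(c,st)
q=lambda u,v:(195+u/3.5,90+v/2.7)
Q=dict(A=[(58,105),(305,122),(290,300),(58,285)],B=[(540,52),(765,95),(700,270),(477,235)],Cc=[(118,350),(335,383),(290,540),(80,505)],D=[(505,425),(725,412),(735,565),(522,575)])
cs=manip.camera('scene'); S=cam(cs); im=c['img'].copy(); im2=cs['img'].copy()
for n,u in Q.items():
    v,e=fitbasket(C,np.array([q(*a) for a in u])); g=bpt(v,(-.032,0,.160)); k=bpt(v,(0,0,.193)); t=bpt(v,(.028,0,.17))
    print(n,v.round(4),np.degrees(v[2]).round(1),e.round(2),'grip',g.round(4),proj(C,g).round(0))
    for P,col in ((g,(0,0,255)),(k,(0,255,0)),(t,(255,0,0))):
        cv2.circle(im,tuple(int(round(a)) for a in proj(C,P)[0]),2,col,-1); cv2.circle(im2,tuple(int(round(a)) for a in proj(S,P)[0]),1,col,-1)
cv2.imwrite('pics/m1.png',cv2.resize(im[90:310,195:420],None,fx=3.5,fy=2.7)); cv2.imwrite('pics/m2.png',cv2.resize(im2[235:385,170:330],None,fx=5,fy=4))
E
```

```text
A [ 0.4572 -0.3221 -0.0889] -5.1 0.73 grip [ 0.4254 -0.3193  0.164 ] [[232. 139.]]
B [ 0.4416 -0.1795 -0.234 ] -13.4 0.96 grip [ 0.4105 -0.1721  0.164 ] [[393. 121.]]
Cc [ 0.5632 -0.3181 -0.2297] -13.2 0.78 grip [ 0.5321 -0.3108  0.164 ] [[247. 250.]]
D [ 0.5875 -0.1747  0.0825] 4.7 1.02 grip [ 0.5556 -0.1773  0.164 ] [[381. 272.]]
```

View pics/m1.png

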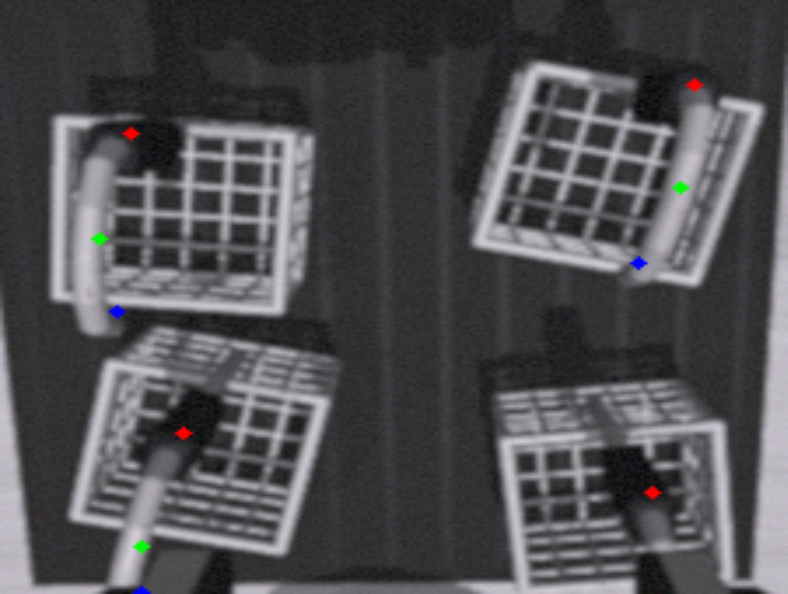

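View pics/m2.png

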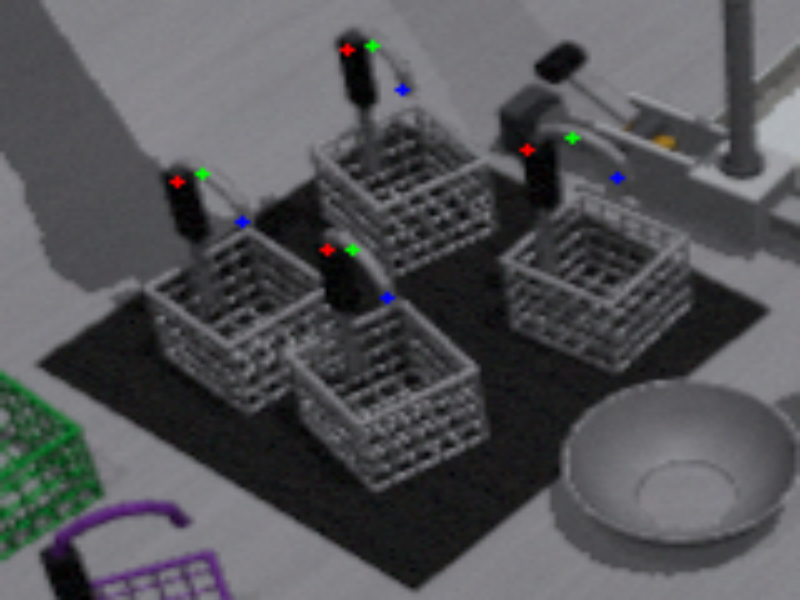

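```bash
python3 - <<'E'
from h import *
plan([((.4105,-.1721,.27),(180,0,166.6))],[8],2)
E
```

```text
10
[[0.045, 0.042, 0.098, -0.0, -0.0, 0.009],[0.091, 0.084, 0.195, -0.0, -0.001, 0.018],[0.136, 0.126, 0.293, -0.0, -0.001, 0.027],[0.181, 0.168, 0.39, -0.0, -0.002, 0.036],[0.226, 0.209, 0.488, -0.0, -0.002, 0.045],[0.272, 0.251, 0.585, -0.0, -0.002, 0.054],[0.317, 0.293, 0.683, -0.0, -0.003, 0.063],[0.362, 0.335, 0.78, -0.0, -0.003, 0.073],[0.362, 0.335, 0.78, -0.0, -0.003, 0.073],[0.362, 0.335, 0.78, -0.0, -0.003, 0.073]]
```

Call:
send_rows --pt "0.045 0.042 0.1 0 0 0.01" --pt "0.09 0.084 0.2 0 0 0.02" --pt "0.136 0.126 0.3 0 0 0.03" --pt "0.18 0.168 0.39 0 0 0.04" --pt "0.226 0.21 0.488 0 0 0.05" --pt "0.272 0.25 0.585 0 0 0.06" --pt "0.317 0.293 0.683 0 -0.002 0.07" --pt "0.362 0.335 0.78 0 -0.002 0.073" --pt "0.362 0.335 0.78 0 -0.002 0.073" --pt "0.362 0.335 0.78 0 -0.002 0.073" --hand 0.2

```text
t: 30.05
tcp_pos: [0.4111, -0.1725, 0.2706]
tcp_rot: [-180.0, -0.1, 166.5]
contact_force: [-0.0, -0.1, 0.7]
finger_gap: 0.601
```

```bash
cat >> h.py <<'E'
def look(fn,v,z0=.004):
    st=manip.observe();print(st['tcp_pos'].round(4),st['tcp_rot'].round(2),'j7',st['joints'][[2,6]].round(1))
    c=manip.camera('wrist'); C=cam(c,st); im=c['img'].copy()
    for p,col in (((-.032,0,.173),(0,0,255)),((-.032,0,.107),(0,255,255)),((0,0,.201),(0,255,0)),((.028,0,.168),(255,0,0)),((-.038,-.038,.079),(255,0,255)),((-.038,.038,.079),(255,0,255)),((.038,.038,.079),(255,0,255)),((.038,-.038,.079),(255,0,255))):
        u=proj(C,bpt(v,p,z0))[0]; print(p,u.round(0)); cv2.circle(im,tuple(int(round(a)) for a in u),3,col,-1)
    cv2.imwrite('pics/'+fn,im); return C
E
python3 - <<'E'
from h import *
look('g1.png',(.4416,-.1795,-.234))
E
```

```text
[ 0.4111 -0.1725  0.2706] [-1.7996e+02 -1.2000e-01  1.6651e+02] j7 [12.7 93.4]
(-0.032, 0, 0.173) [321. 251.]
(-0.032, 0, 0.107) [320. 223.]
(0, 0, 0.201) [321. 326.]
(0.028, 0, 0.168) [321. 342.]
(-0.038, -0.038, 0.079) [272. 208.]
(-0.038, 0.038, 0.079) [369. 208.]
(0.038, 0.038, 0.079) [366. 297.]
(0.038, -0.038, 0.079) [274. 298.]
```

View pics/g1.png

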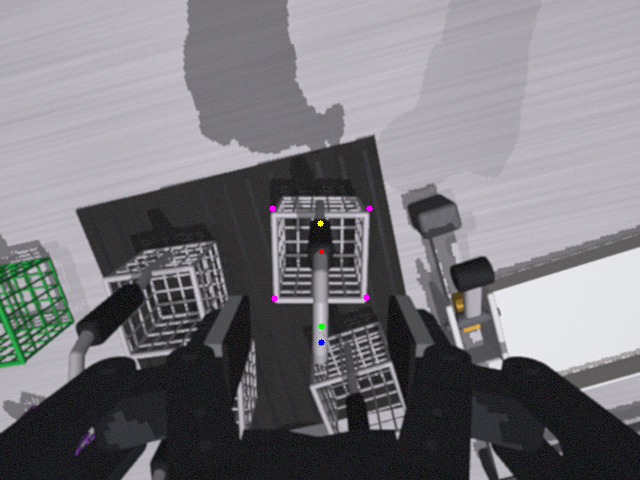

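Call:
send_rows --pt "-0.01 0 0.12 0 0 0" --pt "-0.01 0 0.24 0 0 0" --pt "-0.01 0 0.36 0 0 0" --pt "-0.01 0 0.48 0 0 0" --pt "-0.01 0 0.558 0 0 0" --pt "-0.01 0 0.558 0 0 0"

```text
t: 30.85
tcp_pos: [0.413, -0.1733, 0.1588]
tcp_rot: [-179.9, -0.2, 166.5]
contact_force: [-0.0, -0.3, 0.8]
finger_gap: 0.601
```

Call:
send_rows --pt "0 0 0 0 0 0" --pt "0 0 0 0 0 0" --pt "0 0 0 0 0 0" --pt "0 0 0 0 0 0" --pt "0 0 0 0 0 0" --pt "0 0 0 0 0 0" --hand -1 --grip_force 60

```text
t: 31.6
tcp_pos: [0.4139, -0.1732, 0.1598]
tcp_rot: [-180.0, -0.1, 166.5]
contact_force: [-0.4, 3.1, 6.0]
finger_gap: 0.167
```

Call:
send_rows --pt "0 0 -0.1 0 0 0" --pt "0 0 -0.25 0 0 0" --pt "0 0 -0.45 0 0 0" --pt "0 0 -0.65 0 0 0" --pt "0 0 -0.65 0 0 0" --pt "0 0 -0.65 0 0 0"

```text
t: 32.35
tcp_pos: [0.4124, -0.1728, 0.2877]
tcp_rot: [-180.0, -0.3, 166.5]
contact_force: [-0.4, -0.1, -4.0]
finger_gap: 0.166
```

```bash
python3 - <<'E'
from h import *
st=manip.observe();print(st['tcp_pos'],st['tcp_rot'],st['joints'],st['finger_gap'],st['contact_force'])
snap('wrist','g2.png')
y=np.radians(5.4); X=np.array([np.cos(y),np.sin(y)]);Y=np.array([-np.sin(y),np.cos(y)])
for yy in (.135,.045,-.045,-.135): print(yy,np.array([.592,.158])+X*(-.002-.032)+Y*yy)
E
```

```text
[ 0.41240938 -0.17280651  0.28767624] [-179.96712417   -0.30356135  166.49203279] [  4.2358195   -3.14046529  12.79237298 115.53590364   0.8059631
  67.82975514  93.1937903 ] 0.1664543592394226 [-0.38060872 -0.10888639 -3.95074233]
0.135 [0.54544627 0.28920118]
0.045 [0.55391602 0.19960061]
-0.045 [0.56238577 0.11000003]
-0.135 [0.57085552 0.02039945]
```

View pics/g2.png

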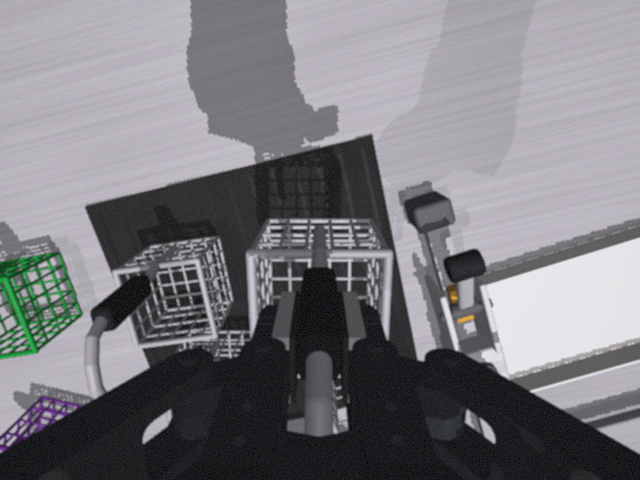

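```bash
python3 - <<'E'
from h import *
plan([((.435,.02,.30),(180,0,185.4))],[6],1)
E
```

```text
7
[[0.019, 0.161, -0.011, 0.0, -0.0, -0.018],[0.038, 0.321, -0.021, 0.0, -0.001, -0.035],[0.057, 0.482, -0.032, 0.0, -0.001, -0.053],[0.076, 0.642, -0.043, 0.0, -0.001, -0.07],[0.095, 0.803, -0.053, 0.0, -0.002, -0.088],[0.114, 0.963, -0.064, 0.0, -0.002, -0.105],[0.114, 0.963, -0.064, 0.0, -0.002, -0.105]]
```

Call:
send_rows --pt "0.01 0.08 -0.02 0 0 -0.01" --pt "0.03 0.24 -0.03 0 0 -0.03" --pt "0.05 0.4 -0.04 0 0 -0.045" --pt "0.065 0.56 -0.05 0 0 -0.06" --pt "0.085 0.72 -0.06 0 0 -0.08" --pt "0.1 0.87 -0.06 0 0 -0.1" --pt "0.114 0.963 -0.064 0 -0.002 -0.105" --pt "0.114 0.963 -0.064 0 -0.002 -0.105" --pt "0.114 0.963 -0.064 0 -0.002 -0.105"

```text
t: 33.52
tcp_pos: [0.4349, 0.0185, 0.2998]
tcp_rot: [-180.0, -0.0, -174.7]
contact_force: [0.6, -0.7, -3.3]
finger_gap: 0.166
```

```bash
python3 - <<'E'
from h import *
st=manip.observe();print(st['joints'],st['finger_gap'])
plan([((.445,.21,.29),(180,0,185.4))],[6],1)
E
```

```text
[-7.67209962e+00 -4.61767091e+00 -2.06421827e-01  1.15534484e+02
  7.09401947e-03  6.91325456e+01  8.73987277e+01] 0.16557130402379738
7
[[-0.023, 0.158, 0.008, -0.0, -0.0, -0.0],[-0.046, 0.316, 0.016, -0.0, -0.0, -0.0],[-0.069, 0.474, 0.024, -0.0, -0.0, -0.0],[-0.092, 0.633, 0.032, -0.0, -0.0, -0.0],[-0.116, 0.791, 0.041, -0.0, -0.0, -0.001],[-0.139, 0.949, 0.049, -0.0, -0.0, -0.001],[-0.139, 0.949, 0.049, -0.0, -0.0, -0.001]]
```

Call:
send_rows --pt "-0.01 0.08 0 0 0 0" --pt "-0.035 0.24 0 0 0 0" --pt "-0.06 0.4 0 0 0 0" --pt "-0.08 0.56 0 0 0 0" --pt "-0.1 0.72 0 0 0 0" --pt "-0.12 0.87 0.02 0 0 0" --pt "-0.139 0.949 0.04 0 0 -0.001" --pt "-0.139 0.949 0.05 0 0 -0.001"

```text
t: 34.52
tcp_pos: [0.4448, 0.2109, 0.2892]
tcp_rot: [-180.0, -0.1, -174.4]
contact_force: [-0.5, -0.9, -3.8]
finger_gap: 0.164
```

```bash
python3 - <<'E'
from h import *
st=manip.observe();print(st['joints'],st['finger_gap'])
plan([((.470,.2821,.285),(180,0,185.4))],[4],1)
E
```

```text
[-18.62945716   3.15891704 -11.90179073 109.1898766    0.69094728
  67.82662696  64.79558592] 0.16385719642825874
5
[[-0.04, 0.085, 0.005, -0.0, -0.0, 0.0],[-0.08, 0.171, 0.01, -0.0, -0.0, 0.0],[-0.12, 0.256, 0.016, -0.0, -0.0, 0.001],[-0.16, 0.342, 0.021, -0.0, -0.001, 0.001],[-0.16, 0.342, 0.021, -0.0, -0.001, 0.001]]
```

Call:
send_rows --pt "-0.04 0.085 0 0 0 0" --pt "-0.08 0.17 0.01 0 0 0" --pt "-0.12 0.256 0.016 0 0 0.001" --pt "-0.16 0.342 0.02 0 0 0.001" --pt "-0.16 0.342 0.02 0 0 0.001" --pt "-0.16 0.342 0.02 0 0 0.001"

```text
t: 35.28
tcp_pos: [0.47, 0.2816, 0.2849]
tcp_rot: [-179.9, -0.1, -174.6]
contact_force: [0.3, -0.2, -3.6]
finger_gap: 0.168
```

```bash
python3 - <<'E'
from h import *
st=manip.observe();print(st['tcp_pos'],st['tcp_rot'])
c=snap('wrist','p1.png');C=cam(c,st)
y=np.radians(5.4); X=np.array([np.cos(y),np.sin(y)]);Y=np.array([-np.sin(y),np.cos(y)])
W=lambda x,y_,z:np.r_[np.array([.592,.158])+X*x+Y*y_,z]
print(proj(C,[W(-.002,.215,.25),W(-.002,.135,.25),W(-.002,.0,.25)]))
plan([((.5454,.2892,.275),(180,0,185.4))],[8],1)
snap('scene','p1s.png')
E
```

```text
[0.46996909 0.28162281 0.2849315 ] [-1.79902722e+02 -1.43487931e-01 -1.74614658e+02]
[[481.47309844 494.68526542]
 [321.09807418 494.37411169]
 [ 50.92841468 493.84993846]]
9
[[-0.047, 0.001, 0.006, -0.0, -0.0, -0.0],[-0.095, 0.001, 0.012, -0.0, -0.0, -0.0],[-0.142, 0.002, 0.018, -0.0, -0.0, -0.0],[-0.19, 0.002, 0.024, -0.0, -0.0, -0.0],[-0.237, 0.003, 0.031, -0.0, -0.0, -0.0],[-0.284, 0.004, 0.037, -0.0, -0.001, -0.0],[-0.332, 0.004, 0.043, -0.0, -0.001, -0.0],[-0.379, 0.005, 0.049, -0.001, -0.001, -0.0],[-0.379, 0.005, 0.049, -0.001, -0.001, -0.0]]
```

View pics/p1.png

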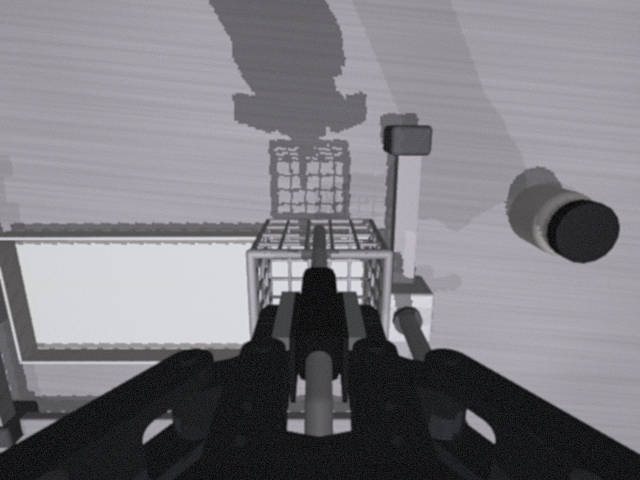

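View pics/p1s.png

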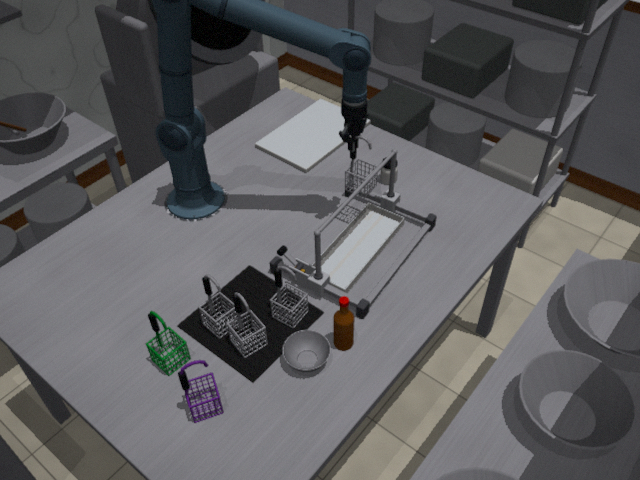

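Call:
send_rows --pt "-0.03 0 0 0 0 0" --pt "-0.08 0 0 0 0 0" --pt "-0.13 0.002 0 0 0 0" --pt "-0.18 0.002 0 0 0 0" --pt "-0.23 0.003 0 0 0 0" --pt "-0.28 0.004 0 0 0 0" --pt "-0.33 0.004 0 0 0 0" --pt "-0.37 0.005 0 0 0 0" --pt "-0.38 0.005 0 0 0 0" --pt "-0.38 0.005 0.05 0 0 0" --pt "-0.38 0.005 0.1 0 0 0" --pt "-0.38 0.005 0.15 0 0 0" --pt "-0.38 0.005 0.2 0 0 0" --pt "-0.38 0.005 0.25 0 0 0" --pt "-0.38 0.005 0.28 0 0 0" --pt "-0.38 0.005 0.3 0 0 0" --pt "-0.38 0.005 0.3 0 0 0"

```text
t: 37.5
tcp_pos: [0.5455, 0.2889, 0.2247]
tcp_rot: [-179.9, -0.1, -174.7]
contact_force: [0.7, -0.0, -3.1]
finger_gap: 0.165
```

```bash
python3 - <<'E'
from h import *
st=manip.observe();print(st['tcp_pos'],st['tcp_rot'],st['contact_force'])
c=snap('wrist','p2.png')
c=snap('scene','p2s.png'); cv2.imwrite('pics/p2z.png',cv2.resize(c['img'][100:250,300:450],None,fx=5,fy=4,interpolation=cv2.INTER_CUBIC))
E
```

```text
[0.5454809  0.28893537 0.22469817] [-1.79904412e+02 -1.37426890e-01 -1.74683731e+02] [ 0.6681637  -0.03680457 -3.0896704 ]
```

View pics/p2z.png

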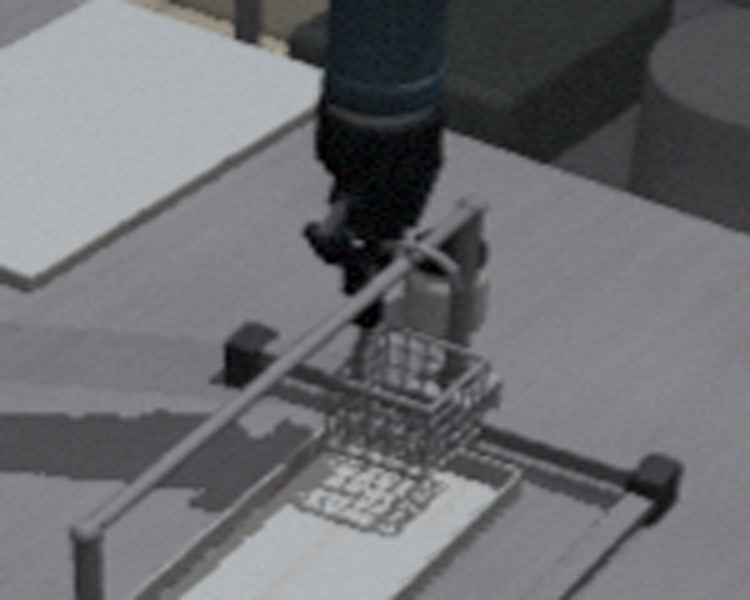

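View pics/p2.png

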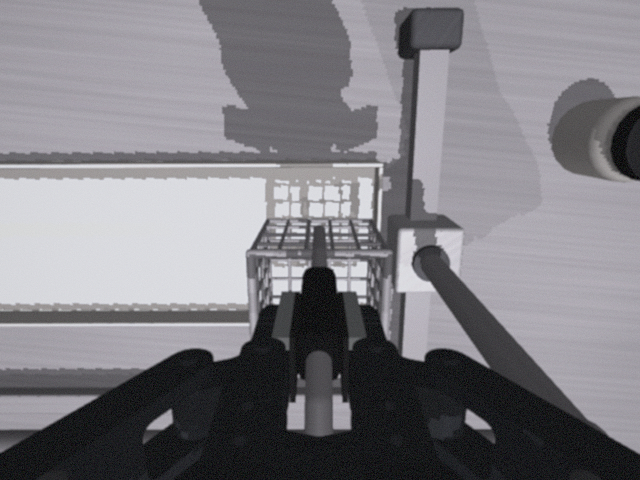

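Call:
send_rows --pt "0 0 0.01 0 0 0" --pt "0 0 0.02 0 0 0" --pt "0 0 0.03 0 0 0" --pt "0 0 0.03 0 0 0"

```text
t: 38.1
tcp_pos: [0.5461, 0.2893, 0.2201]
tcp_rot: [-179.9, -0.0, -174.7]
contact_force: [-0.4, -1.2, -0.3]
finger_gap: 0.162
```

Call:
send_rows --pt "0 0 0.01 0 0 0" --pt "0 0 0.01 0 0 0" --pt "0 0 0 0 0 0" --pt "0 0 0 0 0 0" --pt "0 0 -0.1 0 0 0" --pt "0 0 -0.25 0 0 0" --pt "0 0 -0.4 0 0 0" --pt "0.05 0 -0.5 0 0 0" --pt "0.15 -0.15 -0.5 0 0 0" --pt "0.3 -0.3 -0.5 0 0 0" --pt "0.3 -0.3 -0.5 0 0 0" --hand 0

```text
t: 39.48
tcp_pos: [0.49, 0.2209, 0.3204]
tcp_rot: [-179.8, -0.1, -174.9]
contact_force: [0.6, 0.2, 0.2]
finger_gap: 0.5
```

```bash
python3 - <<'E'
from h import *
st=manip.observe();print(st['tcp_pos'],st['joints'])
c=snap('scene','p3s.png'); cv2.imwrite('pics/p3z.png',cv2.resize(c['img'][100:250,300:450],None,fx=5,fy=4,interpolation=cv2.INTER_CUBIC))
plan([((.45,.08,.33),(180,0,180))],[4],1)
E
```

```text
[0.48996382 0.22089229 0.3203968 ] [-17.91379707   7.03388165 -11.74312781 101.25459173   1.62688479
  72.02889093  65.04808947]
5
[[0.067, -0.173, -0.011, -0.0, -0.0, 0.007],[0.134, -0.346, -0.023, -0.0, -0.0, 0.015],[0.202, -0.52, -0.034, -0.0, -0.0, 0.022],[0.269, -0.693, -0.045, -0.0, -0.0, 0.029],[0.269, -0.693, -0.045, -0.0, -0.0, 0.029]]
```

View pics/p3z.png

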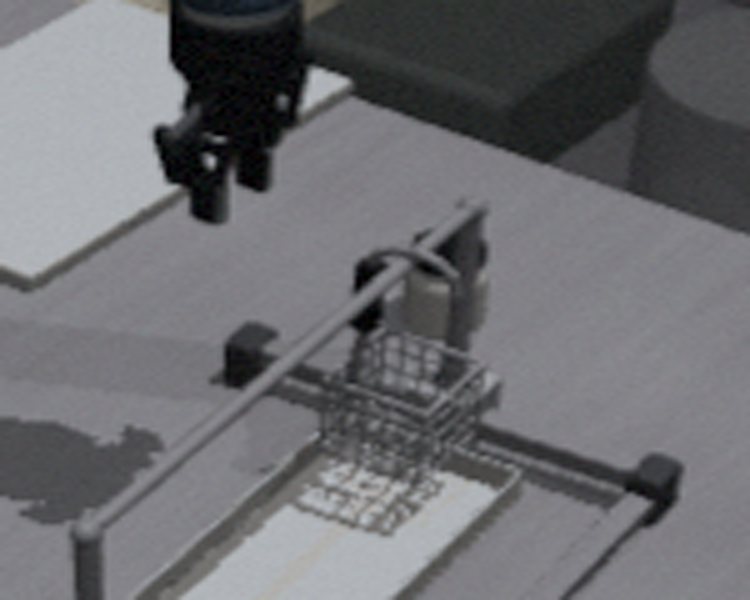

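Call:
send_rows --pt "0.07 -0.2 -0.02 0 0 0.01" --pt "0.14 -0.45 -0.03 0 0 0.02" --pt "0.22 -0.7 -0.045 0 0 0.03" --pt "0.31 -0.95 -0.045 0 0 0.03" --pt "0.31 -1 -0.045 0 0 0.03"

```text
t: 40.15
tcp_pos: [0.4473, 0.0149, 0.3308]
tcp_rot: [-179.9, 0.1, 179.5]
contact_force: [-0.0, 0.3, 0.4]
finger_gap: 0.5
```

```bash
python3 - <<'E'
from h import *
st=manip.observe();print(st['tcp_pos'],st['joints'])
plan([((.43,-.16,.33),(180,0,174.9))],[4],1)
E
```

```text
[0.44728535 0.01487618 0.33075745] [-5.84432583e+00 -4.43572560e+00 -1.34238200e+00  1.11668074e+02
 -4.45384774e-03  7.27134879e+01  8.23133511e+01]
5
[[0.02, -0.219, 0.001, -0.0, 0.0, 0.006],[0.039, -0.438, 0.003, -0.0, 0.0, 0.013],[0.059, -0.656, 0.004, -0.0, 0.0, 0.019],[0.079, -0.875, 0.005, -0.0, 0.0, 0.026],[0.079, -0.875, 0.005, -0.0, 0.0, 0.026]]
```

Call:
send_rows --pt "0.02 -0.25 0 0 0 0.006" --pt "0.04 -0.5 0 0 0 0.013" --pt "0.06 -0.75 0 0 0 0.02" --pt "0.08 -1 0 0 0 0.026" --pt "0.08 -1 0 0 0 0.026"

```text
t: 40.78
tcp_pos: [0.4298, -0.1885, 0.3317]
tcp_rot: [-179.8, 0.1, 174.4]
contact_force: [-0.3, 0.2, 1.0]
finger_gap: 0.5
```

```bash
python3 - <<'E'
from h import *
plan([((.4254,-.3193,.27),(180,0,174.9))],[4],2)
E
```

```text
6
[[-0.01, -0.163, 0.078, -0.0, 0.0, -0.001],[-0.02, -0.326, 0.155, -0.0, 0.0, -0.001],[-0.03, -0.489, 0.233, -0.001, 0.001, -0.002],[-0.04, -0.652, 0.31, -0.001, 0.001, -0.003],[-0.04, -0.652, 0.31, -0.001, 0.001, -0.003],[-0.04, -0.652, 0.31, -0.001, 0.001, -0.003]]
```

Call:
send_rows --pt "-0.01 -0.16 0.08 0 0 0" --pt "-0.02 -0.33 0.155 0 0 0" --pt "-0.03 -0.49 0.23 0 0 -0.002" --pt "-0.04 -0.652 0.31 0 0 -0.003" --pt "-0.04 -0.652 0.31 0 0 -0.003" --pt "-0.04 -0.652 0.31 0 0 -0.003" --hand 0.2

```text
t: 41.52
tcp_pos: [0.4272, -0.3171, 0.2701]
tcp_rot: [-179.9, 0.2, 175.2]
contact_force: [0.5, 0.8, 0.7]
finger_gap: 0.598
```

```bash
python3 - <<'E'
from h import *
look('g3.png',(.4572,-.3221,-.0889))
E
```

```text
[ 0.4272 -0.3171  0.2701] [-1.7991e+02  1.7000e-01  1.7517e+02] j7 [ 20.3 120. ]
(-0.032, 0, 0.173) [316. 249.]
(-0.032, 0, 0.107) [317. 222.]
(0, 0, 0.201) [316. 324.]
(0.028, 0, 0.168) [316. 340.]
(-0.038, -0.038, 0.079) [268. 205.]
(-0.038, 0.038, 0.079) [366. 206.]
(0.038, 0.038, 0.079) [363. 296.]
(0.038, -0.038, 0.079) [271. 295.]
```

View pics/g3.png

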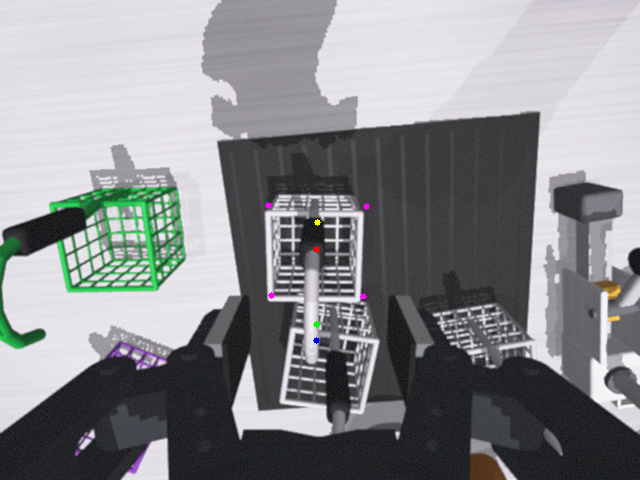

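Call:
send_rows --pt "-0.008 -0.013 0.12 0 0 0" --pt "-0.008 -0.013 0.24 0 0 0" --pt "-0.008 -0.013 0.36 0 0 0" --pt "-0.008 -0.013 0.48 0 0 0" --pt "-0.008 -0.013 0.556 0 0 0" --pt "-0.008 -0.013 0.556 0 0 0"

```text
t: 42.32
tcp_pos: [0.429, -0.3185, 0.1585]
tcp_rot: [-180.0, 0.1, 175.3]
contact_force: [0.5, -0.1, -0.1]
finger_gap: 0.6
```

Call:
send_rows --pt "0 0 0 0 0 0" --pt "0 0 0 0 0 0" --pt "0 0 0 0 0 0" --pt "0 0 0 0 0 0" --pt "0 0 0 0 0 0" --pt "0 0 0 0 0 0" --hand -1 --grip_force 60

```text
t: 43.08
tcp_pos: [0.4295, -0.3192, 0.1595]
tcp_rot: [-179.9, 0.2, 175.3]
contact_force: [-0.5, -0.9, 5.1]
finger_gap: 0.166
```

Call:
send_rows --pt "0 0 -0.1 0 0 0" --pt "0 0 -0.25 0 0 0" --pt "0 0 -0.45 0 0 0" --pt "0 0 -0.65 0 0 0" --pt "0 0 -0.7 0 0 0" --pt "0 0 -0.7 0 0 0"

```text
t: 43.82
tcp_pos: [0.4285, -0.3184, 0.2982]
tcp_rot: [-180.0, 0.1, 175.3]
contact_force: [-0.2, 0.2, -3.9]
finger_gap: 0.164
```

```bash
python3 - <<'E'
from h import *
st=manip.observe();print(st['tcp_pos'],st['tcp_rot'],st['joints'],st['finger_gap'],st['contact_force'])
snap('wrist','g4.png')
plan([((.43,-.12,.30),(180,0,185.4))],[6],1)
E
```

```text
[ 0.4285168  -0.31844262  0.29818935] [-1.79967315e+02  1.04321144e-01  1.75298092e+02] [ 13.14525178   6.53222212  20.64562313 104.91924838  -2.48801516
  68.87573171 119.8589435 ] 0.16360461249399796 [-0.20540023  0.21986821 -3.87724205]
7
[[0.012, 0.165, -0.002, 0.0, -0.0, -0.009],[0.024, 0.329, -0.005, 0.0, -0.0, -0.019],[0.035, 0.494, -0.007, 0.0, -0.0, -0.028],[0.047, 0.658, -0.009, 0.0, -0.0, -0.037],[0.059, 0.823, -0.012, 0.0, -0.0, -0.047],[0.071, 0.988, -0.014, 0.0, -0.0, -0.056],[0.071, 0.988, -0.014, 0.0, -0.0, -0.056]]
```

View pics/g4.png

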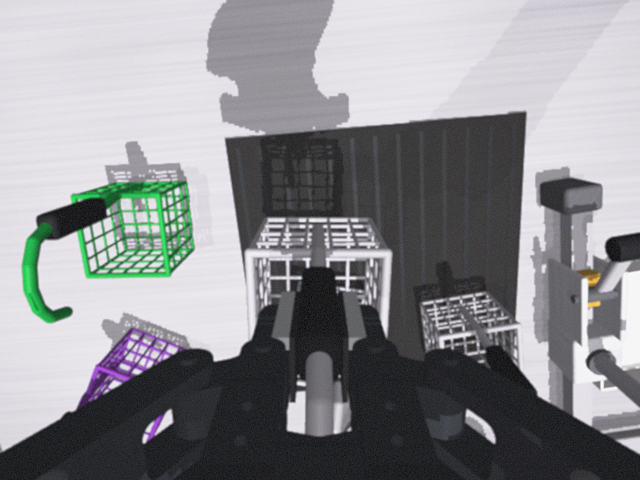

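Call:
send_rows --pt "0 0.1 0 0 0 -0.01" --pt "0.02 0.3 0 0 0 -0.02" --pt "0.035 0.5 -0.01 0 0 -0.03" --pt "0.047 0.7 -0.01 0 0 -0.04" --pt "0.059 0.85 -0.01 0 0 -0.05" --pt "0.071 1 -0.014 0 0 -0.056" --pt "0.071 1 -0.014 0 0 -0.056"

```text
t: 44.75
tcp_pos: [0.4298, -0.1139, 0.299]
tcp_rot: [179.9, -0.1, -174.2]
contact_force: [-1.1, -0.7, -3.0]
finger_gap: 0.163
```

```bash
python3 - <<'E'
from h import *
plan([((.445,.075,.30),(180,0,185.4))],[6],1)
E
```

```text
7
[[-0.028, 0.155, -0.001, 0.0, -0.0, 0.0],[-0.057, 0.311, -0.001, 0.0, -0.0, 0.001],[-0.085, 0.466, -0.002, 0.0, -0.0, 0.001],[-0.114, 0.621, -0.002, 0.0, -0.0, 0.001],[-0.142, 0.777, -0.003, 0.0, -0.001, 0.002],[-0.171, 0.932, -0.004, 0.0, -0.001, 0.002],[-0.171, 0.932, -0.004, 0.0, -0.001, 0.002]]
```

Call:
send_rows --pt "-0.02 0.1 0 0 0 0" --pt "-0.055 0.3 0 0 0 0" --pt "-0.09 0.5 0 0 0 0.001" --pt "-0.125 0.7 0 0 0 0.001" --pt "-0.16 0.87 0 0 0 0.002" --pt "-0.171 0.932 0 0 0 0.002" --pt "-0.171 0.932 0 0 0 0.002"

```text
t: 45.62
tcp_pos: [0.4449, 0.0746, 0.2988]
tcp_rot: [180.0, -0.2, -174.5]
contact_force: [-0.1, 0.4, -3.1]
finger_gap: 0.162
```

```bash
python3 - <<'E'
from h import *
plan([((.479,.1925,.285),(180,0,185.4)),((.5539,.1996,.285),(180,0,185.4))],[6,7],1)
E
```

```text
14
[[-0.038, 0.095, 0.011, 0.0, -0.0, 0.0],[-0.075, 0.19, 0.023, 0.0, -0.0, 0.0],[-0.113, 0.285, 0.034, 0.0, -0.0, 0.0],[-0.151, 0.38, 0.046, 0.0, -0.001, 0.0],[-0.188, 0.475, 0.057, 0.0, -0.001, 0.0],[-0.226, 0.57, 0.069, 0.0, -0.001, 0.0],[-0.28, 0.57, 0.069, 0.0, -0.001, 0.0],[-0.333, 0.57, 0.068, 0.0, -0.001, 0.0],[-0.387, 0.57, 0.068, 0.0, -0.001, 0.0],[-0.441, 0.57, 0.068, 0.0, -0.001, 0.0],[-0.495, 0.57, 0.068, 0.0, -0.001, 0.0],[-0.548, 0.57, 0.068, 0.0, -0.001, 0.0],[-0.602, 0.57, 0.068, 0.0, -0.001, 0.0],[-0.602, 0.57, 0.068, 0.0, -0.001, 0.0]]
```

Call:
send_rows --pt "-0.038 0.095 0.01 0 0 0" --pt "-0.075 0.19 0.02 0 0 0" --pt "-0.113 0.285 0.03 0 0 0" --pt "-0.15 0.38 0.045 0 0 0" --pt "-0.188 0.475 0.057 0 0 0" --pt "-0.226 0.57 0.068 0 0 0" --pt "-0.26 0.57 0.068 0 0 0" --pt "-0.31 0.57 0.068 0 0 0" --pt "-0.36 0.57 0.068 0 0 0" --pt "-0.41 0.57 0.068 0 0 0" --pt "-0.46 0.57 0.068 0 0 0" --pt "-0.51 0.57 0.068 0 0 0" --pt "-0.56 0.57 0.068 0 0 0" --pt "-0.59 0.57 0.068 0 0 0" --pt "-0.602 0.57 0.068 0 0 0" --pt "-0.602 0.57 0.068 0 0 0"

```text
t: 47.62
tcp_pos: [0.5538, 0.1996, 0.2848]
tcp_rot: [180.0, -0.2, -174.5]
contact_force: [0.1, 0.2, -2.0]
finger_gap: 0.164
```

```bash
python3 - <<'E'
from h import *
st=manip.observe();print(st['tcp_pos'],st['tcp_rot'],st['contact_force'])
snap('wrist','p4.png')
c=snap('scene','p4s.png'); cv2.imwrite('pics/p4z.png',cv2.resize(c['img'][100:250,300:450],None,fx=5,fy=4,interpolation=cv2.INTER_CUBIC))
E
```

```text
[0.55378496 0.19958312 0.28480715] [ 179.97093097   -0.20029365 -174.53317313] [ 0.09837199  0.18268395 -1.98712293]
```

View pics/p4z.png

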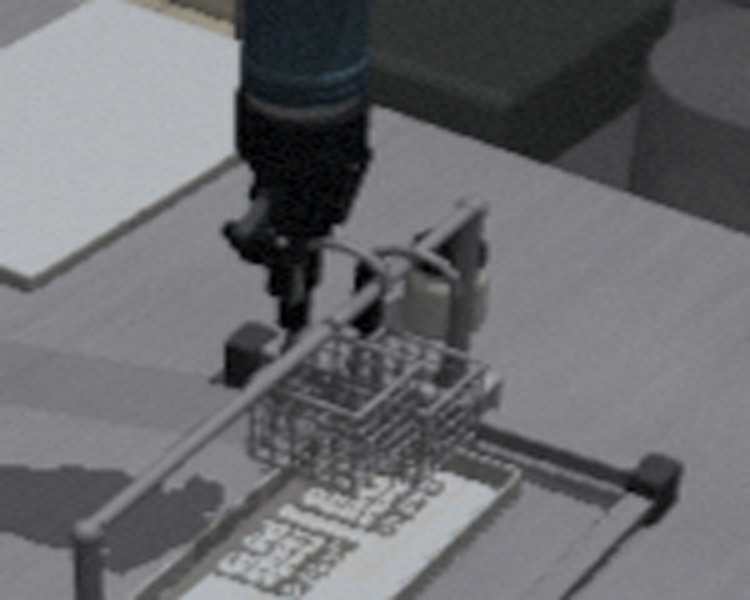

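View pics/p4.png

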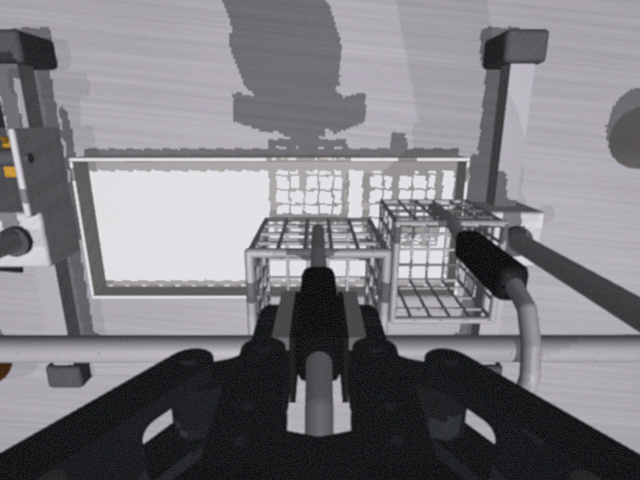

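Call:
send_rows --pt "0 0 0.05 0 0 0" --pt "0 0 0.1 0 0 0" --pt "0 0 0.15 0 0 0" --pt "0 0 0.2 0 0 0" --pt "0 0 0.25 0 0 0" --pt "0 0 0.28 0 0 0" --pt "0 0 0.3 0 0 0" --pt "0 0 0.32 0 0 0" --pt "0 0 0.327 0 0 0" --pt "0 0 0.327 0 0 0"

```text
t: 48.98
tcp_pos: [0.5534, 0.1997, 0.2199]
tcp_rot: [180.0, -0.2, -174.5]
contact_force: [-0.6, 0.1, -2.6]
finger_gap: 0.165
```

Call:
send_rows --pt "0 0 0.007 0 0 0" --pt "0 0 0.014 0 0 0" --pt "0 0 0.014 0 0 0"

```text
t: 49.35
tcp_pos: [0.5538, 0.1998, 0.2192]
tcp_rot: [180.0, -0.1, -174.5]
contact_force: [-5.2, -2.2, 5.5]
finger_gap: 0.165
```

Weight is taken by the rail; release and retreat.

Call:
send_rows --pt "0 0 0 0 0 0" --pt "0 0 0 0 0 0" --pt "0 0 0 0 0 0" --pt "0 0 0 0 0 0" --pt "0 0 -0.1 0 0 0" --pt "0 0 -0.25 0 0 0" --pt "0 0 -0.4 0 0 0" --pt "0.05 0 -0.55 0 0 0" --pt "0.15 -0.15 -0.55 0 0 0" --pt "0.3 -0.3 -0.55 0 0 0" --pt "0.35 -0.5 -0.55 0 0 0" --pt "0.35 -0.5 -0.55 0 0 0" --hand 0

```text
t: 50.85
tcp_pos: [0.4937, 0.0891, 0.3293]
tcp_rot: [-179.9, -0.1, -174.9]
contact_force: [0.6, 0.4, -1.0]
finger_gap: 0.5
```

```bash
python3 - <<'E'
from h import *
st=manip.observe();print(st['tcp_pos'],st['joints'])
c=snap('scene','p5s.png'); cv2.imwrite('pics/p5z.png',cv2.resize(c['img'][100:250,300:450],None,fx=5,fy=4,interpolation=cv2.INTER_CUBIC))
plan([((.47,-.08,.33),(180,0,185))],[4],1)
E
```

```text
[0.49367711 0.08905665 0.32929281] [ -9.7550406    2.25206608  -5.34541632 105.28155597   0.25761925
  72.56667175  79.87671287]
5
[[0.049, -0.211, -0.001, 0.0, -0.0, 0.0],[0.099, -0.422, -0.002, 0.0, -0.0, 0.001],[0.148, -0.633, -0.003, 0.0, -0.0, 0.001],[0.197, -0.844, -0.004, 0.0, -0.0, 0.001],[0.197, -0.844, -0.004, 0.0, -0.0, 0.001]]
```

View pics/p5z.png

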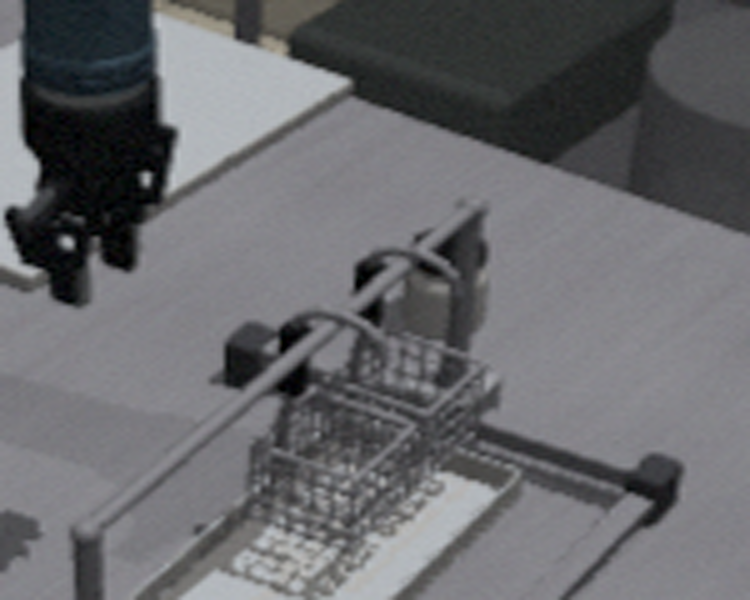

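Call:
send_rows --pt "0.05 -0.2 -0.02 0 0 0" --pt "0.1 -0.42 -0.06 0 0 0" --pt "0.15 -0.63 -0.1 0 0 0" --pt "0.2 -0.844 -0.12 0 0 0" --pt "0.2 -1 -0.14 0 0 0" --pt "0.2 -1 -0.14 0 0 0"

```text
t: 51.65
tcp_pos: [0.4729, -0.1128, 0.3576]
tcp_rot: [180.0, -0.0, -175.0]
contact_force: [0.2, 0.3, -0.4]
finger_gap: 0.499
```

```bash
python3 - <<'E'
from h import *
plan([((.5,-.20,.36),(180,0,182))],[4],2)
E
```

```text
6
[[-0.024, -0.111, -0.003, 0.0, -0.0, 0.004],[-0.048, -0.223, -0.006, 0.0, -0.0, 0.008],[-0.072, -0.334, -0.009, 0.0, -0.0, 0.013],[-0.097, -0.446, -0.012, 0.0, -0.0, 0.017],[-0.097, -0.446, -0.012, 0.0, -0.0, 0.017],[-0.097, -0.446, -0.012, 0.0, -0.0, 0.017]]
```

Call:
send_rows --pt "-0.02 -0.11 0 0 0 0.004" --pt "-0.05 -0.22 0 0 0 0.008" --pt "-0.07 -0.33 0 0 0 0.01" --pt "-0.1 -0.446 -0.01 0 0 0.017" --pt "-0.1 -0.446 -0.01 0 0 0.017" --pt "-0.1 -0.446 -0.01 0 0 0.017"

```text
t: 52.4
tcp_pos: [0.5008, -0.1995, 0.3594]
tcp_rot: [179.9, -0.0, -178.0]
contact_force: [0.6, -0.0, 0.1]
finger_gap: 0.497
```

```bash
python3 - <<'E'
from h import *
look('g5.png',(.5875,-.1747,.0825))
E
```

```text
[ 0.5008 -0.1995  0.3594] [ 1.7993e+02 -4.0000e-02 -1.7803e+02] j7 [ 11.3 110.3]
(-0.032, 0, 0.173) [344. 284.]
(-0.032, 0, 0.107) [340. 259.]
(0, 0, 0.201) [348. 337.]
(0.028, 0, 0.168) [346. 347.]
(-0.038, -0.038, 0.079) [302. 246.]
(-0.038, 0.038, 0.079) [376. 243.]
(0.038, 0.038, 0.079) [376. 310.]
(0.038, -0.038, 0.079) [306. 313.]
```

View pics/g5.png

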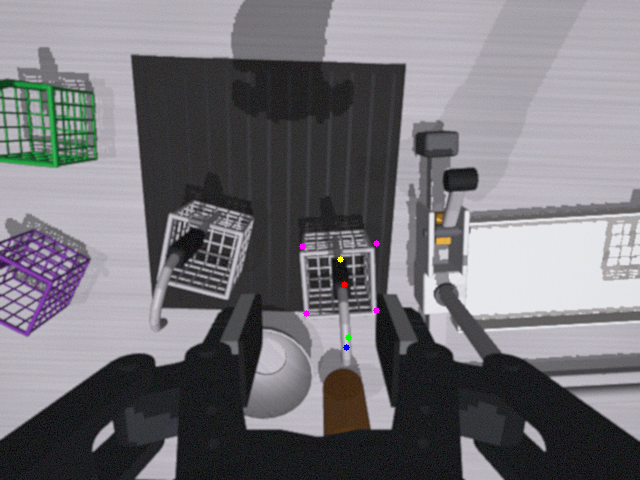

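```bash
python3 - <<'E'
from h import *
plan([((.558,-.177,.27),(180,0,184))],[5],2)
E
```

```text
7
[[-0.058, 0.02, 0.089, 0.0, -0.0, -0.002],[-0.116, 0.04, 0.179, 0.0, -0.0, -0.004],[-0.174, 0.06, 0.268, 0.0, -0.0, -0.007],[-0.232, 0.08, 0.358, 0.0, -0.0, -0.009],[-0.29, 0.1, 0.447, 0.0, -0.0, -0.011],[-0.29, 0.1, 0.447, 0.0, -0.0, -0.011],[-0.29, 0.1, 0.447, 0.0, -0.0, -0.011]]
```

Call:
send_rows --pt "-0.058 0.02 0.09 0 0 0" --pt "-0.116 0.04 0.18 0 0 -0.004" --pt "-0.174 0.06 0.27 0 0 -0.007" --pt "-0.232 0.08 0.36 0 0 -0.01" --pt "-0.29 0.1 0.447 0 0 -0.011" --pt "-0.29 0.1 0.447 0 0 -0.011" --pt "-0.29 0.1 0.447 0 0 -0.011" --hand 0.2

```text
t: 53.32
tcp_pos: [0.5581, -0.1774, 0.2703]
tcp_rot: [180.0, -0.0, -176.0]
contact_force: [-0.5, -0.6, 0.5]
finger_gap: 0.598
```

```bash
python3 - <<'E'
from h import *
look('g6.png',(.5895,-.1747,.06))
E
```

```text
[ 0.5581 -0.1774  0.2703] [ 1.7996e+02 -1.0000e-02 -1.7602e+02] j7 [  9.8 109.7]
(-0.032, 0, 0.173) [321. 252.]
(-0.032, 0, 0.107) [321. 224.]
(0, 0, 0.201) [321. 327.]
(0.028, 0, 0.168) [320. 342.]
(-0.038, -0.038, 0.079) [272. 207.]
(-0.038, 0.038, 0.079) [369. 208.]
(0.038, 0.038, 0.079) [365. 298.]
(0.038, -0.038, 0.079) [274. 297.]
```

View pics/g6.png

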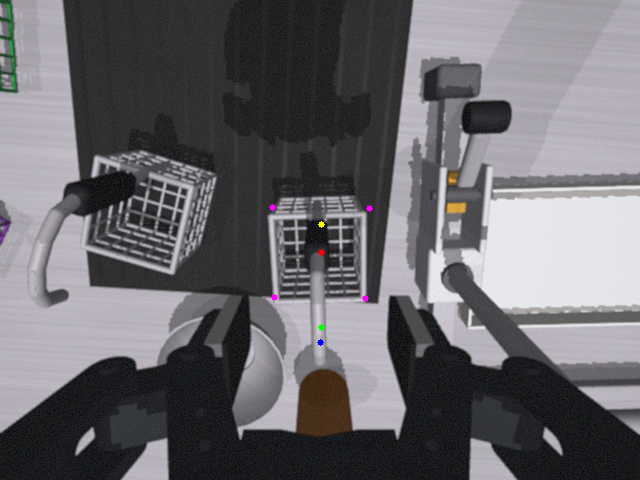

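Call:
send_rows --pt "-0.01 -0.005 0.12 0 0 0" --pt "-0.01 -0.005 0.24 0 0 0" --pt "-0.01 -0.005 0.36 0 0 0" --pt "-0.01 -0.005 0.48 0 0 0" --pt "-0.01 -0.005 0.557 0 0 0" --pt "-0.01 -0.005 0.557 0 0 0"

```text
t: 54.12
tcp_pos: [0.5596, -0.1785, 0.1589]
tcp_rot: [179.9, -0.1, -176.1]
contact_force: [0.0, -0.1, 0.9]
finger_gap: 0.597
```

Call:
send_rows --pt "0 0 0 0 0 0" --pt "0 0 0 0 0 0" --pt "0 0 0 0 0 0" --pt "0 0 0 0 0 0" --pt "0 0 0 0 0 0" --pt "0 0 0 0 0 0" --hand -1 --grip_force 60

```text
t: 54.88
tcp_pos: [0.5606, -0.1786, 0.1602]
tcp_rot: [180.0, 0.1, -176.1]
contact_force: [-0.7, 1.9, 5.6]
finger_gap: 0.168
```

Call:
send_rows --pt "0 0 -0.1 0 0 0" --pt "0 0 -0.25 0 0 0" --pt "0 0 -0.45 0 0 0" --pt "0 0 -0.65 0 0 0" --pt "0.1 0 -0.7 0 0 0" --pt "0.3 0 -0.7 0 0 0" --pt "0.5 0.05 -0.7 0 0 0" --pt "0.6 0.15 -0.7 0 0 0" --pt "0.6 0.15 -0.7 0 0 0"

```text
t: 56.0
tcp_pos: [0.436, -0.1556, 0.2984]
tcp_rot: [179.9, -0.1, -176.0]
contact_force: [1.3, 0.2, -3.0]
finger_gap: 0.166
```

```bash
python3 - <<'E'
from h import *
st=manip.observe();print(st['tcp_pos'],st['tcp_rot'],st['finger_gap'],st['contact_force'],st['joints'])
snap('wrist','g7.png')
plan([((.45,.04,.30),(180,0,185.4))],[6],1)
E
```

```text
[ 0.43595851 -0.15562033  0.29843598] [ 1.79867415e+02 -1.22470572e-01 -1.75992195e+02] 0.1659725013500054 [ 1.30499453  0.22218673 -3.04888876] [  5.15115755  -1.62217964   9.30265872 112.84494996   0.18777307
  68.91415797 108.38965829]
7
[[-0.022, 0.163, -0.001, 0.0, -0.0, -0.001],[-0.044, 0.325, -0.001, 0.0, -0.0, -0.003],[-0.066, 0.488, -0.002, 0.0, -0.0, -0.004],[-0.088, 0.651, -0.003, 0.0, -0.0, -0.005],[-0.109, 0.813, -0.004, 0.0, -0.0, -0.007],[-0.131, 0.976, -0.004, 0.0, -0.0, -0.008],[-0.131, 0.976, -0.004, 0.0, -0.0, -0.008]]
```

View pics/g7.png

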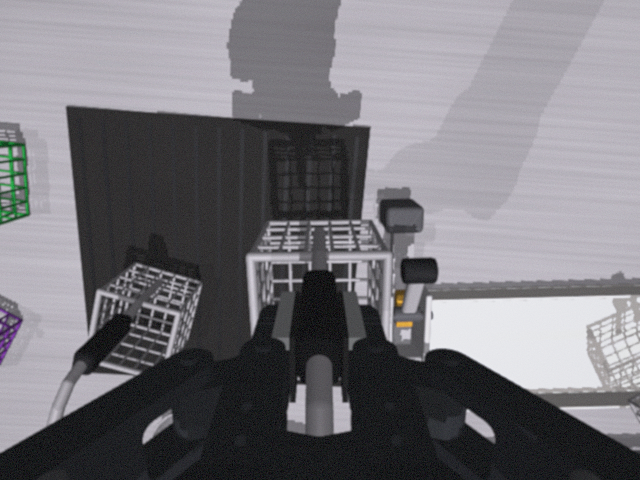

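Call:
send_rows --pt "-0.01 0.08 0 0 0 0" --pt "-0.03 0.24 0 0 0 -0.003" --pt "-0.055 0.42 0 0 0 -0.005" --pt "-0.08 0.6 0 0 0 -0.006" --pt "-0.105 0.78 0 0 0 -0.007" --pt "-0.131 0.95 0 0 0 -0.008" --pt "-0.131 0.976 0 0 0 -0.008" --pt "-0.131 0.976 0 0 0 -0.008"

```text
t: 57.05
tcp_pos: [0.45, 0.0404, 0.2988]
tcp_rot: [180.0, -0.1, -174.5]
contact_force: [0.3, -0.1, -3.2]
finger_gap: 0.163
```

```bash
python3 - <<'E'
from h import *
plan([((.4877,.103,.285),(180,0,185.4)),((.5624,.110,.285),(180,0,185.4))],[5,8],1)
E
```

```text
14
[[-0.044, 0.059, 0.014, 0.0, -0.0, 0.0],[-0.087, 0.117, 0.028, 0.0, -0.0, 0.0],[-0.131, 0.176, 0.041, 0.0, -0.0, 0.0],[-0.174, 0.235, 0.055, 0.0, -0.0, 0.0],[-0.218, 0.293, 0.069, 0.0, -0.0, 0.001],[-0.265, 0.293, 0.069, 0.0, -0.0, 0.001],[-0.311, 0.293, 0.069, 0.0, -0.0, 0.001],[-0.358, 0.293, 0.069, 0.0, -0.0, 0.001],[-0.405, 0.293, 0.069, 0.0, -0.0, 0.001],[-0.452, 0.293, 0.069, 0.0, -0.0, 0.001],[-0.499, 0.293, 0.068, 0.0, -0.0, 0.001],[-0.546, 0.292, 0.068, 0.0, -0.0, 0.001],[-0.593, 0.292, 0.068, 0.0, -0.0, 0.001],[-0.593, 0.292, 0.068, 0.0, -0.0, 0.001]]
```

Call:
send_rows --pt "-0.04 0.06 0.014 0 0 0" --pt "-0.087 0.117 0.028 0 0 0" --pt "-0.13 0.176 0.04 0 0 0" --pt "-0.174 0.235 0.055 0 0 0" --pt "-0.218 0.292 0.068 0 0 0" --pt "-0.265 0.292 0.068 0 0 0" --pt "-0.311 0.292 0.068 0 0 0" --pt "-0.358 0.292 0.068 0 0 0" --pt "-0.405 0.292 0.068 0 0 0" --pt "-0.452 0.292 0.068 0 0 0" --pt "-0.5 0.292 0.068 0 0 0" --pt "-0.546 0.292 0.068 0 0 0" --pt "-0.58 0.292 0.068 0 0 0" --pt "-0.593 0.292 0.068 0 0 0" --pt "-0.593 0.292 0.068 0 0 0"

```text
t: 58.92
tcp_pos: [0.5624, 0.11, 0.2849]
tcp_rot: [180.0, -0.1, -174.5]
contact_force: [0.1, 0.6, -2.6]
finger_gap: 0.163
```

```bash
python3 - <<'E'
from h import *
st=manip.observe();print(st['tcp_pos'],st['tcp_rot'],st['contact_force'])
snap('wrist','p6.png')
c=snap('scene','p6s.png'); cv2.imwrite('pics/p6z.png',cv2.resize(c['img'][100:250,300:450],None,fx=5,fy=4,interpolation=cv2.INTER_CUBIC))
E
```

```text
[0.56240173 0.10996277 0.28493774] [ 1.79977386e+02 -9.61771778e-02 -1.74493038e+02] [ 0.11774195  0.63849876 -2.5665726 ]
```

View pics/p6.png

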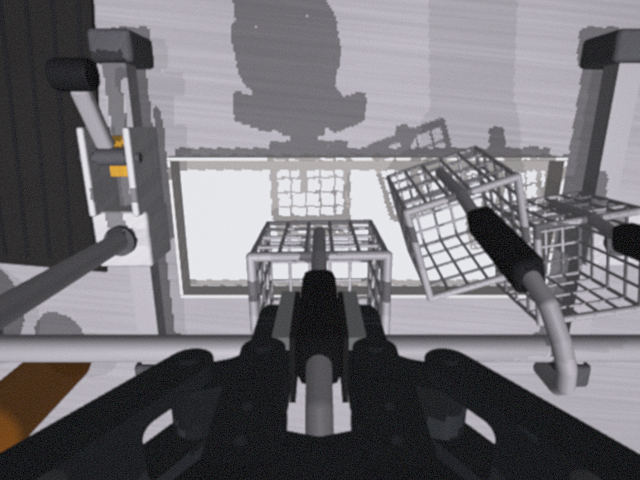

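View pics/p6s.png

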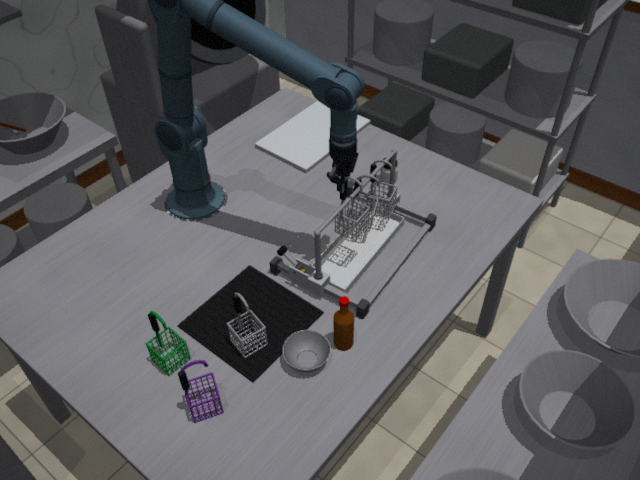

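View pics/p6z.png

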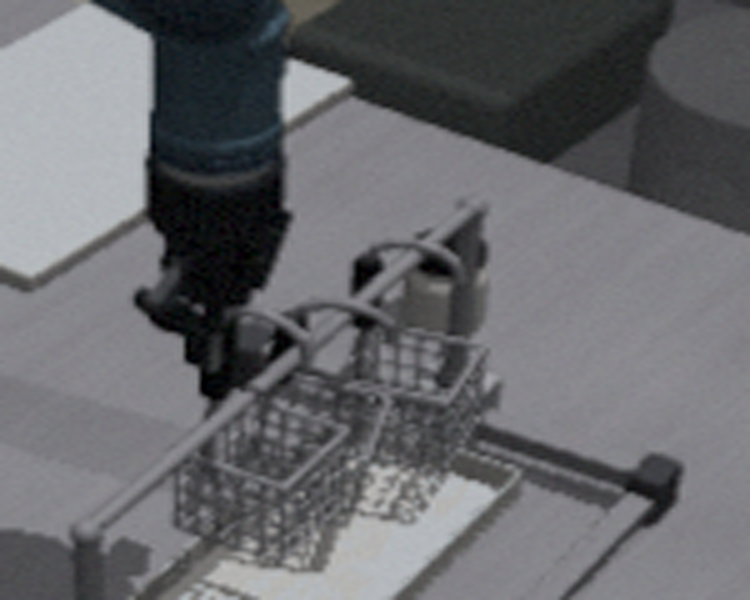

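```bash
python3 - <<'E'
from h import *
c=snap('top','p6t.png'); cv2.imwrite('pics/p6tz.png',cv2.resize(c['img'][170:310,180:350],None,fx=4,fy=4,interpolation=cv2.INTER_CUBIC))
E
```

```text
(no output)
```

View pics/p6tz.png

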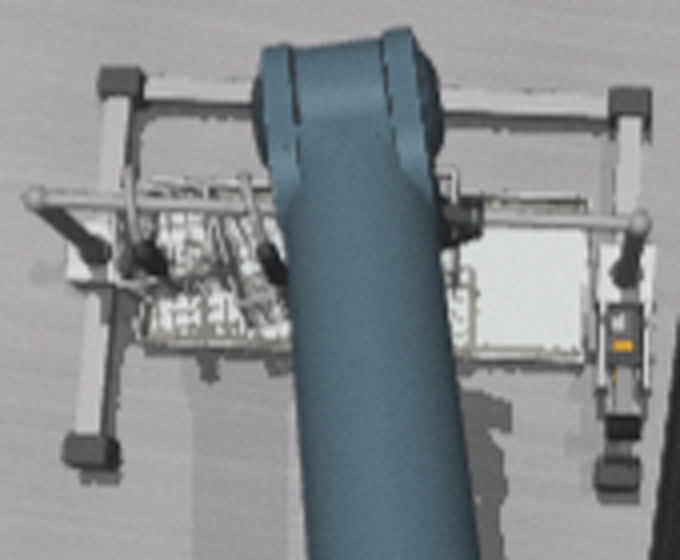

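Call:
send_rows --pt "0 0 0.05 0 0 0" --pt "0 0 0.1 0 0 0" --pt "0 0 0.15 0 0 0" --pt "0 0 0.2 0 0 0" --pt "0 0 0.25 0 0 0" --pt "0 0 0.28 0 0 0" --pt "0 0 0.3 0 0 0" --pt "0 0 0.32 0 0 0" --pt "0 0 0.33 0 0 0" --pt "0 0 0.33 0 0 0"

```text
t: 60.32
tcp_pos: [0.5626, 0.1101, 0.2205]
tcp_rot: [180.0, 0.0, -174.5]
contact_force: [-2.7, -1.3, 3.3]
finger_gap: 0.164
```

Call:
send_rows --pt "0 0 0 0 0 0" --pt "0 0 0 0 0 0" --pt "0 0 0 0 0 0" --pt "0 0 0 0 0 0" --pt "0 0 -0.1 0 0 0" --pt "0 0 -0.25 0 0 0" --pt "0 0 -0.4 0 0 0" --pt "0 0 -0.55 0 0 0" --pt "0.1 0 -0.6 0 0 0" --pt "0.2 0.1 -0.6 0 0 0" --pt "0.3 0.3 -0.6 0 0 0" --pt "0.3 0.4 -0.6 0 0 0" --pt "0.3 0.4 -0.6 0 0 0" --hand 0

```text
t: 61.95
tcp_pos: [0.4944, 0.186, 0.3406]
tcp_rot: [179.9, 0.0, -174.2]
contact_force: [0.5, 0.1, 0.3]
finger_gap: 0.498
```

```bash
python3 - <<'E'
from h import *
st=manip.observe();print(st['tcp_pos'],st['tcp_rot'],st['contact_force'])
snap('wrist','p7.png')
E
```

```text
[0.49441579 0.18597901 0.34056447] [ 1.79939916e+02  1.87365316e-02 -1.74233081e+02] [0.47581749 0.05547439 0.26936011]
```

View pics/p7.png

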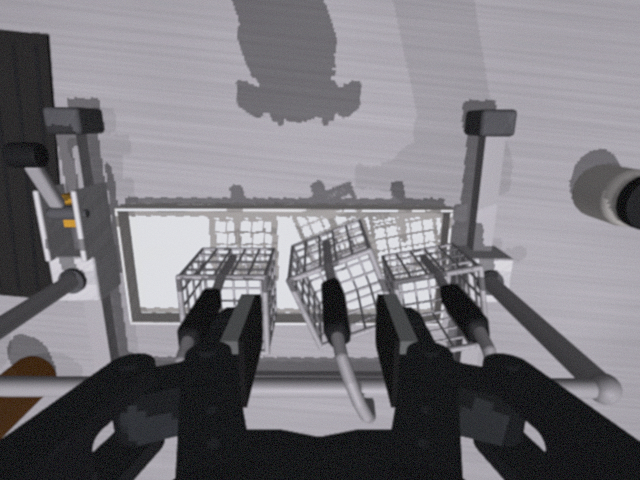

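```bash
python3 - <<'E'
from h import *
st=manip.observe(); c=manip.camera('wrist'); C=cam(c,st)
im=c['img']; cv2.imwrite('pics/p7z.png',cv2.resize(im[190:430,240:480],None,fx=3.3,fy=2.5,interpolation=cv2.INTER_CUBIC))
E
```

```text
(no output)
```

View pics/p7z.png

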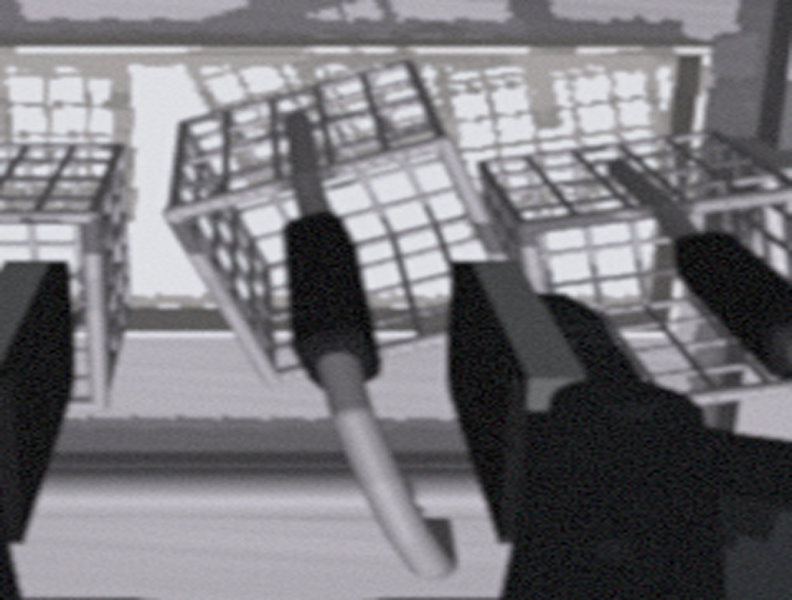

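```bash
python3 - <<'E'
from h import *
st=manip.observe(); c=manip.camera('wrist'); C=cam(c,st)
q=lambda u,v:(240+u/3.3,190+v/2.5)
h=.037
P3=np.array([[-h,-h,.079],[-h,h,.079],[h,-h,.079],[-h,-h,.002],[-h,h,.002],[-.032,0,.173],[-.032,0,.107],[.026,0,.168]])
P2=np.array([q(*a) for a in [(172,213),(442,143),(268,373),(182,122),(405,65),(347,358),(305,217),(435,570)]])
from scipy.spatial.transform import Rotation as R
def f(v): 
    return (proj(C,R.from_rotvec(v[3:]).apply(P3)+v[:3])-P2).ravel()
r=least_squares(f,[.58,.2,.063,0,0,.3],loss='soft_l1',f_scale=3)
Rm=R.from_rotvec(r.x[3:]); print(r.x[:3],Rm.as_euler('xyz',degrees=True),f(r.x).reshape(-1,2).round(1).tolist())
print('grip',Rm.apply([-.032,0,.16])+r.x[:3],'hook',Rm.apply([0,0,.193])+r.x[:3])
E
```

```text
[0.55708004 0.2100047  0.06451637] [ 0.89885086  7.04450526 25.64782868] [[-1.3, -0.4], [1.7, -1.1], [-0.2, 3.8], [-1.6, 0.3], [0.8, -1.3], [-0.8, 0.6], [4.6, 5.3], [-1.0, -22.5]]
grip [0.54722402 0.20248807 0.22721351] hook [0.57972534 0.21751921 0.25603588]
```

```bash
python3 - <<'E'
from h import *
plan([((.547,.2025,.32),(180,0,205.6))],[5],2)
E
```

```text
7
[[-0.053, 0.015, 0.02, -0.0, -0.0, -0.022],[-0.106, 0.031, 0.041, -0.0, -0.0, -0.045],[-0.159, 0.046, 0.061, -0.0, -0.0, -0.067],[-0.212, 0.062, 0.081, -0.0, -0.0, -0.09],[-0.265, 0.077, 0.102, -0.0, -0.0, -0.112],[-0.265, 0.077, 0.102, -0.0, -0.0, -0.112],[-0.265, 0.077, 0.102, -0.0, -0.0, -0.112]]
```

Call:
send_rows --pt "-0.053 0.015 0.02 0 0 -0.022" --pt "-0.106 0.03 0.04 0 0 -0.045" --pt "-0.159 0.046 0.06 0 0 -0.067" --pt "-0.212 0.062 0.08 0 0 -0.09" --pt "-0.265 0.077 0.1 0 0 -0.112" --pt "-0.265 0.077 0.1 0 0 -0.112" --pt "-0.265 0.077 0.1 0 0 -0.112" --hand 0

```text
t: 62.98
tcp_pos: [0.5472, 0.2013, 0.3203]
tcp_rot: [-180.0, -0.0, -154.6]
contact_force: [-0.9, 0.0, -0.6]
finger_gap: 0.499
```

```bash
python3 - <<'E'
from h import *
st=manip.observe();print(st['tcp_pos'],st['tcp_rot'])
c=snap('wrist','p8.png');C=cam(c,st)
P=np.array([.55708,.2100,.0645]); Rm=R.from_euler('xyz',[.9,7.04,25.65],degrees=True)
print(proj(C,Rm.apply([[-.032,0,.173],[-.032,0,.107],[0,0,.201]])+P).round(0))
E
```

```text
[0.54722045 0.20132145 0.32025068] [-1.79960087e+02 -4.52850922e-02 -1.54615906e+02]
[[321. 264.]
 [322. 221.]
 [321. 346.]]
```

View pics/p8.png

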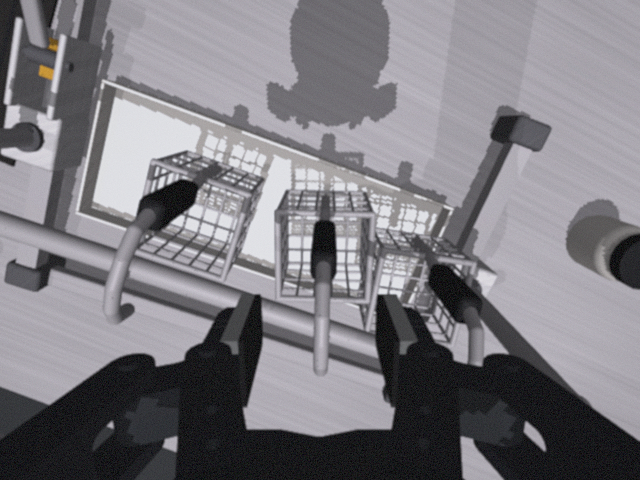

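Call:
send_rows --pt "-0.015 0.006 0.12 0 0 0" --pt "-0.015 0.006 0.24 0 0 0" --pt "-0.015 0.006 0.36 0 0 0" --pt "-0.015 0.006 0.45 0 0 0" --pt "-0.015 0.006 0.49 0 0 0" --pt "-0.015 0.006 0.49 0 0 0"

```text
t: 63.78
tcp_pos: [0.5492, 0.2038, 0.2223]
tcp_rot: [-180.0, -0.0, -154.6]
contact_force: [0.2, 0.3, -0.0]
finger_gap: 0.5
```

Call:
send_rows --pt "0 0 0 0 0 0" --pt "0 0 0 0 0 0" --pt "0 0 0 0 0 0" --pt "0 0 0 0 0 0" --pt "0 0 0 0 0 0" --pt "0 0 0 0 0 0" --hand -1 --grip_force 60

```text
t: 64.53
tcp_pos: [0.5498, 0.2039, 0.2232]
tcp_rot: [-179.9, 0.0, -154.6]
contact_force: [-1.4, -0.8, 5.2]
finger_gap: 0.162
```

```bash
python3 - <<'E'
from h import *
st=manip.observe();print(st['tcp_pos'],st['tcp_rot'],st['contact_force'],st['finger_gap'])
plan([((.5465,.1985,.24),(180,0,205.4)),((.545,.194,.285),(180,0,200)),((.5539,.1996,.285),(180,0,185.4))],[3,4,5],2)
E
```

```text
[0.54981399 0.20391958 0.22320527] [-1.79945497e+02  4.78407358e-02 -1.54595264e+02] [-1.36022478 -0.78923775  5.18641588] 0.16171741966421943
14
[[0.009, -0.006, -0.028, -0.0, 0.0, 0.0],[0.018, -0.012, -0.056, -0.0, 0.0, 0.0],[0.027, -0.017, -0.084, -0.0, 0.0, 0.0],[0.031, -0.022, -0.14, -0.0, 0.0, 0.008],[0.035, -0.026, -0.196, -0.0, 0.0, 0.015],[0.039, -0.03, -0.253, -0.0, 0.0, 0.023],[0.043, -0.035, -0.309, -0.0, 0.0, 0.03],[0.032, -0.034, -0.309, -0.0, 0.0, 0.046],[0.022, -0.032, -0.309, -0.0, 0.0, 0.062],[0.011, -0.031, -0.309, -0.0, 0.0, 0.079],[0.001, -0.03, -0.309, -0.0, 0.0, 0.095],[-0.009, -0.029, -0.309, -0.0, 0.0, 0.111],[-0.009, -0.029, -0.309, -0.0, 0.0, 0.111],[-0.009, -0.029, -0.309, -0.0, 0.0, 0.111]]
```

Call:
send_rows --pt "0 -0.006 -0.028 0 0 0" --pt "0.005 -0.012 -0.056 0 0 0" --pt "0.01 -0.017 -0.084 0 0 0" --pt "0.015 -0.022 -0.14 0 0 0.008" --pt "0.02 -0.026 -0.2 0 0 0.015" --pt "0.02 -0.03 -0.25 0 0 0.023" --pt "0.025 -0.035 -0.309 0 0 0.03" --pt "0.02 -0.034 -0.309 0 0 0.046" --pt "0.015 -0.032 -0.309 0 0 0.062" --pt "0.01 -0.03 -0.309 0 0 0.079" --pt "0 -0.03 -0.309 0 0 0.095" --pt "-0.009 -0.029 -0.309 0 0 0.111" --pt "-0.009 -0.029 -0.309 0 0 0.111" --pt "-0.009 -0.029 -0.309 0 0 0.111"

```text
t: 66.28
tcp_pos: [0.5538, 0.1995, 0.2852]
tcp_rot: [-180.0, 0.1, -174.6]
contact_force: [0.2, -0.9, -3.0]
finger_gap: 0.161
```

```bash
python3 - <<'E'
from h import *
st=manip.observe();print(st['tcp_pos'],st['tcp_rot'],st['contact_force'],st['finger_gap'])
snap('wrist','p9.png')
E
```

```text
[0.55381673 0.1994563  0.28523103] [-1.79967652e+02  6.44580815e-02 -1.74554329e+02] [ 0.213142   -0.87042365 -2.98310332] 0.16084975699160517
```

View pics/p9.png

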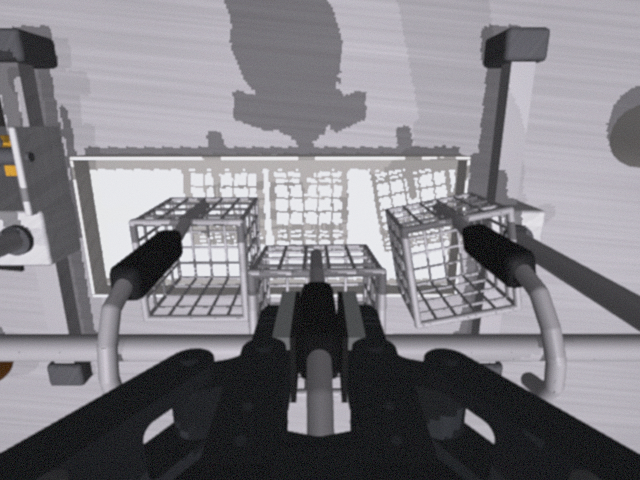

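Call:
send_rows --pt "0 0 0 0 0.01 0" --pt "0 0 0 0 0.02 0" --pt "0 0 0 0 0.028 0" --pt "0 0 0 0 0.028 0" --pt "0 0 0 0 0.028 0"

```text
t: 66.95
tcp_pos: [0.5538, 0.1995, 0.285]
tcp_rot: [-180.0, -5.0, -174.6]
contact_force: [-0.2, 0.1, -3.5]
finger_gap: 0.162
```

```bash
python3 - <<'E'
from h import *
st=manip.observe();print(st['tcp_pos'],st['tcp_rot'],st['contact_force'],st['finger_gap'])
snap('wrist','p10.png')
c=snap('scene','p10s.png'); cv2.imwrite('pics/p10z.png',cv2.resize(c['img'][100:250,300:450],None,fx=5,fy=4,interpolation=cv2.INTER_CUBIC))
print(rows([(np.array(st['tcp_pos'])-[0,0,d],st['tcp_rot']) for d in (.02,.04,.06,.065)]))
E
```

```text
[0.55383232 0.19950006 0.28501982] [-179.96771744   -4.98879988 -174.5560574 ] [-0.19332902  0.08122425 -3.53984128] 0.16229617463934312
[[-0.01, -0.0, 0.1, -0.0, 0.0, 0.0], [-0.018, -0.0, 0.2, -0.0, 0.0, 0.0], [-0.027, -0.0, 0.3, -0.0, 0.0, 0.0], [-0.029, -0.0, 0.325, -0.0, 0.0, 0.0]]
```

View pics/p10z.png

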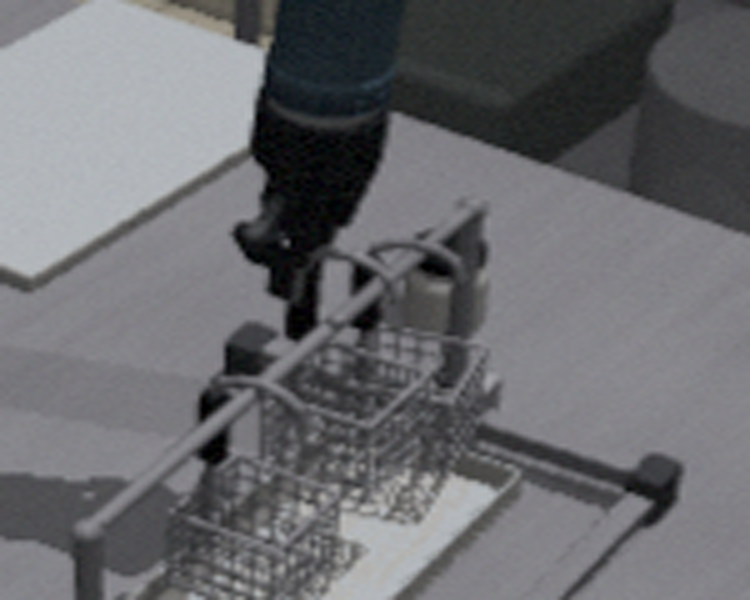

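View pics/p10.png

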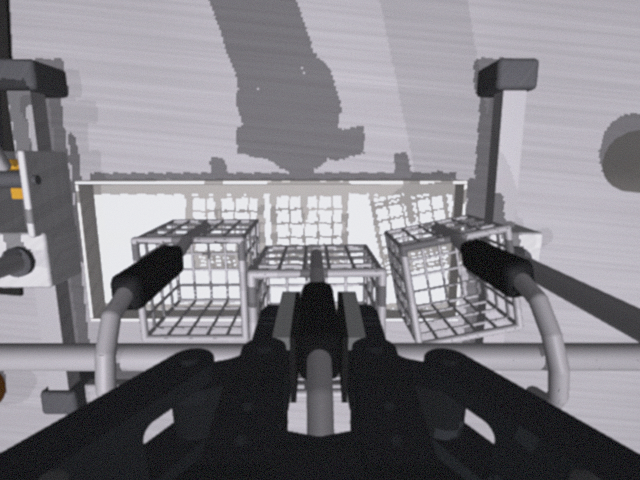

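Call:
send_rows --pt "-0.004 0 0.05 0 0 0" --pt "-0.009 0 0.1 0 0 0" --pt "-0.013 0 0.15 0 0 0" --pt "-0.018 0 0.2 0 0 0" --pt "-0.022 0 0.25 0 0 0" --pt "-0.025 0 0.28 0 0 0" --pt "-0.027 0 0.3 0 0 0" --pt "-0.028 0 0.308 0 0 0" --pt "-0.028 0 0.308 0 0 0"

```text
t: 68.18
tcp_pos: [0.5541, 0.1996, 0.2277]
tcp_rot: [-180.0, -4.9, -174.6]
contact_force: [-5.9, -3.6, 11.5]
finger_gap: 0.163
```

Call:
send_rows --pt "0 0 0 0 0 0" --pt "0 0 0 0 0 0"

```text
t: 68.42
tcp_pos: [0.5548, 0.1999, 0.2288]
tcp_rot: [180.0, -4.8, -174.6]
contact_force: [-1.3, -0.1, 2.6]
finger_gap: 0.158
```

```bash
python3 - <<'E'
from h import *
st=manip.observe();print(st['tcp_pos'],st['tcp_rot'],st['contact_force'],st['finger_gap'])
snap('wrist','p11.png')
c=snap('scene','p11s.png'); cv2.imwrite('pics/p11z.png',cv2.resize(c['img'][100:250,300:450],None,fx=5,fy=4,interpolation=cv2.INTER_CUBIC))
E
```

```text
[0.55479403 0.19990155 0.22879069] [ 179.99269197   -4.7832081  -174.56104064] [-1.27517109 -0.0996701   2.60277357] 0.1577327737022944
```

View pics/p11z.png

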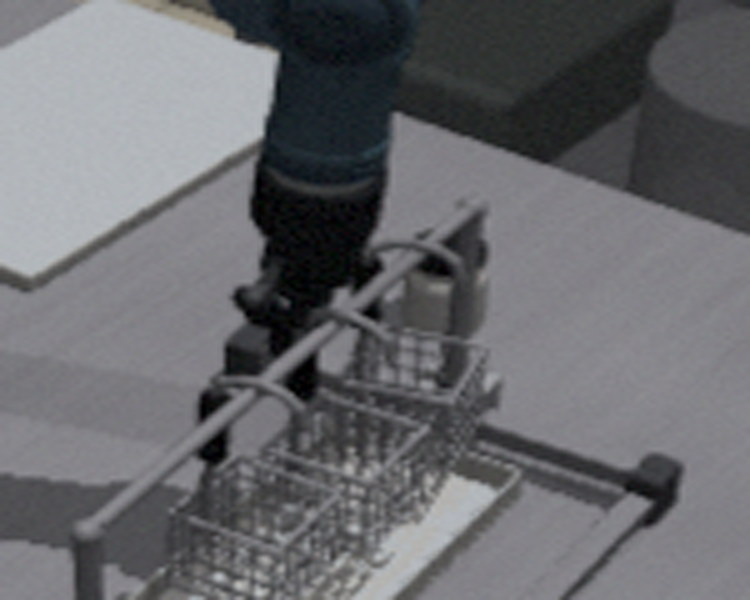

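View pics/p11.png

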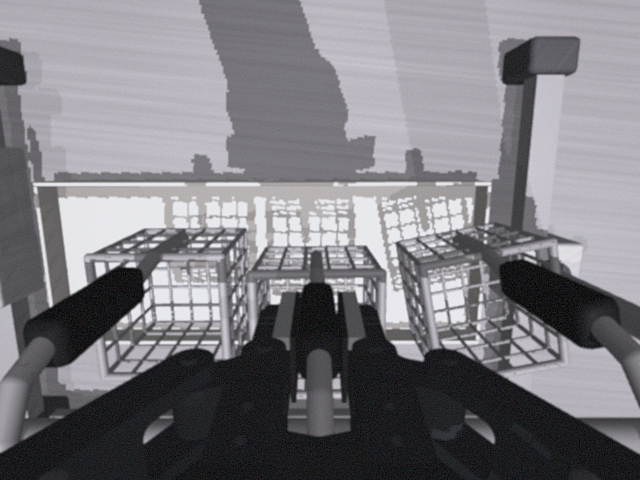

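Call:
send_rows --pt "0 0 0 0 0 0" --pt "0 0 0 0 0 0" --pt "0 0 0 0 0 0" --pt "0 0 0 0 0 0" --pt "0.009 0 -0.1 0 0 0" --pt "0.022 0 -0.25 0 0 0" --pt "0.035 0 -0.4 0 0 0" --pt "0.05 0 -0.55 0 -0.01 0" --pt "0.15 0 -0.55 0 -0.028 0" --pt "0.25 0 -0.55 0 -0.028 0" --pt "0.35 0.1 -0.55 0 -0.028 0" --pt "0.35 0.15 -0.55 0 -0.028 0" --pt "0.35 0.15 -0.55 0 -0.028 0" --hand 0

```text
t: 70.15
tcp_pos: [0.4919, 0.225, 0.3445]
tcp_rot: [180.0, 0.3, -174.4]
contact_force: [0.1, -0.2, 0.6]
finger_gap: 0.507
```

```bash
python3 - <<'E'
from h import *
st=manip.observe();print(st['tcp_pos'],st['tcp_rot'],st['contact_force'],st['finger_gap'])
snap('wrist','p12.png')
E
```

```text
[0.49188848 0.22501112 0.34452212] [ 179.98610929    0.29994955 -174.44051408] [ 0.13469996 -0.19363471  0.61617765] 0.5066655476264028
```

View pics/p12.png

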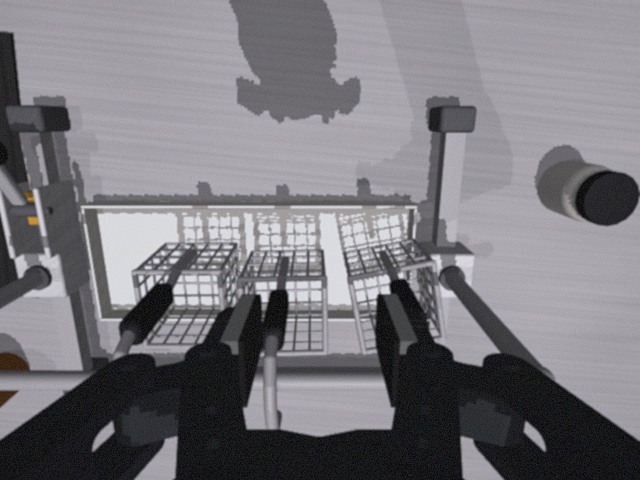

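```bash
python3 - <<'E'
from h import *
plan([((.545,.296,.32),(180,0,196))],[5],3)
E
```

```text
8
[[-0.059, 0.067, 0.025, -0.0, 0.0, -0.012],[-0.118, 0.133, 0.049, -0.0, 0.001, -0.023],[-0.178, 0.2, 0.074, -0.0, 0.001, -0.035],[-0.237, 0.267, 0.098, -0.0, 0.001, -0.047],[-0.296, 0.333, 0.123, -0.0, 0.002, -0.059],[-0.296, 0.333, 0.123, -0.0, 0.002, -0.059],[-0.296, 0.333, 0.123, -0.0, 0.002, -0.059],[-0.296, 0.333, 0.123, -0.0, 0.002, -0.059]]
```

Call:
send_rows --pt "-0.06 0.067 0.025 0 0 -0.012" --pt "-0.118 0.133 0.05 0 0 -0.023" --pt "-0.178 0.2 0.074 0 0 -0.035" --pt "-0.237 0.267 0.1 0 0 -0.047" --pt "-0.296 0.333 0.123 0 0.002 -0.059" --pt "-0.296 0.333 0.123 0 0.002 -0.059" --pt "-0.296 0.333 0.123 0 0.002 -0.059"

```text
t: 71.08
tcp_pos: [0.5451, 0.2957, 0.3197]
tcp_rot: [-179.9, -0.1, -163.9]
contact_force: [-0.2, -0.1, 0.0]
finger_gap: 0.501
```

```bash
python3 - <<'E'
from h import *
st=manip.observe();print(st['tcp_pos'],st['tcp_rot'],st['joints'])
snap('wrist','p13.png')
E
```

```text
[0.54506838 0.29569097 0.31971331] [-1.79935075e+02 -1.28172286e-01 -1.63929106e+02] [-21.60260757  16.47041147 -13.15047815  90.14991526   3.87087456
  73.96614071  70.75996782]
```

View pics/p13.png

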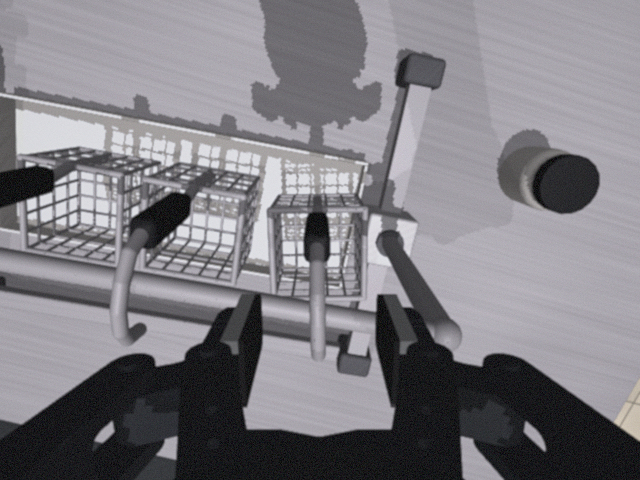

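Call:
send_rows --pt "-0.005 -0.004 0.12 0 0 0" --pt "-0.005 -0.004 0.24 0 0 0" --pt "-0.005 -0.004 0.36 0 0 0" --pt "-0.005 -0.004 0.45 0 0 0" --pt "-0.005 -0.004 0.49 0 0 0" --pt "-0.005 -0.004 0.49 0 0 0"

```text
t: 71.88
tcp_pos: [0.546, 0.2946, 0.2218]
tcp_rot: [-179.9, -0.1, -164.0]
contact_force: [-0.5, 1.2, 0.6]
finger_gap: 0.502
```

Call:
send_rows --pt "0 0 0 0 0 0" --pt "0 0 0 0 0 0" --pt "0 0 0 0 0 0" --pt "0 0 0 0 0 0" --pt "0 0 0 0 0 0" --pt "0 0 0 0 0 0" --hand -1 --grip_force 60

```text
t: 72.62
tcp_pos: [0.5468, 0.2952, 0.2229]
tcp_rot: [-180.0, 0.0, -164.0]
contact_force: [-0.6, -0.1, 5.3]
finger_gap: 0.16
```

```bash
python3 - <<'E'
from h import *
st=manip.observe();print(st['tcp_pos'],st['tcp_rot'],st['contact_force'],st['finger_gap'])
p=np.array(st['tcp_pos'])
plan([(p+[0,0,.02],(180,0,196)),((.5454,.2892,p[2]+.03),(180,0,185.4))],[3,6],2)
E
```

```text
[0.54681001 0.29515215 0.22294503] [-1.79963690e+02  1.40552919e-02 -1.63957404e+02] [-0.60949053 -0.14111941  5.33905777] 0.15999525021195407
11
[[-0.0, -0.0, -0.033, -0.0, 0.0, 0.0],[-0.0, -0.0, -0.067, -0.0, 0.0, 0.0],[-0.0, -0.0, -0.1, -0.0, 0.0, 0.0],[0.002, -0.005, -0.108, -0.0, 0.0, 0.01],[0.005, -0.009, -0.117, -0.0, 0.0, 0.02],[0.007, -0.013, -0.125, -0.0, 0.0, 0.03],[0.01, -0.018, -0.133, -0.0, 0.0, 0.039],[0.012, -0.022, -0.142, -0.0, 0.0, 0.049],[0.015, -0.027, -0.15, -0.0, 0.0, 0.059],[0.015, -0.027, -0.15, -0.0, 0.0, 0.059],[0.015, -0.027, -0.15, -0.0, 0.0, 0.059]]
```

Call:
send_rows --pt "0 0 -0.033 0 0 0" --pt "0 0 -0.067 0 0 0" --pt "0 0 -0.1 0 0 0" --pt "0.002 -0.005 -0.11 0 0 0.01" --pt "0.005 -0.009 -0.12 0 0 0.02" --pt "0.007 -0.013 -0.125 0 0 0.03" --pt "0.01 -0.018 -0.133 0 0 0.039" --pt "0.012 -0.022 -0.14 0 0 0.049" --pt "0.015 -0.027 -0.15 0 0 0.059" --pt "0.015 -0.027 -0.15 0 0 0.059" --pt "0.015 -0.027 -0.12 0 0 0.059" --pt "0.015 -0.027 -0.08 0 0 0.059" --pt "0.015 -0.027 -0.04 0 0 0.059" --pt "0.015 -0.027 -0.01 0 0 0.059" --pt "0.015 -0.027 0 0 0 0.059" --pt "0.015 -0.027 0 0 0 0.059"

```text
t: 74.62
tcp_pos: [0.5457, 0.2892, 0.2233]
tcp_rot: [-180.0, 0.1, -174.6]
contact_force: [0.2, 0.2, -2.0]
finger_gap: 0.164
```

```bash
python3 - <<'E'
from h import *
st=manip.observe();print(st['tcp_pos'],st['tcp_rot'],st['contact_force'],st['finger_gap'])
snap('wrist','p14.png')
E
```

```text
[0.54569625 0.28916018 0.22332122] [-1.79976130e+02  5.70913113e-02 -1.74586477e+02] [ 0.22376586  0.24396363 -2.03525905] 0.16404040727779212
```

View pics/p14.png

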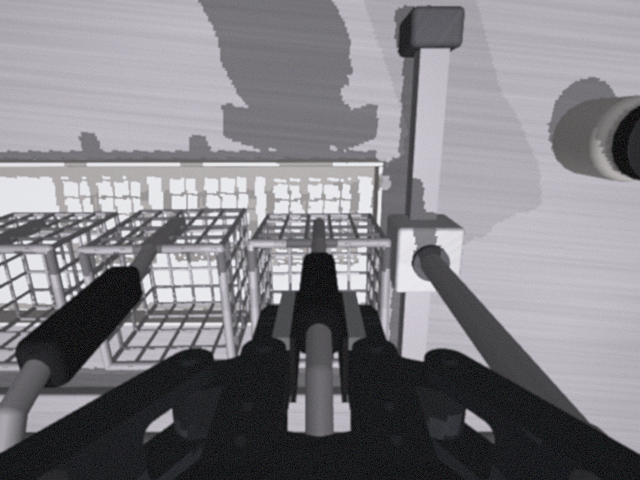

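Call:
send_rows --pt "0 0 0.005 0 0 0" --pt "0 0 0.01 0 0 0" --pt "0 0 0.01 0 0 0"

```text
t: 75.05
tcp_pos: [0.5461, 0.2893, 0.2227]
tcp_rot: [-180.0, 0.1, -174.6]
contact_force: [-4.1, -1.8, 5.4]
finger_gap: 0.159
```

Call:
send_rows --pt "0 0 0 0 0 0" --pt "0 0 0 0 0 0" --pt "0 0 0 0 0 0" --pt "0 0 0 0 0 0" --pt "0 0 -0.1 0 0 0" --pt "0 0 -0.25 0 0 0" --pt "0 0 -0.4 0 0 0" --pt "0 0 -0.55 0 0 0" --pt "0.1 -0.1 -0.58 0 0 0" --pt "0.25 -0.3 -0.58 0 0 0" --pt "0.32 -0.5 -0.58 0 0 0" --pt "0.32 -0.55 -0.58 0 0 0" --pt "0.32 -0.55 -0.58 0 0 0" --hand 0

```text
t: 76.68
tcp_pos: [0.4932, 0.1736, 0.3399]
tcp_rot: [179.9, 0.3, -174.7]
contact_force: [0.2, 0.2, -0.2]
finger_gap: 0.496
```

```bash
python3 - <<'E'
from h import *
st=manip.observe();print(st['tcp_pos'],st['tcp_rot'],st['contact_force'],st['finger_gap'])
snap('wrist','p15.png')
plan([((.46,.0,.34),(180,0,180))],[4],1)
E
```

```text
[0.49318481 0.17357229 0.3399118 ] [ 179.93908822    0.27797831 -174.6856601 ] [ 0.20556624  0.17445146 -0.15490587] 0.4961868627016303
5
[[0.062, -0.214, -0.001, 0.0, 0.0, 0.008],[0.123, -0.427, -0.002, 0.0, 0.001, 0.015],[0.185, -0.641, -0.003, 0.0, 0.001, 0.023],[0.247, -0.855, -0.004, 0.001, 0.001, 0.03],[0.247, -0.855, -0.004, 0.001, 0.001, 0.03]]
```

View pics/p15.png

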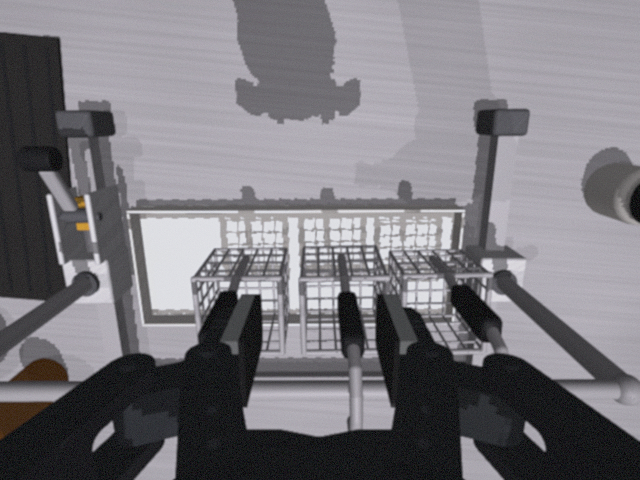

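Call:
send_rows --pt "0.06 -0.2 0 0 0 0.008" --pt "0.12 -0.43 0 0 0 0.015" --pt "0.18 -0.64 0 0 0 0.023" --pt "0.24 -0.85 0 0 0 0.03" --pt "0.25 -1 0 0 0 0.03" --pt "0.25 -1 0 0 0 0.03"

```text
t: 77.47
tcp_pos: [0.4629, -0.0301, 0.3394]
tcp_rot: [179.9, 0.3, 179.9]
contact_force: [0.1, 0.8, 0.2]
finger_gap: 0.498
```

```bash
python3 - <<'E'
from h import *
plan([((.48,-.20,.34),(180,0,175))],[4],1)
E
```

```text
5
[[-0.022, -0.212, -0.001, 0.0, 0.0, 0.007],[-0.044, -0.425, -0.002, 0.0, 0.001, 0.014],[-0.066, -0.637, -0.003, 0.0, 0.001, 0.02],[-0.087, -0.849, -0.004, 0.001, 0.001, 0.027],[-0.087, -0.849, -0.004, 0.001, 0.001, 0.027]]
```

Call:
send_rows --pt "-0.02 -0.22 0 0 0 0.007" --pt "-0.05 -0.45 0 0 0 0.014" --pt "-0.09 -0.7 0 0 0 0.02" --pt "-0.12 -0.9 0 0 0 0.03" --pt "-0.15 -1 0 0 0 0.04" --pt "-0.15 -1 0 0 0 0.04"

```text
t: 78.22
tcp_pos: [0.4935, -0.2294, 0.3389]
tcp_rot: [179.8, 0.2, 172.7]
contact_force: [0.4, 1.0, 0.3]
finger_gap: 0.503
```

```bash
python3 - <<'E'
from h import *
look('g8.png',(.5632,-.3181,-.2297))
plan([((.5335,-.311,.27),(180,0,166.8))],[4],3)
E
```

```text
[ 0.4935 -0.2294  0.3389] [179.84   0.22 172.69] j7 [ 14.6 105. ]
(-0.032, 0, 0.173) [219. 285.]
(-0.032, 0, 0.107) [236. 257.]
(0, 0, 0.201) [208. 342.]
(0.028, 0, 0.168) [218. 351.]
(-0.038, -0.038, 0.079) [202. 238.]
(-0.038, 0.038, 0.079) [280. 246.]
(0.038, 0.038, 0.079) [275. 316.]
(0.038, -0.038, 0.079) [200. 309.]
7
[[-0.062, -0.097, 0.086, 0.0, 0.0, 0.008],[-0.125, -0.194, 0.172, 0.001, 0.001, 0.017],[-0.187, -0.291, 0.258, 0.001, 0.001, 0.025],[-0.249, -0.388, 0.344, 0.001, 0.001, 0.033],[-0.249, -0.388, 0.344, 0.001, 0.001, 0.033],[-0.249, -0.388, 0.344, 0.001, 0.001, 0.033],[-0.249, -0.388, 0.344, 0.001, 0.001, 0.033]]
```

View pics/g8.png

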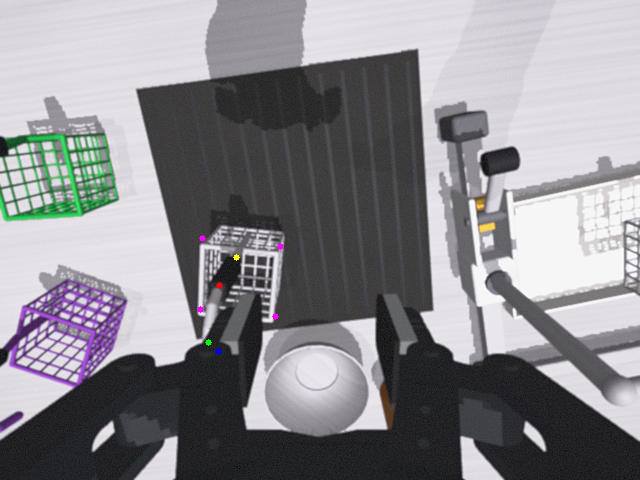

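Basket still in place; hover over its sleeve.

Call:
send_rows --pt "-0.06 -0.1 0.08 0 0 0.008" --pt "-0.125 -0.2 0.17 0 0 0.017" --pt "-0.187 -0.29 0.26 0 0 0.025" --pt "-0.249 -0.388 0.344 0.001 0.001 0.033" --pt "-0.249 -0.388 0.344 0.001 0.001 0.033" --pt "-0.249 -0.388 0.344 0.001 0.001 0.033" --hand 0.2

```text
t: 79.03
tcp_pos: [0.5343, -0.3083, 0.2703]
tcp_rot: [179.9, 0.0, 167.1]
contact_force: [0.7, -0.3, 0.3]
finger_gap: 0.601
```

```bash
python3 - <<'E'
from h import *
look('g9.png',(.5642,-.3181,-.2297))
E
```

```text
[ 0.5343 -0.3083  0.2703] [1.7985e+02 2.0000e-02 1.6708e+02] j7 [ 17.5 107.9]
(-0.032, 0, 0.173) [315. 251.]
(-0.032, 0, 0.107) [315. 223.]
(0, 0, 0.201) [314. 326.]
(0.028, 0, 0.168) [315. 341.]
(-0.038, -0.038, 0.079) [267. 207.]
(-0.038, 0.038, 0.079) [364. 207.]
(0.038, 0.038, 0.079) [361. 297.]
(0.038, -0.038, 0.079) [270. 297.]
```

View pics/g9.png

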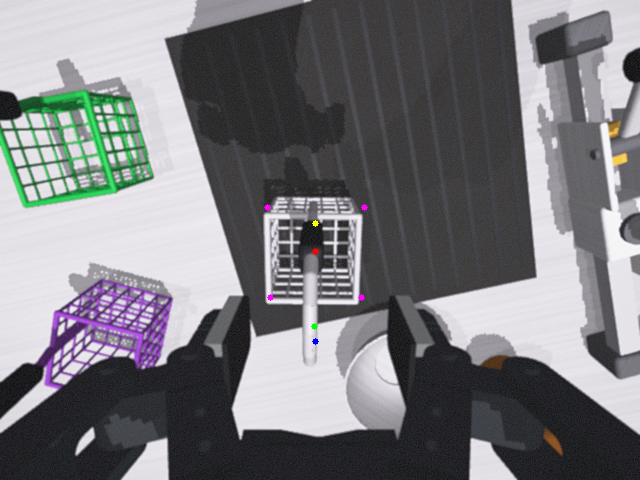

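Call:
send_rows --pt "-0.008 -0.015 0.12 0 0 0" --pt "-0.008 -0.015 0.24 0 0 0" --pt "-0.008 -0.015 0.36 0 0 0" --pt "-0.008 -0.015 0.48 0 0 0" --pt "-0.008 -0.015 0.557 0 0 0" --pt "-0.008 -0.015 0.557 0 0 0"

```text
t: 79.82
tcp_pos: [0.535, -0.3105, 0.1587]
tcp_rot: [179.8, -0.0, 167.1]
contact_force: [-0.2, 0.5, 0.2]
finger_gap: 0.6
```

Call:
send_rows --pt "0 0 0 0 0 0" --pt "0 0 0 0 0 0" --pt "0 0 0 0 0 0" --pt "0 0 0 0 0 0" --pt "0 0 0 0 0 0" --pt "0 0 0 0 0 0" --hand -1 --grip_force 60

```text
t: 80.58
tcp_pos: [0.5355, -0.3112, 0.1598]
tcp_rot: [179.9, 0.1, 167.1]
contact_force: [-0.3, -0.6, 6.3]
finger_gap: 0.164
```

Call:
send_rows --pt "0 0 -0.1 0 0 0" --pt "0 0 -0.25 0 0 0" --pt "0 0 -0.45 0 0 0" --pt "0 0 -0.65 0 0 0" --pt "0.1 0 -0.7 0 0 0" --pt "0.3 0.1 -0.7 0 0 0" --pt "0.45 0.25 -0.7 0 0 0" --pt "0.5 0.4 -0.7 0 0 0" --pt "0.5 0.4 -0.7 0 0 0"

```text
t: 81.7
tcp_pos: [0.4552, -0.2074, 0.2997]
tcp_rot: [179.7, -0.0, 167.4]
contact_force: [0.2, -0.3, -1.6]
finger_gap: 0.165
```

```bash
python3 - <<'E'
from h import *
st=manip.observe();print(st['tcp_pos'],st['tcp_rot'],st['finger_gap'],st['contact_force'],st['joints'])
snap('wrist','g10.png')
plan([((.445,-.05,.30),(180,0,185.4))],[6],1)
E
```

```text
[ 0.45518148 -0.20741782  0.29971419] [ 1.79726038e+02 -1.45966635e-02  1.67429073e+02] 0.1645787501244687 [ 0.17224758 -0.29719808 -1.61577289] [  5.89894816   2.56278399  14.52512785 108.61136125  -0.97710226
  68.96228813  98.19069517]
7
[[0.038, 0.128, 0.0, 0.0, 0.0, -0.017],[0.075, 0.256, 0.001, 0.0, 0.0, -0.034],[0.113, 0.384, 0.001, 0.0, 0.0, -0.05],[0.151, 0.512, 0.001, 0.001, 0.0, -0.067],[0.188, 0.639, 0.001, 0.001, 0.0, -0.084],[0.226, 0.767, 0.002, 0.001, 0.0, -0.101],[0.226, 0.767, 0.002, 0.001, 0.0, -0.101]]
```

View pics/g10.png

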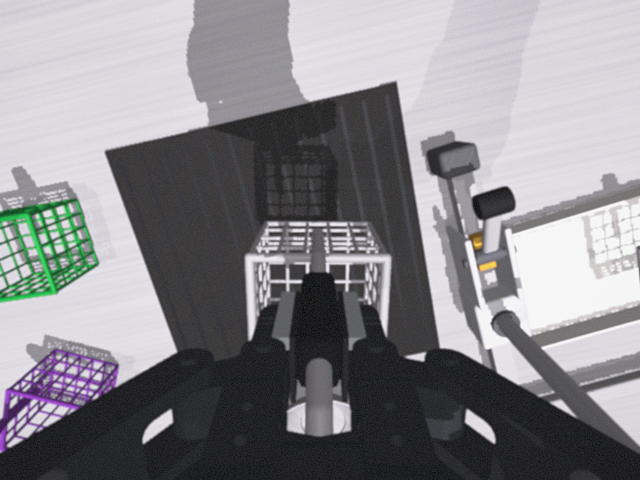

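Call:
send_rows --pt "0.02 0.08 0 0 0 -0.015" --pt "0.06 0.22 0 0 0 -0.03" --pt "0.1 0.36 0 0 0 -0.05" --pt "0.15 0.5 0 0 0 -0.067" --pt "0.188 0.64 0 0 0 -0.084" --pt "0.226 0.767 0 0.001 0 -0.101" --pt "0.226 0.767 0 0.001 0 -0.101" --pt "0.226 0.767 0 0.001 0 -0.101"

```text
t: 82.75
tcp_pos: [0.445, -0.0504, 0.3004]
tcp_rot: [-179.9, 0.1, -174.5]
contact_force: [0.3, 0.1, -2.1]
finger_gap: 0.163
```

```bash
python3 - <<'E'
from h import *
plan([((.4963,.0129,.287),(180,0,185.4)),((.5709,.0200,.287),(180,0,185.4))],[5,8],1)
E
```

```text
14
[[-0.057, 0.058, 0.013, -0.0, 0.0, 0.0],[-0.114, 0.116, 0.027, -0.0, 0.0, 0.0],[-0.171, 0.174, 0.04, -0.0, 0.0, 0.0],[-0.228, 0.233, 0.053, -0.0, 0.0, 0.0],[-0.286, 0.291, 0.067, -0.0, 0.0, 0.0],[-0.332, 0.291, 0.067, -0.0, 0.0, 0.0],[-0.379, 0.291, 0.067, -0.0, 0.0, 0.0],[-0.426, 0.291, 0.067, -0.0, 0.0, 0.0],[-0.473, 0.291, 0.067, -0.0, 0.0, 0.0],[-0.52, 0.291, 0.067, -0.0, 0.0, 0.0],[-0.567, 0.291, 0.067, -0.0, 0.0, 0.0],[-0.613, 0.29, 0.067, -0.0, 0.0, 0.0],[-0.66, 0.29, 0.067, -0.0, 0.0, 0.0],[-0.66, 0.29, 0.067, -0.0, 0.0, 0.0]]
```

Call:
send_rows --pt "-0.057 0.058 0.013 0 0 0" --pt "-0.114 0.116 0.027 0 0 0" --pt "-0.171 0.174 0.04 0 0 0" --pt "-0.228 0.233 0.053 0 0 0" --pt "-0.286 0.29 0.067 0 0 0" --pt "-0.332 0.29 0.067 0 0 0" --pt "-0.379 0.29 0.067 0 0 0" --pt "-0.426 0.29 0.067 0 0 0" --pt "-0.473 0.29 0.067 0 0 0" --pt "-0.52 0.29 0.067 0 0 0" --pt "-0.567 0.29 0.067 0 0 0" --pt "-0.613 0.29 0.067 0 0 0" --pt "-0.65 0.29 0.067 0 0 0" --pt "-0.66 0.29 0.067 0 0 0" --pt "-0.66 0.29 0.067 0 0 0"

```text
t: 84.62
tcp_pos: [0.5708, 0.0199, 0.2869]
tcp_rot: [-179.9, 0.0, -174.5]
contact_force: [0.4, 0.6, -2.2]
finger_gap: 0.167
```

```bash
python3 - <<'E'
from h import *
st=manip.observe();print(st['tcp_pos'],st['tcp_rot'],st['contact_force'])
snap('wrist','p16.png')
c=snap('scene','p16s.png'); cv2.imwrite('pics/p16z.png',cv2.resize(c['img'][120:290,280:450],None,fx=4.5,fy=3.5,interpolation=cv2.INTER_CUBIC))
E
```

```text
[0.57079841 0.01990914 0.28689475] [-1.79919156e+02  2.97826380e-02 -1.74517781e+02] [ 0.40694318  0.57492637 -2.22524176]
```

View pics/p16.png

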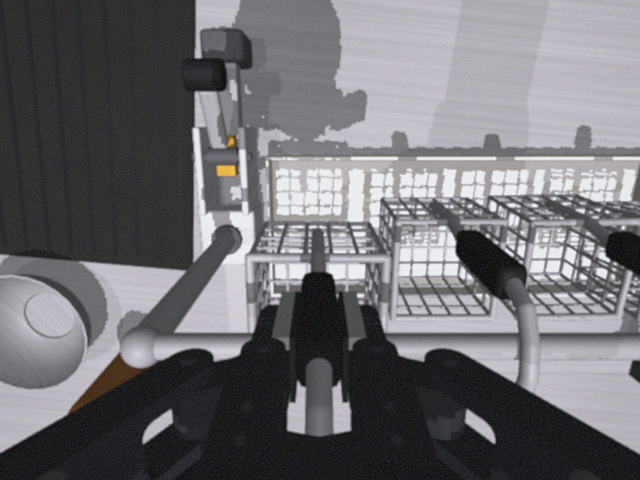

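View pics/p16z.png

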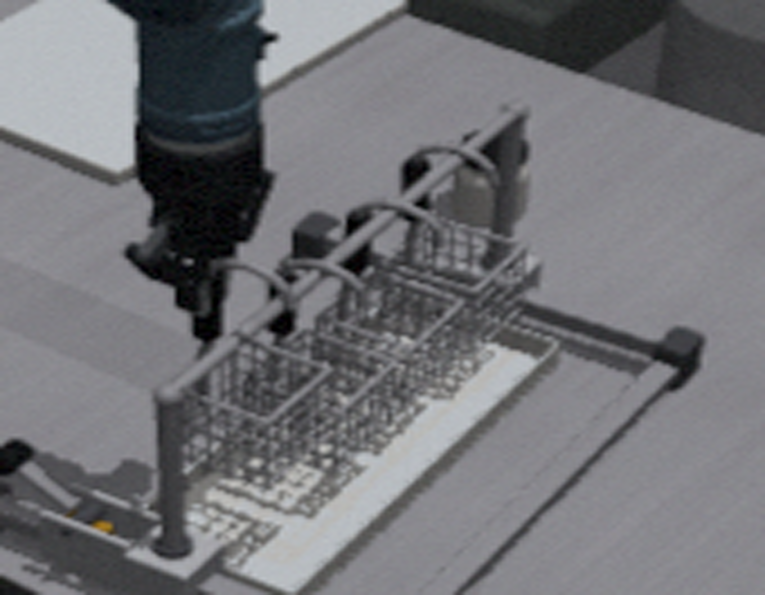

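Clear on both sides. Lower onto the rail.

Call:
send_rows --pt "0 0 0.05 0 0 0" --pt "0 0 0.1 0 0 0" --pt "0 0 0.15 0 0 0" --pt "0 0 0.2 0 0 0" --pt "0 0 0.25 0 0 0" --pt "0 0 0.29 0 0 0" --pt "0 0 0.31 0 0 0" --pt "0 0 0.33 0 0 0" --pt "0 0 0.336 0 0 0" --pt "0 0 0.336 0 0 0"

```text
t: 85.98
tcp_pos: [0.571, 0.0198, 0.2204]
tcp_rot: [-179.9, 0.1, -174.5]
contact_force: [-0.9, -0.7, -0.5]
finger_gap: 0.168
```

Call:
send_rows --pt "0 0 0.004 0 0 0" --pt "0 0 0.004 0 0 0" --pt "0 0 0 0 0 0" --pt "0 0 0 0 0 0" --pt "0 0 0 0 0 0" --pt "0 0 0 0 0 0" --pt "0 0 -0.1 0 0 0" --pt "0 0 -0.25 0 0 0" --pt "0 0 -0.4 0 0 0" --pt "0 0 -0.55 0 0 0" --pt "0.1 0 -0.6 0 0 0" --pt "0.25 0.1 -0.6 0 0 0" --pt "0.4 0.25 -0.6 0 0 0" --pt "0.4 0.4 -0.6 0 0 0" --pt "0.4 0.4 -0.6 0 0 0" --hand 0

```text
t: 87.85
tcp_pos: [0.4827, 0.0949, 0.3404]
tcp_rot: [-180.0, 0.1, -174.2]
contact_force: [0.2, -0.3, -1.1]
finger_gap: 0.494
```

```bash
python3 - <<'E'
from h import *
st=manip.observe();print(st['tcp_pos'],st['tcp_rot'],st['contact_force'])
snap('wrist','p17.png')
c=snap('scene','p17s.png'); cv2.imwrite('pics/p17z.png',cv2.resize(c['img'][120:290,280:450],None,fx=4.5,fy=3.5,interpolation=cv2.INTER_CUBIC))
E
```

```text
[0.4826774  0.0949451  0.34044494] [-1.79973779e+02  1.20091201e-01 -1.74191943e+02] [ 0.16482004 -0.32828823 -1.09193426]
```

View pics/p17.png

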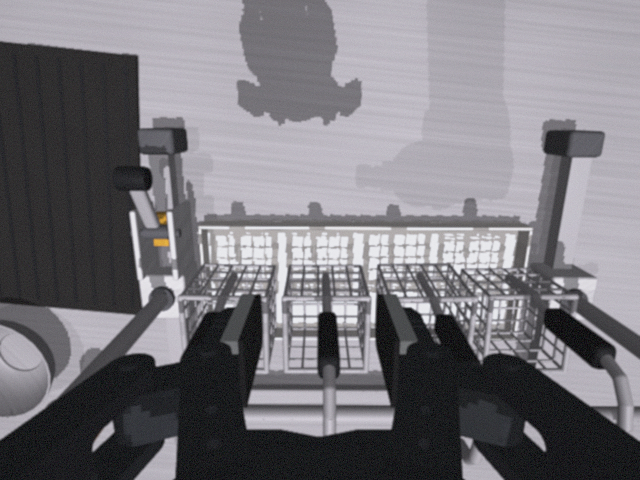

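View pics/p17z.png

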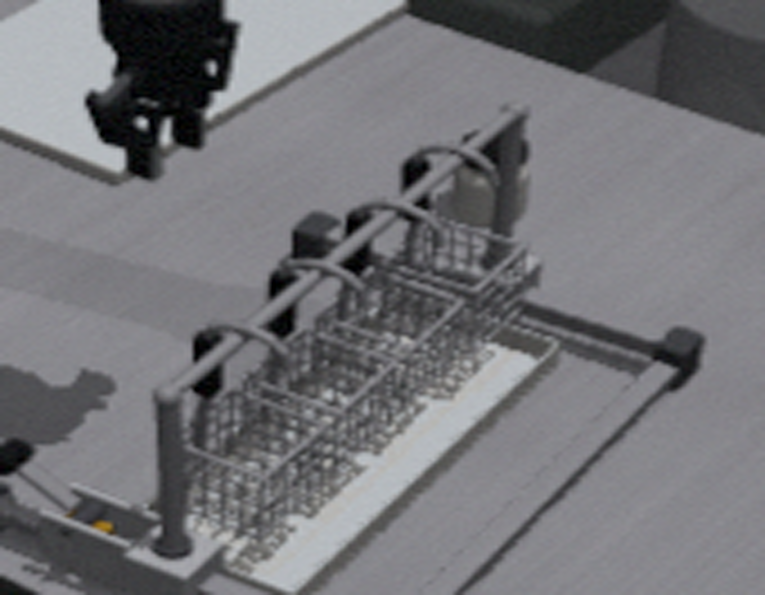

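Call:
send_rows --pt "0.1 0 -0.1 0 0 0" --pt "0.2 0 -0.2 0 0 0" --pt "0.3 0 -0.3 0 0 0" --pt "0.3 0 -0.4 0 0 0" --pt "0.3 0 -0.4 0 0 0" --pt "0.3 0 -0.4 0 0 0" --pt "0.3 0 -0.4 0 0 0" --pt "0.3 0 -0.4 0 0 0"

```text
t: 88.95
tcp_pos: [0.4236, 0.0857, 0.4192]
tcp_rot: [-179.9, -0.0, -174.5]
contact_force: [-0.4, 0.0, -0.5]
finger_gap: 0.5
```

```bash
python3 - <<'E'
from h import *
c1=snap('scene','f1.png'); w1=snap('wrist','fw1.png')
cv2.imwrite('pics/f1z.png',cv2.resize(c1['img'][120:290,280:450],None,fx=4.5,fy=3.5,interpolation=cv2.INTER_CUBIC))
E
```

Call:
send_rows --pt "0 0 0 0 0 0" --pt "0 0 0 0 0 0" --pt "0 0 0 0 0 0" --pt "0 0 0 0 0 0" --pt "0 0 0 0 0 0" --pt "0 0 0 0 0 0" --pt "0 0 0 0 0 0" --pt "0 0 0 0 0 0" --pt "0 0 0 0 0 0" --pt "0 0 0 0 0 0" --pt "0 0 0 0 0 0" --pt "0 0 0 0 0 0"

```text
t: 90.55
tcp_pos: [0.4237, 0.0858, 0.4196]
tcp_rot: [-179.9, 0.0, -174.5]
contact_force: [0.3, 0.1, 0.3]
finger_gap: 0.503
```

```bash
python3 - <<'E'
from h import *
a=cv2.imread('pics/f1.png'); c=snap('scene','f2.png'); d=cv2.absdiff(a,c['img']).max(2)[120:290,280:450]; print((d>40).sum(),d.max())
w=cv2.imread('pics/fw1.png'); c2=snap('wrist','fw2.png'); d=cv2.absdiff(w,c2['img']).max(2); print((d>40).sum())
t=snap('top','ft.png');cv2.imwrite('pics/ftz.png',cv2.resize(t['img'][170:310,180:350],None,fx=4,fy=4,interpolation=cv2.INTER_CUBIC))
E
```

```text
5 67
33
```

View pics/fw2.png

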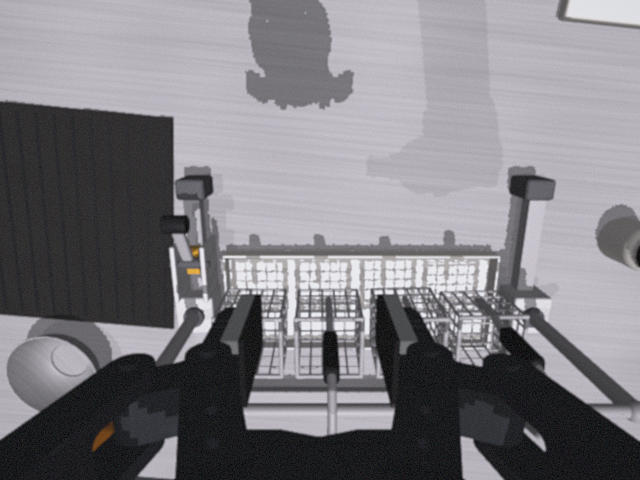

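View pics/f2.png

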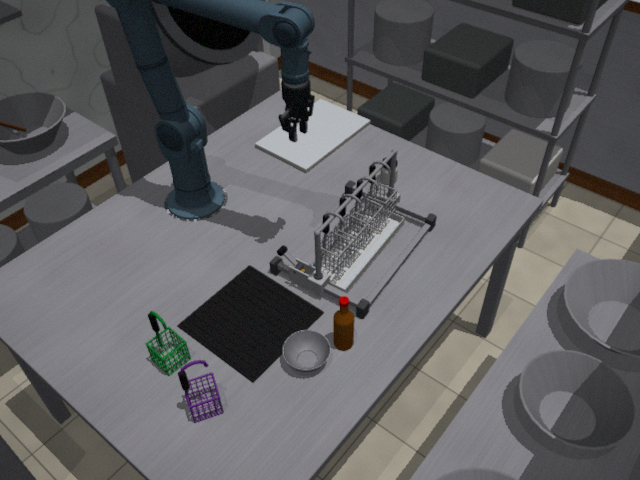

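```bash
python3 - <<'E'
from plant import manip
print(manip.sign_off())
E
```

```text
the job is handed in; nothing more can be done
None
```

The rail is freed, moved over the tray and locked again, and all four wire baskets hang on it between the posts. I handed the job in at about 91 s.

- **Rail:** I flipped the lever up, touched the back stop as a reference, and pulled the rail 86 to 87 mm forward. Measured on different camera views, it stands within about 3 mm of the tray's middle; the views differ from each other by a few millimetres.
- **Lever:** I swung it down and then pressed on it with about 30 N. The knob did not move and its height matched the lower stop, so I take it as fully locked.
- **Baskets:** After hanging the third basket I found the second twisted about 20° and leaning on the first, probably from the announced knock. I re-gripped both and straightened them.
- **Last checks:** Two pictures 1.6 s apart showed no movement. The gap between the two baskets farthest from the lever is small, under 15 mm, and I did not measure it after release. The sauce bottle, bowl, spice jar and the green and purple baskets look untouched.

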